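Stand weighted damper cartridges heavy end down for gauging

TASK

Two sealed damper cartridges, one long and one short, lie in the vee rests; their ends look alike, but each hides a heavy tungsten weight in one end, which shows only as a pull in the grip when it is lifted at its middle. Find the heavy end of each and stand both heavy end down on the comparator's dark granite plate, upright and free by themselves: the long one centred under the dial's contact tip, the short one on the open part of the plate, well clear of the long one, the column and the ring gauge. Do not let one drop, topple or lie on the bench, and leave the ring gauge, plug gauge, loose bearing and tally counter where they are.

Things in the scene. Friction and masses are not known exactly. Their poses are not given: they have to be found in the camera images.
- long_cartridge: Long cartridge: plain steel cylinder, diameter 30, length 120 mm, both ends alike (seam, rubber band, crown 2 mm high of radius 50 mm). Origin at mid-length on its axis, x along it. Hidden weight in one end, either way round: 0.36 to 0.52 kg, balance point 30 mm from the middle; held level at the middle it turns with 0.11 to 0.15 N m. Heavy end down it stands alone, even from a 15 degree lean; heavy end up it topples. Starts in rest_a.
- short_cartridge: Short cartridge: plain steel cylinder, diameter 30, length 100 mm, both ends alike (seam, rubber band, crown 2 mm high of radius 50 mm). Origin at mid-length on its axis, x along it. Hidden weight in one end, either way round: 0.36 to 0.52 kg, balance point 24 mm from the middle; held level at the middle it turns with 0.09 to 0.12 N m. Heavy end down it stands alone, even from a 15 degree lean; heavy end up it topples. Starts in rest_b.
- rest_a: Fixed grey vee rest: bar 104 (x) by 36 by 9 mm high with two vee posts 38 mm either side of its middle, 43 mm high, 37 mm wide. Origin under its centre, on the bench. The long cartridge lies along its x, centred to 6 mm, its axis 50 mm above the bench, free to grip between the posts. Any yaw; the two rests change places.
- rest_b: Fixed grey vee rest: bar 104 (x) by 36 by 9 mm high with two vee posts 38 mm either side of its middle, 43 mm high, 37 mm wide. Origin under its centre, on the bench. The short cartridge lies along its x, centred to 6 mm, its axis 50 mm above the bench, free to grip between the posts. Any yaw; the two rests change places.
- comparator: Fixed dial comparator on a dark granite plate 160 (x) by 220 (y) by 30 mm high. Origin at the centre of the plate's underside; x to its rear, y to its left, z up; its front looks to the robot's left and somewhat back to the robot (yaw -77 to -43 degrees). The left half, farther from the robot, carries the column and, on an arm reaching forward from it, the dial gauge; the right half is open but for the ring gauge at the rear.
- dial_tip (a point): Lowest point of the dial gauge's ball contact tip, at x = -15, y = 50 mm of the comparator, 142 mm above the plate: 22 mm above the long cartridge standing there. Over it are a stem, the arm (18 mm wide, 168 to 192 mm above the plate) and the dial body (diameter 59 mm, x = -31 to -3 mm, up to 263 mm above the plate), so the hand must come in tilted from the front or side.
- plate_top (a point): Centre of the granite plate's upper face, 30 mm above the bench; axes as the comparator's.
- column (a point): Foot of the comparator's steel column on the plate (x = 52, y = 50 mm of the comparator): column diameter 24 mm, 262 mm high, clamp of diameter 42 mm at the arm; round foot flange of diameter 54 mm, 12 mm high.
- ring_gauge: Bystander: loose steel ring gauge, diameter 48 mm, 18 mm high, lying on the granite plate in the rear corner of its open half; origin at the centre of its underside.
- plug_gauge: Bystander: loose steel plug gauge standing on end on the bench beyond the comparator, diameter 35 mm, 102 mm high; origin at the centre of its foot.
- bearing: Bystander: loose ball bearing lying near the bench's front edge, diameter 62 mm, 14 mm high; origin at the centre of its underside.
- tally_counter: Bystander: small white hand tally counter lying at the front left of the bench, 91 x 47 x 26 mm; origin at the centre of its underside.
Mind the look-alikes: they are no part of the job. What is shaped like the long_cartridge but turquoise is not meant.

How it is judged:
By the outcome, as a careful person would: the job done as asked, in the order asked, and still so for the second after the job is handed in, with the robot touching nothing.
It also fails if it takes over 72 s, if anything falls off the work surface, if the arm or the gripper's body presses on something with over 40 N, if the wrist force passes 120 N, or if a joint passes its speed limit or range.

ROBOT

A 6-joint arm with a two-finger parallel gripper is mounted at the origin on a cart in front of the work surface, level with it; the furniture and walls round the work are solid. World frame = base frame: x ahead of the robot, y to its left, z up, the work surface at z = 0. Lengths are in m, angles in rad, forces in N, time in s.
With the tool pointing down it reaches from about 0.425 to 0.95 m from the base axis. Payload 3.5 kg.
Tool frame: the origin (TCP) lies between the finger pads; the fingertips stand 17 mm ahead of it and the grasp point (between the pads) lies 2 mm behind it; z points along the fingers, y is the direction in which the jaws open and shut (so a half turn about z gives the same grasp; the last joint's range is limited). The gripper opens to 85 mm and grips with 20 to 120 N. Pads are 22 mm wide; open, the fingers measure 114 mm over their backs; the gripper's body (76 mm by 85 mm) begins 54 mm behind the grasp point. The pads swing forward as they close: fully open they stand 13 mm farther back than shut.
Start: joints at [1.108, 0.286, 1.577, -0, 1.279, -0.15], TCP at [0.208, 0.642, 0.248] pointing down, gripper open.
Joint ranges: [-2.77, 2.77], [-0.9, 2.22], [0.21, 2.48], [-1.53, 4.67], [0.24, 2.81], [-2.84, 2.84]. Speed limits (rad/s): [2.79, 2.79, 3.14, 3.14, 3.14, 3.14].

INTERFACE

Orientations are given as a unit quaternion [x, y, z, w].
In Python, from plant import ctrl gives the robot as it stands.
- The arm moves only by the tool carry_out, never from a script. Its argument "commands" is a list of rows, each an object with "delta_pos": the shift along the tool's x, y, z in m, a list of three; "delta_rot": the turn, a rotation vector about the tool's x, y, z in rad, a list of three; "claw": the opening in per cent of the stroke, from 0 (shut) to 100 (fully open). A call has 1 to 8 rows; each row is the pose to reach, as a shift and turn from the pose measured when the call began, along the tool's axes at that moment; what a row does not reach only later rows make up. A row lasts 1/12 s, in which the tool goes at most 41.7 mm and 7.16 degrees, less where a joint would pass 70% of its speed; a pose out of reach is approached as far as the arm can. A call with a gripper value outside its range is refused whole. The fingers move at their own pace and stop on an object; "force" is the grip in N (left out, the last holds). Time passes only in rows, so rows that repeat a pose let the fingers close. It gives the time, the measured TCP pose, the force and the opening at its end, in the units of the state.
- ctrl.get_state(): the state, without advancing time (a new reading comes with each control period).
- ctrl.read_camera(name): name is "side" or "top"; returns (picture, depth): 480x640x3 uint8, red, green, blue; 480x640 float32, m along the optical axis (not along the pixel's ray), 0 where there is no reading.
- ctrl.camera_info(name): a dict with "fx", "fy", "cx", "cy" (pixels), "rvec" (rotation vector, rad) and "tvec" (3), from world to camera coordinates, as OpenCV has them. Camera axes: x right, y down, z forward; pixel columns grow to the right and rows downward; lengths in m; the calibration is good to about 2 mm. A picture is of the moment at which its call begins. camera_info takes no time and is no camera call.
- ctrl.sign_off(): hands the job in, once; it reports no verdict.
The state is a dict: "time": time; "qpos": joint angles; "dq": joint speeds; "joint_efforts": joint torques, N m; "eef_pos": TCP position; "tcp_rot": TCP orientation; "contact_force": force on the tool from outside, world axes, zero at the start; "wrist_torque": the same for the moment, N m; "opening": opening from 0.0 (shut) to 1.0 (fully open).
Only numpy, scipy, OpenCV 4.12 (cv2) and the standard library are available. Lean on these libraries where they do the work, as an engineer would, in place of code of your own. Each camera call takes 0.05 s, during which the arm holds its last target.

## Working session

There is one attempt and no reset: what is moved stays moved. The work goes in short steps, Python scripts to look and compute and a tool call to move; the robot and the scene stay as the last step left them, time stands still between calls to the robot, and variables do not carry over. Pictures are saved under pics/ and viewed, and the job is handed in when it is done.

Besides the shell and the picture viewer there is one more tool, called as name([rows], argument=value, ...), one row to a line, values as JSON. carry_out: Moves the arm, as the interface text tells. Its arguments: {"type":"object","properties":{"commands":{"type":"array"},"force":{"type":"number"}},"required":["commands"]}

```bash
mkdir -p pics; ls
python3 - <<'E'
from plant import ctrl
import cv2, numpy as np
print(ctrl.get_state())
for n in ("side","top"):
    p,d=ctrl.read_camera(n)
    cv2.imwrite(f"pics/{n}0.png",p[:,:,::-1]); np.savez(f"{n}0.npz",p=p,d=d)
    print(n,ctrl.camera_info(n))
E
```

```text
pics
{'time': 0.0, 'qpos': array([ 1.10799538e+00,  2.87169042e-01,  1.57818626e+00, -1.00994185e-05,
        1.27856045e+00, -1.50023420e-01]), 'dq': array([ 1.36545887e-04,  2.10541360e-04,  8.79734602e-06,  4.03379975e-04,
       -8.87931731e-04, -9.92139647e-04]), 'joint_efforts': array([-1.76023175e-03, -4.05995536e+01, -2.92618847e+01, -2.22688845e-04,
        5.92358658e-03, -7.13480048e-06]), 'eef_pos': array([0.20741174, 0.64170002, 0.24693985]), 'tcp_rot': array([ 1.55750518e-01,  9.87795742e-01, -1.10890669e-03, -3.45761466e-04]), 'contact_force': array([ 0.60419513, -0.71802291,  0.26580509]), 'wrist_torque': array([0.01459391, 0.01282269, 0.01265778]), 'opening': 1.0022351265471607}
side {'fx': 622.4387747867078, 'fy': 622.4387747867078, 'cx': 310.3452382994692, 'cy': 242.5082591940357, 'rvec': array([ 0.72125591,  2.61475407, -1.13840921]), 'tvec': array([ 0.48321173, -0.10587095,  1.64583515])}
top {'fx': 505.09951533736427, 'fy': 505.09951533736427, 'cx': 316.91132723400074, 'cy': 238.97321857929182, 'rvec': array([ 2.15849337, -2.2105888 ,  0.10950613]), 'tvec': array([-0.01165372,  0.5746102 ,  1.17054043])}
```

View pics/side0.png

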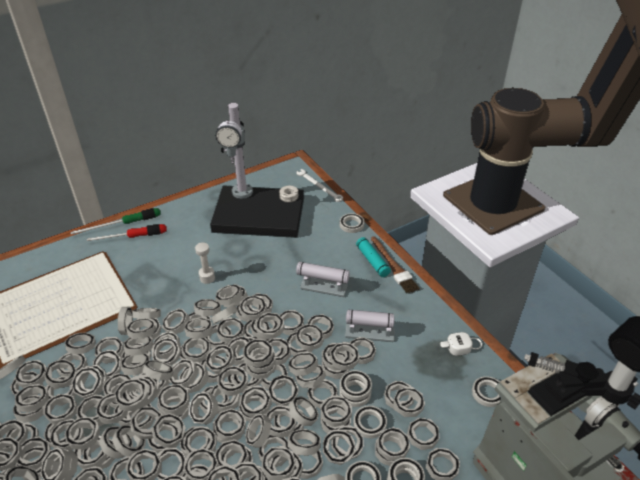

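View pics/top0.png

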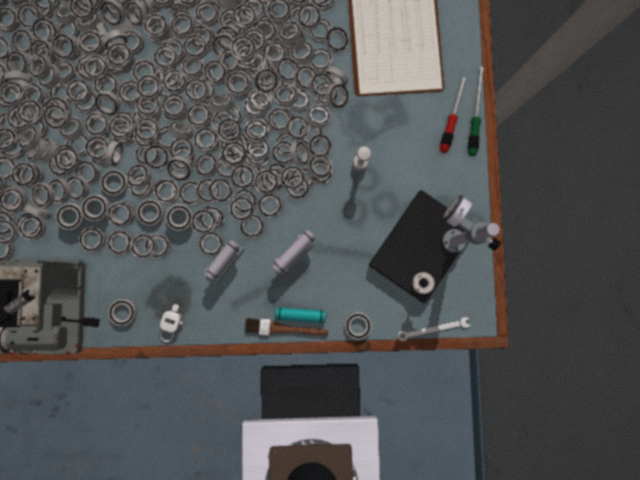

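Side view: comparator at about (258,210), cartridges at (323,273) and (370,320), with the turquoise look-alike at (373,257). Top view: cartridges at (223,261) and (294,251), plate at (420,245), ring at (424,283). Next I'll measure these.

```bash
cat > h.py <<'E'
import numpy as np, cv2
from scipy.spatial.transform import Rotation as R
from plant import ctrl
CI={n:ctrl.camera_info(n) for n in("side","top")}
def KRt(n):
    c=CI[n];K=np.array([[c['fx'],0,c['cx']],[0,c['fy'],c['cy']],[0,0,1.]])
    return K,R.from_rotvec(c['rvec']).as_matrix(),np.array(c['tvec'])
def proj(n,P):
    K,Rm,t=KRt(n);q=(np.atleast_2d(P)@Rm.T+t)@K.T
    return q[:,:2]/q[:,2:]
def plane(n,uv,z):
    K,Rm,t=KRt(n);uv=np.atleast_2d(uv).astype(float)
    d=np.c_[uv,np.ones(len(uv))]@np.linalg.inv(K).T@Rm;o=-Rm.T@t
    return o+d*((z-o[2])/d[:,2])[:,None]
def cloud(n,d):
    K,Rm,t=KRt(n);v,u=np.mgrid[:480,:640]
    q=np.stack([u,v,np.ones_like(u)],-1)@np.linalg.inv(K).T*d[...,None]
    return (q-t)@Rm
E
python3 - <<'E'
from h import *
print(proj("top",[[.208,.642,.248],[0,0,0]]),proj("side",[[.208,.642,.248],[0,0,0]]))
for n in("side","top"):
    f=np.load(n+"0.npz");p,d=f['p'],f['d'];C=cloud(n,d)
    for uv in ([(323,273),(370,320),(258,215),(205,270),(373,257),(288,190)] if n=="side" else [(223,261),(294,251),(405,240),(424,275),(457,210),(490,230),(300,316),(350,260)]):
        print(n,uv,C[uv[1],uv[0]].round(4),d[uv[1],uv[0]])
f=np.load("top0.npz");p,d=f['p'],f['d']
crop=p[170:310,190:510];cv2.imwrite("pics/topcrop.png",cv2.resize(crop,None,fx=2.5,fy=2.5,interpolation=cv2.INTER_CUBIC)[:,:,::-1])
p=np.load("side0.npz")['p']
crop=p[90:350,190:410];cv2.imwrite("pics/sidecrop.png",cv2.resize(crop,None,fx=2.3,fy=2.3,interpolation=cv2.INTER_CUBIC)[:,:,::-1])
E
```

```text
[[-38.45834645 434.85560662]
 [311.88263232 486.92307629]] [[703.22490621 343.95699346]
 [493.09119212 202.46889945]]
side (323, 273) [0.5513 0.0397 0.0622] 1.3773291
side (370, 320) [0.5355 0.2001 0.056 ] 1.2858794
side (258, 215) [ 0.5703 -0.2436  0.0321] 1.5700544
side (205, 270) [ 0.7645 -0.1284  0.0376] 1.422731
side (373, 257) [0.4049 0.0257 0.0256] 1.4645115
side (288, 190) [ 0.4598 -0.2862  0.038 ] 1.6333126
top (223, 261) [0.5255 0.1901 0.0636] 1.1489339
top (294, 251) [0.5444 0.0282 0.0647] 1.1520613
top (405, 240) [ 0.5666 -0.2336  0.0276] 1.1949756
top (424, 275) [ 0.4828 -0.2708  0.047 ] 1.1691436
top (457, 210) [ 0.6008 -0.2854  0.2797] 0.9475717
top (490, 230) [ 0.5606 -0.3413  0.2915] 0.9332874
top (300, 316) [0.3953 0.0183 0.0348] 1.169224
top (350, 260) [ 0.4724 -0.0066  1.2154] 0.0
```

View pics/topcrop.png

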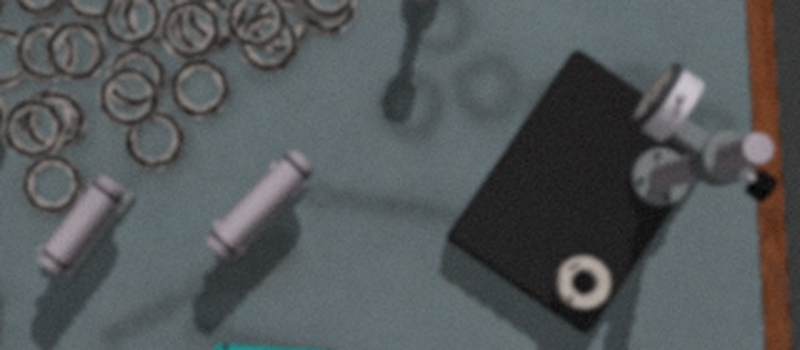

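View pics/sidecrop.png

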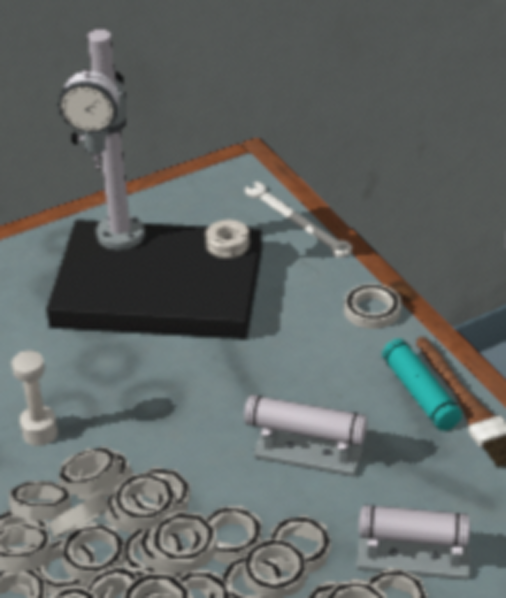

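Run:
```python
from h import *
for n in("side","top"):
    K,Rm,t=KRt(n);print(n,"cam at",-Rm.T@t)
    f=np.load(n+"0.npz");p,d=f['p'],f['d'];C=cloud(n,d);hsv=cv2.cvtColor(p,cv2.COLOR_RGB2HSV)
    for nm,c in(("long",(.545,.03)),("short",(.528,.195)),("turq",(.4,.02))):
        m=(d>0)&(np.hypot(C[...,0]-c[0],C[...,1]-c[1])<.085)&(C[...,2]>.045 if nm!="turq" else C[...,2]>.02)&(C[...,2]<.085)
        X=C[m]; 
        if len(X)<20: print(nm,len(X));continue
        r=cv2.minAreaRect(X[:,:2].astype(np.float32)*1000)
        mu=X.mean(0);w,v=np.linalg.eigh(np.cov(X[:,:2].T));a=v[:,1];s=(X[:,:2]-mu[:2])@a
        print(n,nm,len(X),mu.round(4),"ang",np.degrees(np.arctan2(a[1],a[0])).round(1),"len",np.percentile(s,[1,99]).round(4),"z99",np.percentile(X[:,2],[5,50,95]).round(4),r)
    # plate
    m=((hsv[...,2]<60)&(np.hypot(C[...,0]-.55,C[...,1]+.25)<.17)&(abs(C[...,2]-.03)<.012)).astype(np.uint8)
    m=cv2.morphologyEx(m,cv2.MORPH_OPEN,np.ones((3,3)))
    X=C[m>0];print(n,"plate",len(X),np.median(X[:,2]),cv2.minAreaRect(X[:,:2].astype(np.float32)*1000))
    for lo,hi,nm in((.04,.056,"ring"),(.07,.16,"col low"),(.16,.185,"col mid"),(.23,.30,"dial/col"),(.285,.33,"coltop")):
        mm=(d>0)&(np.hypot(C[...,0]-.55,C[...,1]+.28)<.2)&(C[...,2]>lo)&(C[...,2]<hi)
        Y=C[mm]
        if len(Y):print(nm,len(Y),Y.mean(0).round(4),Y.min(0).round(3),Y.max(0).round(3))
    cn,_=cv2.findContours(m,cv2.RETR_EXTERNAL,cv2.CHAIN_APPROX_SIMPLE);cn=max(cn,key=cv2.contourArea)
    h=cv2.convexHull(cn);ap=cv2.approxPolyDP(h,5,True)[:,0];print(ap.tolist(),plane(n,ap,.03).round(4).tolist())
```

```text
side cam at [1.05344717 0.8570816  1.05315515]
side long 670 [0.5485 0.0336 0.0588] ang 135.2 len [-0.0592  0.0571] z99 [0.0478 0.0602 0.0662] ((547.657470703125, 31.28414535522461), (36.10528564453125, 118.32046508789062), 46.843170166015625)
side short 659 [0.535  0.1974 0.0591] ang 144.1 len [-0.0477  0.048 ] z99 [0.0477 0.0605 0.0663] ((544.248291015625, 215.30282592773438), (88.6944580078125, 97.59696960449219), 60.95661163330078)
side turq 417 [0.4013 0.0204 0.0271] ang 85.3 len [-0.0625  0.0558] z99 [0.021  0.0273 0.0322] ((399.1141662597656, 17.131168365478516), (126.53047180175781, 30.56060028076172), 84.5313949584961)
side plate 3135 0.02989791491303398 ((554.5451049804688, -274.2849426269531), (169.2535858154297, 219.66148376464844), 54.20717239379883)
ring 317 [ 0.5134 -0.302   0.046 ] [ 0.444 -0.373  0.04 ] [ 0.59  -0.243  0.055]
col low 258 [ 0.5661 -0.3411  0.1156] [ 0.552 -0.356  0.07 ] [ 0.577 -0.327  0.16 ]
col mid 64 [ 0.5696 -0.3311  0.1729] [ 0.548 -0.344  0.16 ] [ 0.605 -0.292  0.185]
dial/col 741 [ 0.596  -0.3001  0.2659] [ 0.546 -0.364  0.23 ] [ 0.634 -0.264  
[... 905 characters left out ...]
(552.8746337890625, -273.34735107421875), (160.00698852539062, 218.9653778076172), 53.66690444946289)
ring 496 [ 0.511  -0.3007  0.046 ] [ 0.444 -0.369  0.04 ] [ 0.589 -0.244  0.056]
col low 130 [ 0.561  -0.3368  0.1163] [ 0.552 -0.348  0.071] [ 0.574 -0.333  0.159]
col mid 5 [ 0.5615 -0.3336  0.1669] [ 0.556 -0.335  0.161] [ 0.568 -0.33   0.183]
dial/col 793 [ 0.5873 -0.3052  0.2734] [ 0.547 -0.361  0.23 ] [ 0.631 -0.264  0.296]
coltop 176 [ 0.5721 -0.332   0.2906] [ 0.552 -0.357  0.285] [ 0.615 -0.276  0.296]
[[419, 191], [446, 207], [457, 252], [425, 302], [369, 265]] [[0.6827, -0.2712, 0.03], [0.6428, -0.3339, 0.03], [0.5352, -0.355, 0.03], [0.42, -0.2743, 0.03], [0.5095, -0.1461, 0.03]]
```

```bash
cat >> h.py <<'E'
def quat(zdir,ydir):
    z=np.array(zdir,float);z/=np.linalg.norm(z);y=np.array(ydir,float);y-=z*(y@z);y/=np.linalg.norm(y)
    return R.from_matrix(np.c_[np.cross(y,z),y,z])
def pose():
    s=ctrl.get_state();return s['eef_pos'],R.from_quat(s['tcp_rot']),s
def delta(p,Rt):
    p0,R0,s=pose()
    dp=R0.inv().apply(np.array(p)-p0);dr=(R0.inv()*Rt).as_rotvec()
    print("dpos",dp.round(4).tolist(),"drot",dr.round(3).tolist(),"mm",(1000*np.linalg.norm(dp)).round(),"deg",np.degrees(np.linalg.norm(dr)).round(1))
    return dp,dr
def show():
    p,Rm,s=pose();M=Rm.as_matrix()
    print("t",round(s['time'],2),"p",p.round(4),"z",M[:,2].round(3),"y",M[:,1].round(3),"q",np.round(s['qpos'],2),"F",s['contact_force'].round(2),"T",s['wrist_torque'].round(3),"open",round(s['opening'],3))
CO=np.array([.5535,-.273,0]);YAW=np.radians(-126.1)
CX=np.array([np.cos(YAW),np.sin(YAW),0]);CY=np.array([-np.sin(YAW),np.cos(YAW),0])
def comp(x,y,z=.03): return CO+x*CX+y*CY+np.array([0,0,z])
E
python3 - <<'E'
from h import *
for n in("side","top"):
    f=np.load(n+"0.npz");p,d=f['p'],f['d'];C=cloud(n,d)
    for nm,c,th,L in(("long",(.5467,.031),135,.06),("short",(.533,.196),145,.05)):
        c=np.array(c);th=np.radians(th)
        for it in range(4):
            a=np.array([np.cos(th),np.sin(th)]);b=np.array([-a[1],a[0]])
            q=C[...,:2]-c;s=q@a;w=q@b
            m=(d>0)&(abs(s)<L+.008)&(abs(w)<.02)&(C[...,2]>.052)&(C[...,2]<.08)
            mc=m.astype(np.uint8);nl,lab,st,_=cv2.connectedComponentsWithStats(mc);m=lab==1+np.argmax(st[1:,4])
            X=C[m]
            # axis from top ridge: circle-fit: w,z
            W=(X[:,:2]-c)@b;S=(X[:,:2]-c)@a
            k=np.polyfit(S,W,1)
            # cylinder centre across by LSQ of w^2+z^2
            A=np.c_[2*W,2*X[:,2],np.ones(len(W))];sol=np.linalg.lstsq(A,W**2+X[:,2]**2,rcond=None)[0]
            th+=np.arctan(k[0]);c=c+a*(S.min()+S.max())/2*.7+b*sol[0]*.7
        print(n,nm,c.round(4),np.degrees(th).round(1),"S",S.min().round(4),S.max().round(4),"axis w,z,r",sol[:2].round(4),np.sqrt(sol[2]+sol[0]**2+sol[1]**2).round(4))
f=np.load("top0.npz");C=cloud("top",f['d'])
for y in np.arange(.75,-.5,-.1):
    r=[]
    for x in np.arange(.1,.9,.1):
        m=(abs(C[...,0]-x)<.05)&(abs(C[...,1]-y)<.05)&(f['d']>0);r.append(C[m][:,2].max().round(2) if m.sum() else None)
    print(round(y,2),r)
print("tip",comp(-.015,.05,.172),"col",comp(.052,.05))
c=np.array([.5467,.031,.048])
E
```

```text
side long [0.5463 0.03  ] 135.0 S -0.0588 0.0588 axis w,z,r [0.     0.0562] 0.0097
side short [0.5326 0.1939] 142.7 S -0.0487 0.0487 axis w,z,r [0.0001 0.0566] 0.0096
top long [0.5454 0.0308] 135.0 S -0.0584 0.0585 axis w,z,r [0.     0.0546] 0.0119
top short [0.5305 0.1951] 142.5 S -0.0496 0.0496 axis w,z,r [0.0001 0.0552] 0.0115
0.75 [np.float64(-0.73), np.float64(-0.73), np.float64(0.03), None, np.float64(0.02), np.float64(0.04), np.float64(0.05), np.float64(0.04)]
0.65 [np.float64(-0.73), np.float64(-0.73), np.float64(0.18), np.float64(0.19), np.float64(0.21), np.float64(0.06), np.float64(0.07), np.float64(0.06)]
0.55 [np.float64(-0.73), np.float64(-0.73), np.float64(0.17), np.float64(0.26), np.float64(0.26), np.float64(0.04), np.float64(0.05), np.float64(0.05)]
0.45 [np.float64(-0.73), np.float64(-0.73), np.float64(0.01), np.float64(0.08), np.float64(0.03), np.float64(0.03), np.float64(0.04), np.float64(0.06)]
0.35 [np.float64(-0.73), np.float64(-0.74), np.float64(0.01), np.float64(0.03), np.float64(0.04), np.float64(0.03), np.float64(0.05), np.float64(0.06)]
0.25 [np.float64(-0.
[... 573 characters left out ...]
4(0.05)]
-0.15 [np.float64(0.01), np.float64(0.0), np.float64(0.02), np.float64(0.02), np.float64(0.04), np.float64(0.03), np.float64(0.11), np.float64(0.11)]
-0.25 [np.float64(-0.74), np.float64(-0.74), np.float64(0.01), np.float64(0.05), np.float64(0.05), np.float64(0.29), np.float64(0.04), np.float64(0.01)]
-0.35 [np.float64(-0.73), np.float64(-0.73), np.float64(0.01), np.float64(0.01), np.float64(0.23), np.float64(0.3), np.float64(0.03), np.float64(0.03)]
-0.45 [np.float64(-0.74), np.float64(-0.73), np.float64(0.01), np.float64(0.01), np.float64(0.01), np.float64(0.01), np.float64(0.01), np.float64(0.03)]
tip [ 0.60273744 -0.29033997  0.172     ] col [ 0.56326128 -0.34447529  0.03      ]
```

Run:
```python
from h import *
y45=[np.cos(np.pi/4),np.sin(np.pi/4),0]
Rv=quat([0,0,-1],y45)
delta([.2,.5,.36],R.from_quat(ctrl.get_state()['tcp_rot']))
delta([.36,.34,.33],Rv)
delta([.546,.0305,.14],Rv)
```

```text
dpos [-0.0365, -0.1374, -0.1126] drot [0.0, 0.0, 0.0] mm 181.0 deg 0.0
dpos [-0.238, -0.2403, -0.0825] drot [-0.002, 0.0, 0.473] mm 348.0 deg 27.1
dpos [-0.5103, -0.4772, 0.1079] drot [-0.002, 0.0, 0.473] mm 707.0 deg 27.1
```

carry_out([
  {"delta_pos": [0,-0.01,-0.04],"delta_rot": [0,0,0],"claw": 100},
  {"delta_pos": [-0.01,-0.04,-0.07],"delta_rot": [0,0,0],"claw": 100},
  {"delta_pos": [-0.02,-0.075,-0.09],"delta_rot": [0,0,0.1],"claw": 100},
  {"delta_pos": [-0.04,-0.11,-0.1],"delta_rot": [0,0,0.2],"claw": 100},
  {"delta_pos": [-0.07,-0.138,-0.1],"delta_rot": [0,0,0.3],"claw": 100},
  {"delta_pos": [-0.1,-0.165,-0.1],"delta_rot": [0,0,0.4],"claw": 100},
  {"delta_pos": [-0.13,-0.19,-0.1],"delta_rot": [0,0,0.47],"claw": 100},
  {"delta_pos": [-0.16,-0.215,-0.1],"delta_rot": [0,0,0.47],"claw": 100},
])

```text
time: 0.77
eef_pos: [0.2937, 0.3863, 0.3472]
tcp_rot: [0.382, 0.924, -0.001, -0.0]
contact_force: [0.6, 0.6, 0.4]
opening: 0.998
```

Run:
```python
from h import *
show()
Rv=quat([0,0,-1],[1,1,0])
delta([.546,.0305,.17],Rv)
```

```text
t 0.77 p [0.2937 0.3863 0.3472] z [-0.001 -0.002 -1.   ] y [ 0.706  0.708 -0.002] q [ 0.71 -0.2   1.9  -0.    1.44 -0.07] F [0.59 0.61 0.4 ] T [ 0.013 -0.002  0.031] open 0.998
dpos [-0.4298, -0.0732, 0.1777] drot [-0.002, 0.001, 0.001] mm 471.0 deg 0.1
```

carry_out([
  {"delta_pos": [-0.33,-0.06,0.08],"delta_rot": [-0.002,0,0],"claw": 100},
  {"delta_pos": [-0.33,-0.06,0.08],"delta_rot": [-0.002,0,0],"claw": 100},
  {"delta_pos": [-0.33,-0.06,0.08],"delta_rot": [-0.002,0,0],"claw": 100},
  {"delta_pos": [-0.33,-0.06,0.08],"delta_rot": [-0.002,0,0],"claw": 100},
  {"delta_pos": [-0.33,-0.06,0.08],"delta_rot": [-0.002,0,0],"claw": 100},
  {"delta_pos": [-0.33,-0.06,0.08],"delta_rot": [-0.002,0,0],"claw": 100},
  {"delta_pos": [-0.33,-0.06,0.08],"delta_rot": [-0.002,0,0],"claw": 100},
  {"delta_pos": [-0.35,-0.065,0.11],"delta_rot": [-0.002,0,0],"claw": 100},
])

```text
time: 1.43
eef_pos: [0.4766, 0.1221, 0.261]
tcp_rot: [0.383, 0.924, 0.001, 0.003]
contact_force: [0.5, 1.5, 0.0]
opening: 1.001
```

Run:
```python
from h import *
show()
Rv=quat([0,0,-1],[1,1,0])
delta([.546,.0305,.12],Rv)
```

```text
t 1.43 p [0.4766 0.1221 0.261 ] z [ 0.005 -0.001 -1.   ] y [0.707 0.707 0.003] q [ 0.04 -0.14  2.   -0.    1.27 -0.74] F [0.55 1.51 0.04] T [-0.009 -0.049 -0.007] open 1.001
dpos [-0.1133, -0.0162, 0.1414] drot [0.003, 0.004, 0.0] mm 182.0 deg 0.3
```

carry_out([
  {"delta_pos": [-0.113,-0.016,0.1],"delta_rot": [0.003,0.004,0],"claw": 100},
  {"delta_pos": [-0.113,-0.016,0.1],"delta_rot": [0.003,0.004,0],"claw": 100},
  {"delta_pos": [-0.113,-0.016,0.1],"delta_rot": [0.003,0.004,0],"claw": 100},
  {"delta_pos": [-0.113,-0.016,0.1],"delta_rot": [0.003,0.004,0],"claw": 100},
  {"delta_pos": [-0.113,-0.016,0.14],"delta_rot": [0.003,0.004,0],"claw": 70},
  {"delta_pos": [-0.113,-0.016,0.14],"delta_rot": [0.003,0.004,0],"claw": 70},
  {"delta_pos": [-0.113,-0.016,0.14],"delta_rot": [0.003,0.004,0],"claw": 70},
])

```text
time: 2.02
eef_pos: [0.5436, 0.0309, 0.1185]
tcp_rot: [0.383, 0.924, -0.001, -0.003]
contact_force: [-0.2, -0.1, 1.1]
opening: 0.702
```

Run:
```python
from h import *
show()
Rv=quat([0,0,-1],[1,1,0])
delta([.546,.0305,.047],Rv)
p,d=ctrl.read_camera("side");cv2.imwrite("pics/s1.png",cv2.resize(p[180:400,220:460],None,fx=3,fy=3-.3)[:,:,::-1])
```

```text
t 2.02 p [0.5436 0.0309 0.1185] z [-0.007  0.001 -1.   ] y [ 0.708  0.707 -0.004] q [-0.13  0.15  1.99  0.    1.01 -0.91] F [-0.22 -0.07  1.08] T [-0.013 -0.019 -0.067] open 0.702
dpos [-0.0024, 0.0017, 0.0715] drot [-0.004, -0.006, -0.001] mm 72.0 deg 0.4
```

View pics/s1.png

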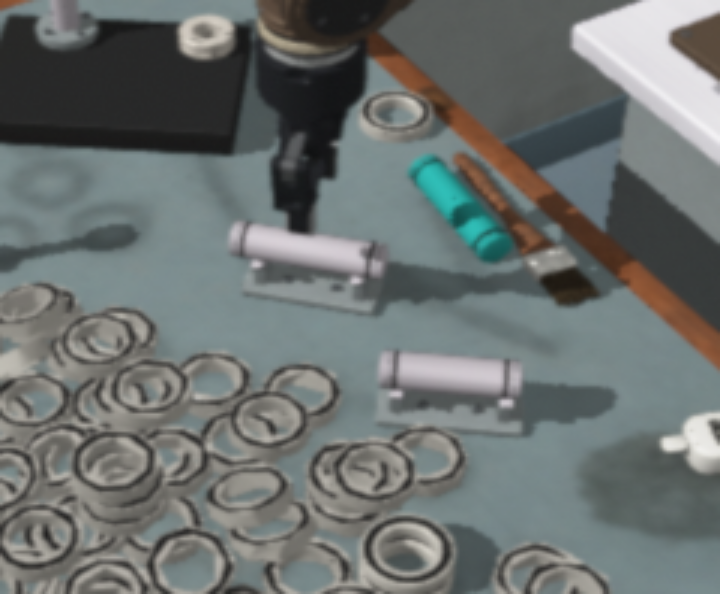

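The hand is above the middle of the long cartridge at about (300,235), with the jaws across its axis. Descending and gripping.

carry_out([
  {"delta_pos": [-0.002,0.002,0.035],"delta_rot": [-0.004,-0.006,0],"claw": 70},
  {"delta_pos": [-0.002,0.002,0.071],"delta_rot": [-0.004,-0.006,0],"claw": 70},
  {"delta_pos": [-0.002,0.002,0.072],"delta_rot": [-0.004,-0.006,0],"claw": 70},
  {"delta_pos": [-0.002,0.002,0.072],"delta_rot": [-0.004,-0.006,0],"claw": 30},
  {"delta_pos": [-0.002,0.002,0.072],"delta_rot": [-0.004,-0.006,0],"claw": 10},
  {"delta_pos": [-0.002,0.002,0.072],"delta_rot": [-0.004,-0.006,0],"claw": 10},
  {"delta_pos": [-0.002,0.002,0.072],"delta_rot": [-0.004,-0.006,0],"claw": 10},
  {"delta_pos": [-0.002,0.002,0.072],"delta_rot": [-0.004,-0.006,0],"claw": 10},
], force=90)

```text
time: 2.73
eef_pos: [0.545, 0.0277, 0.0524]
tcp_rot: [0.381, 0.925, -0.005, -0.001]
contact_force: [-17.0, -14.5, 11.0]
opening: 0.321
```

```bash
python3 -c "
from h import *
show()"
```

```text
t 2.73 p [0.545  0.0277 0.0524] z [-0.005 -0.009 -1.   ] y [ 0.704  0.71  -0.01 ] q [-0.13  0.26  2.01 -0.01  0.88 -0.91] F [-16.96 -14.52  10.97] T [-2.337  2.7   -0.113] open 0.321
```

carry_out([
  {"delta_pos": [0,0,0],"delta_rot": [0,0,0],"claw": 10},
  {"delta_pos": [0,0,-0.01],"delta_rot": [0,0,0],"claw": 10},
  {"delta_pos": [0,0,-0.02],"delta_rot": [0,0,0],"claw": 10},
  {"delta_pos": [0,0,-0.02],"delta_rot": [0,0,0],"claw": 10},
  {"delta_pos": [0,0,-0.02],"delta_rot": [0,0,0],"claw": 10},
  {"delta_pos": [0,0,-0.02],"delta_rot": [0,0,0],"claw": 10},
], force=90)

```text
time: 3.23
eef_pos: [0.5455, 0.0282, 0.073]
tcp_rot: [0.381, 0.925, -0.005, -0.0]
contact_force: [0.2, -0.6, -5.0]
opening: 0.32
```

Run:
```python
from h import *
show()
p,d=ctrl.read_camera("side");cv2.imwrite("pics/s2.png",cv2.resize(p[180:400,220:460],None,fx=3,fy=2.7)[:,:,::-1]);np.savez("s2.npz",p=p,d=d)
show()
```

```text
t 3.23 p [0.5455 0.0282 0.073 ] z [-0.004 -0.009 -1.   ] y [ 0.704  0.71  -0.009] q [-0.13  0.22  2.01 -0.01  0.91 -0.91] F [ 0.23 -0.58 -4.98] T [ 0.026  0.165 -0.009] open 0.32
t 3.28 p [0.545  0.0282 0.0724] z [-0.005 -0.008 -1.   ] y [ 0.704  0.71  -0.01 ] q [-0.13  0.22  2.01 -0.01  0.91 -0.91] F [-0.17 -0.78 -3.55] T [0.073 0.125 0.027] open 0.322
```

View pics/s2.png

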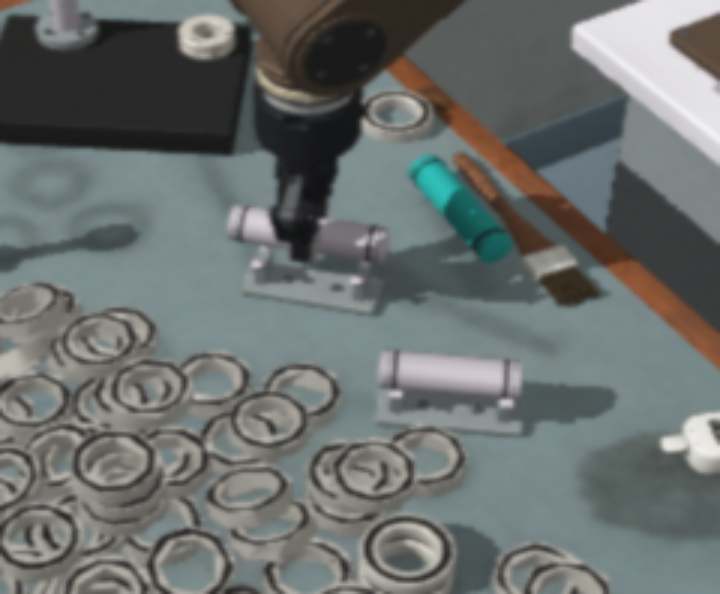

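Lifted level in the side view, with the band ends at about (240,225) and (375,243). I'll average the moment before deciding.

Run:
```python
from h import *
F=[];T=[]
for i in range(8):
    ctrl.read_camera("side");s=ctrl.get_state();F.append(s['contact_force']);T.append(s['wrist_torque'])
M=R.from_quat(s['tcp_rot']).as_matrix()
T=np.array(T);F=np.array(F);print(F.mean(0).round(2),T.mean(0).round(3),T.std(0).round(3),"T.y",(T@M[:,1]).round(3),"T.x",(T@M[:,0]).mean().round(3)); show()
```

```text
[-0.19  0.16 -3.89] [0.109 0.089 0.001] [0.029 0.039 0.036] T.y [0.159 0.074 0.14  0.109 0.201 0.164 0.141 0.131] T.x -0.015
t 3.68 p [0.545  0.0279 0.0721] z [-0.006 -0.009 -1.   ] y [ 0.704  0.71  -0.01 ] q [-0.13  0.22  2.01 -0.01  0.91 -0.91] F [-0.07  0.03 -3.23] T [0.126 0.06  0.054] open 0.321
```

Heavy end of the long one is toward tool −x (world +x,−y): T·y ≈ +0.14 N m, within its 0.11–0.15 range. I'll set it back and regrasp with a 30° lean, so the hand is tilted when the cartridge stands.

Run:
```python
from h import *
Rv=quat([0,0,-1],[1,1,0])
delta([.545,.028,.0515],Rv)
# after: tilt target
h=np.array([.707,-.707,0]);zt=np.cos(np.pi/6)*np.array([0,0,-1])+.5*h
Rg=quat(zt,[1,1,0])
delta([.5442,.0288,.049],Rg)
```

```text
dpos [0.0002, 0.0003, 0.0206] drot [-0.01, 0.002, 0.004] mm 21.0 deg 0.6
dpos [0.0013, 0.0003, 0.0231] drot [-0.009, -0.522, 0.007] mm 23.0 deg 29.9
```

carry_out([
  {"delta_pos": [0,0,0.01],"delta_rot": [0,0,0],"claw": 10},
  {"delta_pos": [0,0,0.017],"delta_rot": [0,0,0],"claw": 10},
  {"delta_pos": [0,0,0.0205],"delta_rot": [0,0,0],"claw": 10},
  {"delta_pos": [0,0,0.0205],"delta_rot": [0,0,0],"claw": 10},
  {"delta_pos": [0,0,0.0205],"delta_rot": [0,0,0],"claw": 40},
  {"delta_pos": [0,0,0.0205],"delta_rot": [0,0,0],"claw": 60},
  {"delta_pos": [0,0,0.0205],"delta_rot": [0,0,0],"claw": 60},
])

```text
time: 4.27
eef_pos: [0.5455, 0.0276, 0.0518]
tcp_rot: [0.381, 0.925, -0.005, -0.0]
contact_force: [0.1, 0.2, 0.6]
opening: 0.599
```

Run:
```python
from h import *
show()
h=np.array([.707,-.707,0]);zt=np.cos(np.pi/6)*np.array([0,0,-1])+.5*h
Rg=quat(zt,[1,1,0])
delta([.5442,.0288,.049],Rg)
p,d=ctrl.read_camera("top");cv2.imwrite("pics/t3.png",cv2.resize(p[200:320,200:360],None,fx=4,fy=4)[:,:,::-1])
```

```text
t 4.27 p [0.5455 0.0276 0.0518] z [-0.004 -0.009 -1.   ] y [ 0.704  0.71  -0.009] q [-0.13  0.26  2.01 -0.01  0.87 -0.91] F [0.15 0.18 0.62] T [ 0.011 -0.042  0.031] open 0.599
dpos [0.0018, -0.0, 0.0028] drot [-0.008, -0.521, 0.006] mm 3.0 deg 29.8
```

View pics/t3.png

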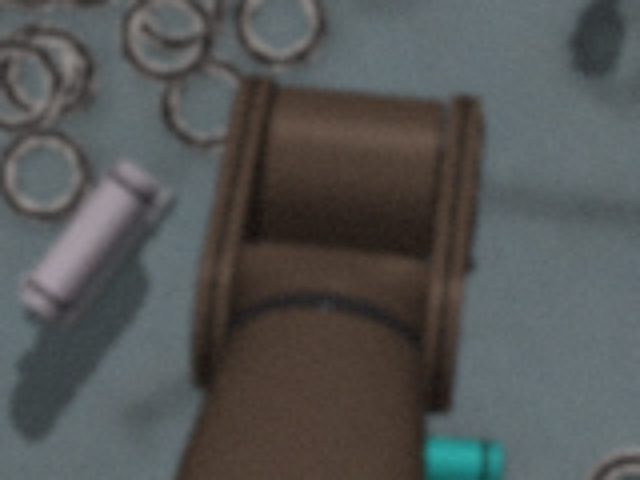

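The arm hides the long one from above at about (340,240). Torque and force are back to zero, so it's resting in the vees. Tilting in place.

carry_out([
  {"delta_pos": [0.001,0,0.001],"delta_rot": [-0.008,-0.12,0.006],"claw": 60},
  {"delta_pos": [0.001,0,0.001],"delta_rot": [-0.008,-0.24,0.006],"claw": 60},
  {"delta_pos": [0.002,0,0.002],"delta_rot": [-0.008,-0.36,0.006],"claw": 60},
  {"delta_pos": [0.002,0,0.002],"delta_rot": [-0.008,-0.48,0.006],"claw": 60},
  {"delta_pos": [0.002,0,0.002],"delta_rot": [-0.008,-0.521,0.006],"claw": 60},
  {"delta_pos": [0.002,0,0.002],"delta_rot": [-0.008,-0.521,0.006],"claw": 60},
])

```text
time: 4.82
eef_pos: [0.5415, 0.0302, 0.0479]
tcp_rot: [0.368, 0.893, -0.1, 0.238]
contact_force: [-0.5, 0.1, -0.4]
opening: 0.598
```

Run:
```python
from h import *
show()
h=np.array([.707,-.707,0]);zt=np.cos(np.pi/6)*np.array([0,0,-1])+.5*h
Rg=quat(zt,[1,1,0])
delta([.5442,.0288,.049],Rg)
p,d=ctrl.read_camera("side");cv2.imwrite("pics/s4.png",cv2.resize(p[180:400,220:460],None,fx=3,fy=2.7)[:,:,::-1])
```

```text
t 4.82 p [0.5415 0.0302 0.0479] z [ 0.352 -0.354 -0.866] y [ 0.705  0.709 -0.003] q [ 0.02  0.18  2.19 -0.8   0.53 -0.11] F [-0.52  0.11 -0.41] T [ 0.159  0.214 -0.04 ] open 0.598
dpos [-0.0031, 0.0009, 0.0005] drot [-0.001, -0.001, 0.004] mm 3.0 deg 0.3
```

View pics/s4.png

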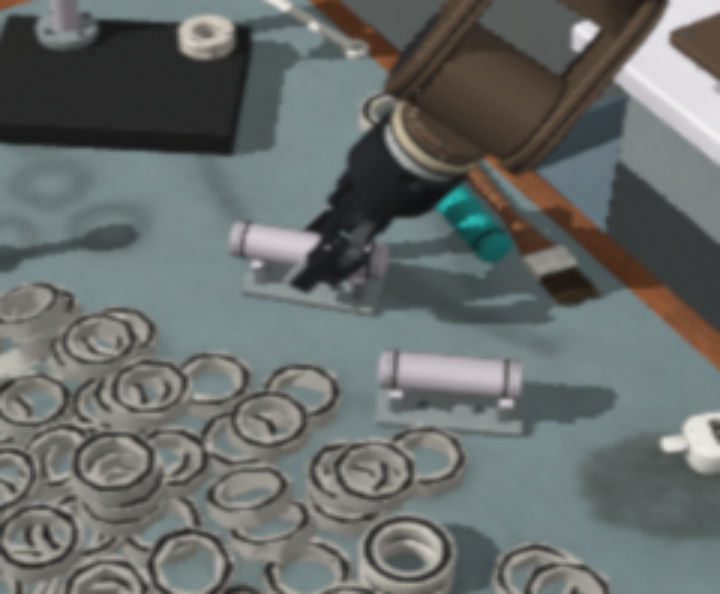

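The side view shows the fingers tilted around the middle of the long cartridge at about (330,255). The wrist now has q5=0.53, close to its limit. Before choosing the placing direction I'll fit a kinematic model to the logged poses.

```bash
cat > kin.py <<'E'
import numpy as np
from scipy.spatial.transform import Rotation as R
from scipy.optimize import least_squares
from h import ctrl
D=[([1.10800,.287169,1.578186,0,1.27856,-.150023],[.20741,.6417,.24694]),
([.71,-.2,1.9,0,1.44,-.07],[.2937,.3863,.3472]),([.04,-.14,2.,0,1.27,-.74],[.4766,.1221,.261]),
([-.13,.15,1.99,0,1.01,-.91],[.5436,.0309,.1185]),([-.13,.22,2.01,-.01,.91,-.91],[.5455,.0282,.073]),
([-.13,.26,2.01,-.01,.87,-.91],[.5455,.0276,.0518])]
s=ctrl.get_state();D.append((list(s['qpos']),list(s['eef_pos'])))
def fk(q,P):
    h0,r0,d,L1,e,L2,Lt=P
    A=R.from_euler('z',q[0]);B=A*R.from_euler('y',q[1]);C=B*R.from_euler('y',q[2]);Dd=C*R.from_euler('ZY',[q[3],q[4]])
    sh=A.apply([r0,d,h0]);el=sh+B.apply([0,0,L1]);wr=el+C.apply([e,0,L2]);p=wr+Dd.apply([0,0,Lt])
    Rt=Dd*R.from_euler('z',q[5])*R.from_euler('z',np.pi/2)
    return p,Rt,(sh,el,wr)
W=[5]+[1]*5+[5]
f=lambda P:np.concatenate([w*(fk(q,P)[0]-p) for (q,p),w in zip(D,W)]+[.001*(np.array(P)-[.3,0,.1,.4,0,.4,.25])])
sol=least_squares(f,[.3,0,.1,.4,0,.4,.25]);P=sol.x
LO=np.array([-2.77,-.9,.21,-1.53,.24,-2.84]);HI=np.array([2.77,2.22,2.48,4.67,2.81,2.84])
def ik(p,Rt,q0):
    def g(q):
        a,b,_=fk(q,P);return np.r_[(a-p)*10,(b.inv()*Rt).as_rotvec()*2]
    best=least_squares(g,np.clip(q0,LO+.02,HI-.02),bounds=(LO,HI))
    return best.x,np.abs(g(best.x)).max()
if __name__=="__main__":
    print(P.round(4))
    for q,p in D: print((1000*(fk(q,P)[0]-p)).round(1))
    print((fk(D[-1][0],P)[1].inv()*R.from_quat(s['tcp_rot'])).as_rotvec().round(3), (fk(D[0][0],P)[1].inv()*R.from_quat([.15575,.9878,-.0011,-.00035])).as_rotvec().round(3))
E
python3 kin.py
```

```text
[ 0.2347 -0.0014  0.101   0.4483  0.0199  0.5722  0.2327]
[-0.1  0.  -0.2]
[ 0.5 -0.3  0.7]
[ 0.4 -1.9  2.7]
[-0.2 -0.1  1.6]
[-0.3  0.5  0.3]
[ 2.1  0.9 -0.1]
[-0.  -0.1 -0. ]
[-0.  0. -0.] [-0.  0. -0.]
```

```bash
cat > plan.py <<'E'
from kin import *
from h import comp
def final_R(psi,dl,sg):  # sg=-1: heavy toward -x tool
    u=np.array([np.cos(psi),np.sin(psi),0]);Z=np.array([0,0,1.])
    z=np.cos(dl)*u-np.sin(dl)*Z;x=-sg*(np.cos(dl)*Z+np.sin(dl)*u)
    return R.from_matrix(np.c_[x,np.cross(z,x),z])
def sols(p,Rt):
    out=[]
    for q4 in(-1.2,0,1.5,3,4.3):
        for q5 in(.5,1.3):
          for q6 in(-2,0,2):
            q,e=ik(p,Rt,[np.arctan2(p[1],p[0])-.15,.3,1.9,q4,q5,q6])
            if e<1e-3 and not any(np.abs(q-o).max()<.05 for o in out): out.append(q)
    return out
if __name__=="__main__":
  for dpsi in(-40,-20,0,20,40):
    for dl in(0,15,30,45):
      psi=np.radians(-36.1+dpsi);Rt=final_R(psi,np.radians(dl),-1)
      c=comp(-.015,.05,.09)+.002*Rt.as_matrix()[:,2]
      for q in sols(c,Rt):
        m=np.minimum(q-LO,HI-q).min();wr=fk(q,P)[2]
        if m>.12: print(dpsi,dl,q.round(2),"margin",m.round(2),"wrist",wr[2].round(3),"el z",wr[1][2].round(2))
E
python3 plan.py
```

```text
-40 0 [-0.3   0.65  1.96  4.23  1.3  -2.04] margin 0.44 wrist [ 0.547 -0.066  0.09 ] el z 0.59
-40 15 [-0.32  0.52  1.99  4.4   1.03 -2.19] margin 0.27 wrist [ 0.549 -0.074  0.15 ] el z 0.62
-20 0 [-0.42  0.57  2.12  3.75  1.19 -1.83] margin 0.36 wrist [ 0.474 -0.099  0.09 ] el z 0.61
-20 15 [-0.42  0.43  2.14  3.89  0.85 -1.96] margin 0.34 wrist [ 0.478 -0.105  0.15 ] el z 0.64
-20 30 [-0.45  0.34  2.11  4.19  0.53 -2.26] margin 0.29 wrist [ 0.491 -0.124  0.205] el z 0.66
0 0 [-0.58  0.52  2.21  3.19  1.16 -1.59] margin 0.27 wrist [ 0.416 -0.154  0.09 ] el z 0.62
0 15 [-0.59  0.38  2.23  3.2   0.77 -1.6 ] margin 0.25 wrist [ 0.423 -0.159  0.15 ] el z 0.65
0 30 [-0.59  0.28  2.19  3.24  0.38 -1.64] margin 0.14 wrist [ 0.441 -0.173  0.205] el z 0.67
20 0 [-0.77  0.52  2.21  2.62  1.21 -1.37] margin 0.27 wrist [ 0.381 -0.226  0.09 ] el z 0.62
20 15 [-0.76  0.38  2.23  2.51  0.85 -1.25] margin 0.25 wrist [ 0.389 -0.229  0.15 ] el z 0.65
20 30 [-0.73  0.28  2.19  2.24  0.5  -0.97] margin 0.26 wrist [ 0.411 -0.235  0.205] el z 0.67
40 0 [-0.9   0.57  2.12  2.13  1.32 -1.19] margin 0.36 wrist [ 0.373 -0.306  0.09 ] el z 0.61
40 15 [-0.89  0.43  2.14  1.97  1.02 -1.03] margin 0.34 wrist [ 0.38  -0.305  0.15 ] el z 0.64
40 30 [-0.85  0.33  2.12  1.7   0.76 -0.75] margin 0.36 wrist [ 0.403 -0.304  0.205] el z 0.66
40 45 [-0.79  0.29  2.05  1.23  0.6  -0.28] margin 0.36 wrist [ 0.44  -0.301  0.253] el z 0.66
```

carry_out([
  {"delta_pos": [-0.003,0.001,0.0005],"delta_rot": [0,0,0.004],"claw": 60},
  {"delta_pos": [-0.003,0.001,0.0005],"delta_rot": [0,0,0.004],"claw": 40},
  {"delta_pos": [-0.003,0.001,0.0005],"delta_rot": [0,0,0.004],"claw": 25},
  {"delta_pos": [-0.003,0.001,0.0005],"delta_rot": [0,0,0.004],"claw": 10},
  {"delta_pos": [-0.003,0.001,0.0005],"delta_rot": [0,0,0.004],"claw": 10},
  {"delta_pos": [-0.003,0.001,0.0005],"delta_rot": [0,0,0.004],"claw": 10},
], force=100)

```text
time: 5.37
eef_pos: [0.5451, 0.027, 0.0507]
tcp_rot: [0.371, 0.892, -0.101, 0.237]
contact_force: [-6.7, -1.7, 7.3]
opening: 0.325
```

```bash
cat >> plan.py <<'E'
def rows(path,name=""):
    """path: list of (p,R); prints tool-frame deltas from the present pose"""
    s=ctrl.get_state();p0=s['eef_pos'];R0=R.from_quat(s['tcp_rot']);pp,pr=p0,R0
    for p,Rt in path:
        dp=R0.inv().apply(p-p0);dr=(R0.inv()*Rt).as_rotvec()
        print(dp.round(3).tolist(),dr.round(2).tolist(),"step",round(1000*np.linalg.norm(p-pp)),round(np.degrees((pr.inv()*Rt).magnitude()),1),"p",p.round(3));pp,pr=p,Rt
E
cat > s5.py <<'E'
from plan import *
s=ctrl.get_state();q0=s['qpos'];p0=s['eef_pos'];R0=R.from_quat(s['tcp_rot'])
print(p0.round(4),s['opening'],s['contact_force'].round(1),R0.as_matrix()[:,2].round(3),R0.as_matrix()[:,1].round(3))
c,e=ik(p0,R0,q0);print(c.round(2),e)
qa,e=ik(p0+[0,0,.2],R0,q0);print("A",qa.round(2),e)
Rf=final_R(np.radians(-16.1),np.radians(30),-1)
for nm,xy,z in(("pre",(-.03,-.06),.22),("mid",(-.03,-.06),.1),("in",(-.015,.05),.098)):
    pt=comp(*xy,z)+.002*Rf.as_matrix()[:,2]
    qb,e=ik(pt,Rf,[-.73,.28,2.19,2.24,.5,-.97]);print(nm,pt.round(3),qb.round(2),e)
    if nm=="pre":qp=qb
N=34
for i in range(0,N+1,4):
    q=qa+(qp-qa)*i/N;p,Rt,w=fk(q,P);h=Rt.apply([-.866,0,.5]);print(i,p.round(3),"h",h.round(2),"ends z",(p+.06*h)[2].round(3),(p-.06*h)[2].round(3))
E
python3 s5.py
```

```text
[0.5451 0.027  0.0507] 0.3246380449853283 [-6.7 -1.7  7.3] [ 0.348 -0.356 -0.867] [ 0.71   0.704 -0.004]
[ 0.02  0.18  2.18 -0.79  0.54 -0.12] 1.176836406102666e-13
A [ 0.02 -0.13  2.07 -0.49  0.89 -0.51] 9.408473999883425e-12
pre [ 0.524 -0.214  0.219] [-0.72 -0.25  2.41  1.62  0.38 -0.28] 9.049316851417188e-11
mid [ 0.524 -0.214  0.099] [-0.72  0.05  2.44  2.28  0.51 -1.01] 5.551115123125783e-15
in [ 0.604 -0.291  0.097] [-0.73  0.26  2.19  2.21  0.49 -0.94] 4.5288356398387464e-11
0 [0.545 0.027 0.251] h [ 0.7  -0.71 -0.  ] ends z 0.251 0.251
4 [0.538 0.024 0.224] h [ 0.57 -0.81 -0.16] ends z 0.214 0.234
8 [0.537 0.019 0.208] h [ 0.41 -0.85 -0.33] ends z 0.189 0.228
12 [0.543 0.009 0.202] h [ 0.25 -0.83 -0.49] ends z 0.173 0.231
16 [ 0.551 -0.011  0.202] h [ 0.11 -0.76 -0.64] ends z 0.164 0.241
20 [ 0.558 -0.041  0.207] h [-0.   -0.63 -0.77] ends z 0.161 0.254
24 [ 0.56  -0.082  0.213] h [-0.07 -0.47 -0.88] ends z 0.161 0.266
28 [ 0.554 -0.132  0.218] h [-0.09 -0.28 -0.96] ends z 0.161 0.276
32 [ 0.537 -0.186  0.22 ] h [-0.04 -0.09 -1.  ] ends z 0.16 0.28
```

```bash
cat > s6.py <<'E'
import sys
from plan import *
s=ctrl.get_state();q0=s['qpos'];p0=s['eef_pos'];R0=R.from_quat(s['tcp_rot'])
Rf=final_R(np.radians(-16.1),np.radians(30),-1)
for xy,z in(((-.04,-.03),.19),((-.04,-.03),.1),((-.015,.05),.098),((-.015,.05),.09)):
    pt=comp(*xy,z)+.002*Rf.as_matrix()[:,2]
    qb,e=ik(pt,Rf,[-.73,.28,2.19,2.0,.5,-.8]);print(pt.round(3),qb.round(2),e)
print("lift",R0.inv().apply([0,0,.2]).round(3))
E
python3 s6.py
```

```text
[ 0.554 -0.223  0.189] [-0.69 -0.1   2.35  1.88  0.37 -0.54] 2.220446049250313e-15
[ 0.554 -0.223  0.099] [-0.69  0.12  2.37  2.32  0.49 -1.03] 5.355627052949785e-10
[ 0.604 -0.291  0.097] [-0.73  0.26  2.19  2.21  0.49 -0.94] 1.077277156369405e-10
[ 0.604 -0.291  0.089] [-0.73  0.28  2.19  2.24  0.5  -0.97] 7.468692331258353e-11
lift [-0.1   -0.001 -0.173]
```

carry_out([
  {"delta_pos": [-0.005,0,-0.009],"delta_rot": [0,0,0],"claw": 10},
  {"delta_pos": [-0.015,0,-0.026],"delta_rot": [0,0,0],"claw": 10},
  {"delta_pos": [-0.03,0,-0.052],"delta_rot": [0,0,0],"claw": 10},
  {"delta_pos": [-0.048,0,-0.083],"delta_rot": [0,0,0],"claw": 10},
  {"delta_pos": [-0.065,0,-0.113],"delta_rot": [0,0,0],"claw": 10},
  {"delta_pos": [-0.08,-0.001,-0.138],"delta_rot": [0,0,0],"claw": 10},
  {"delta_pos": [-0.08,-0.001,-0.138],"delta_rot": [0,0,0],"claw": 10},
  {"delta_pos": [-0.08,-0.001,-0.138],"delta_rot": [0,0,0],"claw": 10},
], force=110)

```text
time: 6.03
eef_pos: [0.546, 0.0259, 0.2116]
tcp_rot: [0.372, 0.892, -0.1, 0.238]
contact_force: [-0.2, -0.8, -4.9]
opening: 0.319
```

```bash
cat > s7.py <<'E'
import sys
from plan import *
from h import show
show()
s=ctrl.get_state();q0=s['qpos'];R0=R.from_quat(s['tcp_rot'])
Rf=final_R(np.radians(-16.1),np.radians(30),-1)
pt=comp(-.045,-.03,.135)+.002*Rf.as_matrix()[:,2]
qb,e=ik(pt,Rf,[-.69,.1,2.37,2.1,.5,-.8]);print(pt.round(3),qb.round(2),e)
N=int(sys.argv[1])
path=[]
for i in range(1,min(N,8)+1):
    p,Rt,w=fk(q0+(qb-q0)*i/N,P);path.append((p,Rt))
rows(path)
E
python3 s7.py 28
python3 - <<'E'
from h import *
p,d=ctrl.read_camera("side");cv2.imwrite("pics/s7.png",p[60:380,150:550,::-1])
E
```

```text
t 6.03 p [0.546  0.0259 0.2116] z [ 0.349 -0.355 -0.867] y [ 0.711  0.703 -0.001] q [ 0.02 -0.09  2.11 -0.52  0.81 -0.46] F [-0.17 -0.82 -4.91] T [0.498 0.524 0.   ] open 0.319
[ 0.557 -0.219  0.134] [-0.68  0.02  2.37  2.2   0.43 -0.88] 3.6266982472721303e-11
[0.011, -0.002, 0.01] [-0.02, 0.06, 0.07] step 14 5.6 p [0.542 0.028 0.198]
[0.02, -0.002, 0.018] [-0.05, 0.13, 0.14] step 13 5.6 p [0.538 0.03  0.186]
[0.028, -0.002, 0.025] [-0.07, 0.18, 0.22] step 11 5.6 p [0.536 0.033 0.176]
[0.035, -0.001, 0.031] [-0.1, 0.24, 0.29] step 9 5.6 p [0.535 0.036 0.167]
[0.041, 0.001, 0.037] [-0.13, 0.29, 0.37] step 8 5.7 p [0.534 0.038 0.16 ]
[0.044, 0.003, 0.042] [-0.15, 0.34, 0.46] step 6 5.7 p [0.535 0.04  0.154]
[0.046, 0.005, 0.046] [-0.18, 0.38, 0.54] step 5 5.7 p [0.537 0.042 0.149]
[0.047, 0.007, 0.05] [-0.21, 0.43, 0.63] step 5 5.7 p [0.54  0.042 0.145]
```

View pics/s7.png

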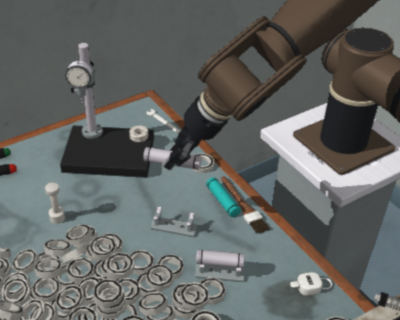

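The long cartridge is held level at about (165,155), with its rest empty at (175,222). Following the reorienting path.

carry_out([
  {"delta_pos": [0.011,-0.002,0.01],"delta_rot": [-0.02,0.06,0.07],"claw": 10},
  {"delta_pos": [0.02,-0.002,0.018],"delta_rot": [-0.05,0.13,0.14],"claw": 10},
  {"delta_pos": [0.028,-0.002,0.025],"delta_rot": [-0.07,0.18,0.22],"claw": 10},
  {"delta_pos": [0.035,-0.001,0.031],"delta_rot": [-0.1,0.24,0.29],"claw": 10},
  {"delta_pos": [0.041,0.001,0.037],"delta_rot": [-0.13,0.29,0.37],"claw": 10},
  {"delta_pos": [0.044,0.003,0.042],"delta_rot": [-0.15,0.34,0.46],"claw": 10},
  {"delta_pos": [0.046,0.005,0.046],"delta_rot": [-0.18,0.38,0.54],"claw": 10},
  {"delta_pos": [0.047,0.007,0.05],"delta_rot": [-0.21,0.43,0.63],"claw": 10},
])

```text
time: 6.75
eef_pos: [0.5352, 0.0424, 0.1374]
tcp_rot: [0.616, 0.768, 0.148, 0.095]
contact_force: [0.3, 0.3, -4.4]
opening: 0.317
```

```bash
python3 s7.py 21
```

```text
t 6.75 p [0.5352 0.0424 0.1374] z [ 0.328  0.109 -0.938] y [0.918 0.197 0.344] q [-0.18 -0.05  2.19  0.26  0.7  -0.58] F [ 0.27  0.28 -4.41] T [ 0.032  0.442 -0.001] open 0.317
[ 0.557 -0.219  0.134] [-0.68  0.02  2.37  2.2   0.43 -0.88] 4.04732081182857e-11
[-0.001, 0.003, 0.003] [-0.03, 0.04, 0.08] step 4 5.5 p [0.539 0.042 0.135]
[-0.004, 0.006, 0.005] [-0.07, 0.07, 0.16] step 5 5.5 p [0.543 0.041 0.134]
[-0.007, 0.009, 0.007] [-0.11, 0.1, 0.24] step 6 5.5 p [0.548 0.038 0.134]
[-0.013, 0.014, 0.008] [-0.14, 0.13, 0.33] step 7 5.5 p [0.553 0.034 0.134]
[-0.019, 0.018, 0.009] [-0.18, 0.16, 0.41] step 8 5.5 p [0.559 0.028 0.134]
[-0.027, 0.022, 0.009] [-0.22, 0.19, 0.5] step 9 5.6 p [0.564 0.021 0.136]
[-0.037, 0.026, 0.008] [-0.26, 0.21, 0.58] step 10 5.6 p [0.57  0.013 0.137]
[-0.047, 0.029, 0.008] [-0.31, 0.23, 0.67] step 11 5.6 p [0.575 0.003 0.138]
```

carry_out([
  {"delta_pos": [-0.001,0.003,-0.005],"delta_rot": [-0.03,0.04,0.08],"claw": 10},
  {"delta_pos": [-0.004,0.006,-0.005],"delta_rot": [-0.07,0.07,0.16],"claw": 10},
  {"delta_pos": [-0.007,0.009,-0.005],"delta_rot": [-0.11,0.1,0.24],"claw": 10},
  {"delta_pos": [-0.013,0.014,-0.005],"delta_rot": [-0.14,0.13,0.33],"claw": 10},
  {"delta_pos": [-0.019,0.018,-0.005],"delta_rot": [-0.18,0.16,0.41],"claw": 10},
  {"delta_pos": [-0.027,0.022,-0.005],"delta_rot": [-0.22,0.19,0.5],"claw": 10},
  {"delta_pos": [-0.037,0.026,-0.005],"delta_rot": [-0.26,0.21,0.58],"claw": 10},
  {"delta_pos": [-0.047,0.029,-0.005],"delta_rot": [-0.31,0.23,0.67],"claw": 10},
])

```text
time: 7.42
eef_pos: [0.5689, 0.0014, 0.1465]
tcp_rot: [0.793, 0.496, 0.351, 0.045]
contact_force: [-0.0, 0.6, -3.9]
opening: 0.32
```

```bash
python3 s7.py 13
```

```text
t 7.42 p [0.5689 0.0014 0.1465] z [ 0.602  0.278 -0.749] y [ 0.755 -0.504  0.42 ] q [-0.38 -0.05  2.27  0.98  0.62 -0.67] F [-0.02  0.55 -3.88] T [-0.226  0.65  -0.004] open 0.32
[ 0.557 -0.219  0.134] [-0.68  0.02  2.37  2.2   0.43 -0.88] 4.558693006417869e-11
[-0.007, 0.01, -0.001] [-0.05, 0.02, 0.08] step 12 5.6 p [ 0.574 -0.009  0.148]
[-0.015, 0.021, -0.002] [-0.09, 0.04, 0.17] step 13 5.6 p [ 0.579 -0.022  0.149]
[-0.025, 0.031, -0.004] [-0.14, 0.05, 0.25] step 15 5.7 p [ 0.583 -0.036  0.15 ]
[-0.036, 0.042, -0.007] [-0.19, 0.07, 0.34] step 16 5.7 p [ 0.587 -0.051  0.151]
[-0.049, 0.052, -0.011] [-0.24, 0.08, 0.42] step 17 5.7 p [ 0.589 -0.067  0.151]
[-0.063, 0.061, -0.015] [-0.29, 0.09, 0.51] step 17 5.7 p [ 0.59  -0.085  0.151]
[-0.078, 0.07, -0.02] [-0.34, 0.1, 0.59] step 18 5.7 p [ 0.59  -0.103  0.151]
[-0.094, 0.078, -0.025] [-0.4, 0.1, 0.68] step 19 5.8 p [ 0.588 -0.122  0.149]
```

carry_out([
  {"delta_pos": [-0.007,0.01,-0.001],"delta_rot": [-0.05,0.02,0.08],"claw": 10},
  {"delta_pos": [-0.015,0.021,-0.002],"delta_rot": [-0.09,0.04,0.17],"claw": 10},
  {"delta_pos": [-0.025,0.031,-0.004],"delta_rot": [-0.14,0.05,0.25],"claw": 10},
  {"delta_pos": [-0.036,0.042,-0.007],"delta_rot": [-0.19,0.07,0.34],"claw": 10},
  {"delta_pos": [-0.049,0.052,-0.011],"delta_rot": [-0.24,0.08,0.42],"claw": 10},
  {"delta_pos": [-0.063,0.061,-0.015],"delta_rot": [-0.29,0.09,0.51],"claw": 10},
  {"delta_pos": [-0.078,0.07,-0.02],"delta_rot": [-0.34,0.1,0.59],"claw": 10},
  {"delta_pos": [-0.094,0.078,-0.025],"delta_rot": [-0.4,0.1,0.68],"claw": 10},
])

```text
time: 8.08
eef_pos: [0.5858, -0.1224, 0.1449]
tcp_rot: [0.872, 0.125, 0.471, 0.054]
contact_force: [0.6, 0.0, -3.5]
opening: 0.322
```

```bash
python3 s7.py 6
```

```text
t 8.08 p [ 0.5858 -0.1224  0.1449] z [ 0.834  0.023 -0.551] y [ 0.167 -0.963  0.213] q [-0.56  0.    2.33  1.74  0.49 -0.81] F [ 0.65  0.01 -3.45] T [-0.011  0.881 -0.03 ] open 0.322
[ 0.557 -0.219  0.134] [-0.68  0.02  2.37  2.2   0.43 -0.88] 4.750530524511021e-11
[-0.006, 0.015, -0.002] [-0.04, 0.01, 0.07] step 16 4.7 p [ 0.584 -0.138  0.144]
[-0.013, 0.03, -0.004] [-0.09, 0.01, 0.14] step 17 4.7 p [ 0.58  -0.154  0.143]
[-0.021, 0.044, -0.007] [-0.13, 0.01, 0.21] step 17 4.8 p [ 0.576 -0.171  0.141]
[-0.03, 0.059, -0.011] [-0.18, 0.02, 0.28] step 17 4.8 p [ 0.571 -0.187  0.139]
[-0.039, 0.073, -0.015] [-0.22, 0.02, 0.35] step 18 4.8 p [ 0.565 -0.203  0.137]
[-0.05, 0.086, -0.02] [-0.27, 0.02, 0.42] step 18 4.8 p [ 0.557 -0.219  0.134]
```

carry_out([
  {"delta_pos": [-0.006,0.015,-0.002],"delta_rot": [-0.04,0.01,0.07],"claw": 10},
  {"delta_pos": [-0.013,0.03,-0.004],"delta_rot": [-0.09,0.01,0.14],"claw": 10},
  {"delta_pos": [-0.021,0.044,-0.007],"delta_rot": [-0.13,0.01,0.21],"claw": 10},
  {"delta_pos": [-0.03,0.059,-0.011],"delta_rot": [-0.18,0.02,0.28],"claw": 10},
  {"delta_pos": [-0.039,0.073,-0.015],"delta_rot": [-0.22,0.02,0.35],"claw": 10},
  {"delta_pos": [-0.05,0.086,-0.02],"delta_rot": [-0.27,0.02,0.42],"claw": 10},
  {"delta_pos": [-0.05,0.086,-0.02],"delta_rot": [-0.27,0.02,0.42],"claw": 10},
  {"delta_pos": [-0.05,0.086,-0.02],"delta_rot": [-0.27,0.02,0.42],"claw": 10},
])

```text
time: 8.75
eef_pos: [0.5551, -0.2183, 0.1298]
tcp_rot: [0.861, -0.123, 0.49, 0.069]
contact_force: [0.5, 0.7, -4.1]
opening: 0.318
```

```bash
python3 s7.py 1
python3 - <<'E'
from h import *
for n,sl in(("side",np.s_[80:300,150:410]),("top",np.s_[140:340,300:540])):
    p,d=ctrl.read_camera(n);np.savez(n+"8.npz",p=p,d=d);cv2.imwrite(f"pics/{n}8.png",cv2.resize(p[sl],None,fx=2.7,fy=2.7)[:,:,::-1])
E
```

```text
t 8.75 p [ 0.5551 -0.2183  0.1298] z [ 0.825 -0.24  -0.511] y [-0.279 -0.96  -0.001] q [-0.68  0.03  2.37  2.19  0.42 -0.87] F [ 0.49  0.74 -4.1 ] T [0.283 0.918 0.042] open 0.318
[ 0.557 -0.219  0.134] [-0.68  0.03  2.37  2.2   0.43 -0.88] 4.8737590352399e-11
[0.005, 0.0, 0.0] [0.0, 0.01, -0.0] step 5 0.7 p [ 0.557 -0.219  0.134]
```

View pics/side8.png

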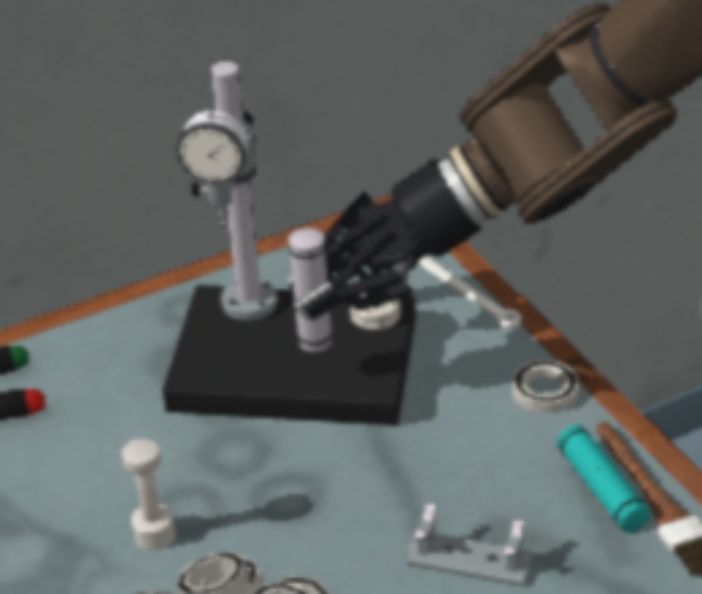

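View pics/top8.png

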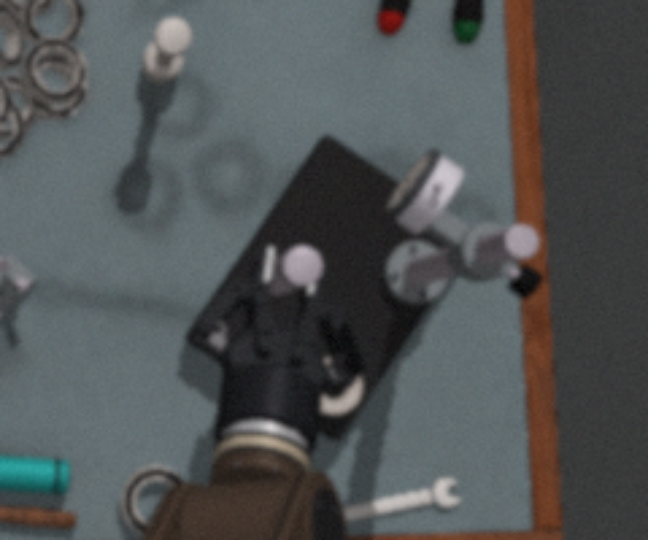

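The long cartridge hangs upright over the plate: side view top at (307,240), foot at (315,345). Top view cap at (303,264). Next I'll measure where it sits relative to the tool.

Run:
```python
from h import *
p0,R0,s=pose()
for n in("side","top"):
    f=np.load(n+"8.npz");p,d=f['p'],f['d'];C=cloud(n,d);hsv=cv2.cvtColor(p,cv2.COLOR_RGB2HSV)
    m=(d>0)&(np.hypot(C[...,0]-p0[0],C[...,1]-p0[1])<.03)&(C[...,2]>.05)&(C[...,2]<.24)&(hsv[...,2]>110)
    X=C[m];print(n,len(X),X.min(0).round(3),X.max(0).round(3))
    for a,b in((.06,.09),(.09,.11),(.15,.17),(.17,.185),(.185,.2)):
        Y=X[(X[:,2]>a)&(X[:,2]<b)]
        if len(Y)>5:print((a,b),len(Y),Y.mean(0).round(4))
    T=X[X[:,2]>np.percentile(X[:,2],90)-.006] if n=="top" else X
    if n=="top":
        T=X[X[:,2]>X[:,2].max()-.012];print("cap",len(T),T.mean(0).round(4),T.min(0).round(3),T.max(0).round(3))
# top-cap circle pixel centre by mask
p=np.load("top8.npz")['p'];print(plane("top",[(412.2,237.8)],.188))
print("side cap centre on plane .188",plane("side",[(150+307/2.7,80+237/2.7)],.188))
print(p0, "comp tip",comp(-.015,.05))
```

```text
side 296 [ 0.542 -0.243  0.073] [ 0.577 -0.195  0.194]
(0.06, 0.09) 13 [ 0.5684 -0.2125  0.0822]
(0.09, 0.11) 43 [ 0.5674 -0.2109  0.0989]
(0.15, 0.17) 49 [ 0.567  -0.2103  0.1588]
(0.17, 0.185) 31 [ 0.5682 -0.213   0.1767]
(0.185, 0.2) 84 [ 0.5592 -0.2168  0.1896]
top 213 [ 0.539 -0.241  0.131] [ 0.578 -0.193  0.197]
(0.15, 0.17) 6 [ 0.5483 -0.2136  0.1509]
(0.185, 0.2) 159 [ 0.5582 -0.2157  0.1914]
cap 159 [ 0.5582 -0.2157  0.1914] [ 0.545 -0.229  0.186] [ 0.572 -0.202  0.197]
[[ 0.55807832 -0.21790788  0.188     ]]
side cap centre on plane .188 [[ 0.55544636 -0.21984666  0.188     ]]
[ 0.55633008 -0.21832474  0.13173065] comp tip [ 0.60273744 -0.29033997  0.03      ]
```

```bash
python3 - <<'E'
from h import *
t=comp(-.015,.05,.172)
uv=proj("side",[t,comp(.052,.05,.03),comp(.052,.05,.292)]);print(uv.round(1),proj("top",[t,comp(.052,.05,.292)]).round(1))
p=np.load("side8.npz")['p'];c=p[120:180,200:270];c=cv2.resize(c,None,fx=10,fy=10,interpolation=cv2.INTER_CUBIC)
u=uv[0];cv2.circle(c,(int((u[0]-200+.5)*10),int((u[1]-120+.5)*10)),6,(255,0,0),2)
cv2.imwrite("pics/tip8.png",c[:,:,::-1])
E
python3 - <<'E'
import sys;sys.path.insert(0,'.')
from h import *
Rf=None
from plan import final_R
Rf=final_R(np.radians(-16.1),np.radians(30),-1)
delta(comp(-.04,-.01,.108),Rf);delta(comp(-.015,.05,.1),Rf)
E
```

```text
[[233.  164.4]
 [243.  193.4]
 [233.5 105.7]] [[444.3 216.4]
 [491.7 228.5]]
dpos [-0.0119, 0.0123, 0.0265] drot [0.0, 0.009, -0.0] mm 32.0 deg 0.5
dpos [0.0055, 0.0563, 0.0717] drot [0.0, 0.009, -0.0] mm 91.0 deg 0.5
```

View pics/tip8.png

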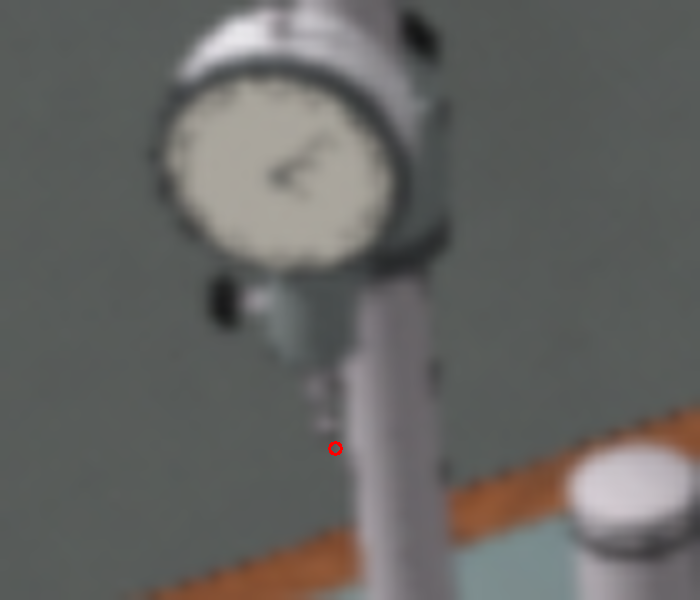

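Run:
```python
from h import *
print(plane("side",[(232.3,162.8),(233,164.4)],.172))
K,Rm,t=KRt("side");print("right",Rm[0].round(2),"down",Rm[1].round(2))
```

```text
[[ 0.60149867 -0.2970977   0.172     ]
 [ 0.60285975 -0.29031124  0.172     ]]
right [-0.86  0.51 -0.01] down [ 0.35  0.58 -0.73]
```

```bash
python3 - <<'E'
from h import *
for n in("top","side"):
    f=np.load(n+"0.npz");p,d=f['p'],f['d'];C=cloud(n,d)
    m=(d>0)&(np.hypot(C[...,0]-.563,C[...,1]+.3445)<.03)&(C[...,2]>.27)&(C[...,2]<.32)
    X=C[m];v,u=np.nonzero(m);print(n,len(X),X.mean(0).round(4),np.percentile(X[:,2],[5,50,95]).round(3),"px",u.min(),u.max(),v.min(),v.max(),"pred",proj(n,[[.5633,-.3445,.292]]).round(1))
    # column shaft points z .06-.16
    m=(d>0)&(np.hypot(C[...,0]-.563,C[...,1]+.3445)<.03)&(C[...,2]>.06)&(C[...,2]<.16)
    X=C[m]; A=np.c_[2*X[:,:2],np.ones(len(X))]
    K,Rm,t=KRt(n);o=-Rm.T@t;w=X[:,:2].mean(0)-o[:2];w/=np.linalg.norm(w);print("shaft mean",X.mean(0).round(4),"axis est (+.009 along view)",(X[:,:2].mean(0)+.0094*w).round(4))
    # dial body z .235-.29
    m=(d>0)&(np.hypot(C[...,0]-.603,C[...,1]+.29)<.045)&(C[...,2]>.235)&(C[...,2]<.3)
    X=C[m];r=(X-CO);print("dial comp x,y range",np.percentile(r@CX,[2,50,98]).round(3),np.percentile(r@CY,[2,50,98]).round(3))
    # flange
E
python3 - <<'E'
import cv2,numpy as np,sys
sys.path.insert(0,'.')
p=np.load("top0.npz")['p'];c=cv2.resize(p[180:270,420:510],None,fx=7,fy=7,interpolation=cv2.INTER_CUBIC)
from h import *
for P in(comp(.052,.05,.042),comp(.052,.05,.292),comp(-.017,.05,.293),comp(-.015,.05,.172)):
    u=proj("top",[P])[0];cv2.circle(c,(int((u[0]-420+.5)*7),int((u[1]-180+.5)*7)),5,(255,0,0),2)
cv2.imwrite("pics/dialtop.png",c[:,:,::-1])
E
```

```text
top 171 [ 0.5626 -0.3431  0.2886] [0.273 0.291 0.295] px 482 498 223 235 pred [[491.7 228.5]]
shaft mean [ 0.561  -0.3368  0.1127] axis est (+.009 along view) [ 0.5634 -0.3459]
dial comp x,y range [-0.029 -0.018 -0.003] [0.023 0.045 0.074]
side 120 [ 0.5654 -0.3432  0.2847] [0.271 0.286 0.294] px 228 238 103 116 pred [[233.4 105.7]]
shaft mean [ 0.5662 -0.3412  0.1105] axis est (+.009 along view) [ 0.5626 -0.35  ]
dial comp x,y range [-0.03  -0.024 -0.001] [0.025 0.05  0.078]
```

View pics/dialtop.png

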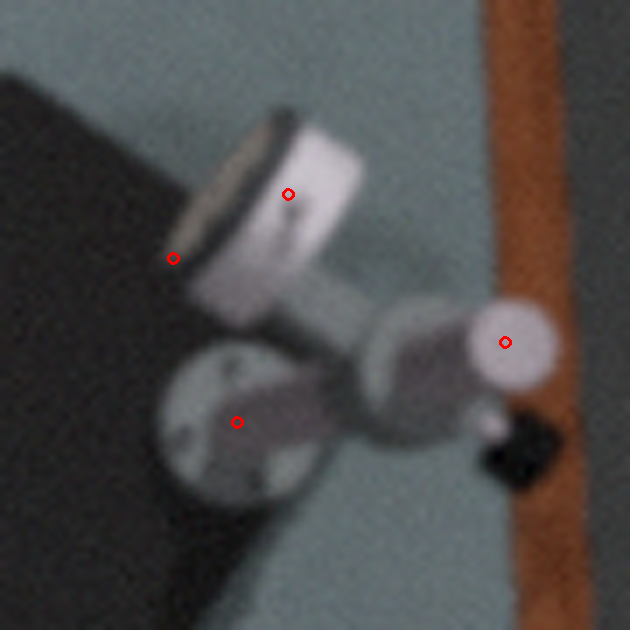

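Checked in both views: column top at (513,344) and flange at (240,424) in the crop sit within about 2 mm of the plate-fit prediction. I'll use tip ≈ (0.602,−0.292).

Run:
```python
from plan import *
from h import show
Rf=final_R(np.radians(-16.1),np.radians(30),-1)
a=comp(-.04,-.01,.106);b=np.array([.602,-.292,.1])
pts=[a]+[a+(b-a)*i/4 for i in(1,2,3,4)]
rows([(p,Rf) for p in pts]);show()
```

```text
[-0.014, 0.012, 0.027] [0.0, 0.01, -0.0] step 33 0.5 p [ 0.569 -0.235  0.106]
[-0.009, 0.024, 0.038] [0.0, 0.01, -0.0] step 17 0.0 p [ 0.577 -0.249  0.104]
[-0.004, 0.035, 0.05] [0.0, 0.01, -0.0] step 17 0.0 p [ 0.585 -0.263  0.103]
[0.001, 0.047, 0.061] [0.0, 0.01, -0.0] step 17 0.0 p [ 0.594 -0.278  0.102]
[0.005, 0.058, 0.072] [0.0, 0.01, -0.0] step 17 0.0 p [ 0.602 -0.292  0.1  ]
t 8.85 p [ 0.5563 -0.2183  0.1317] z [ 0.828 -0.239 -0.508] y [-0.278 -0.961  0.   ] q [-0.68  0.03  2.37  2.19  0.42 -0.87] F [ 0.77  0.2  -4.27] T [ 0.305  0.909 -0.034] open 0.32
```

carry_out([
  {"delta_pos": [-0.007,0.006,0.014],"delta_rot": [0,0.01,0],"claw": 10},
  {"delta_pos": [-0.014,0.012,0.027],"delta_rot": [0,0.01,0],"claw": 10},
  {"delta_pos": [-0.014,0.012,0.027],"delta_rot": [0,0.01,0],"claw": 10},
  {"delta_pos": [-0.009,0.024,0.038],"delta_rot": [0,0.01,0],"claw": 10},
  {"delta_pos": [-0.004,0.035,0.05],"delta_rot": [0,0.01,0],"claw": 10},
  {"delta_pos": [0.001,0.047,0.061],"delta_rot": [0,0.01,0],"claw": 10},
  {"delta_pos": [0.005,0.058,0.072],"delta_rot": [0,0.01,0],"claw": 10},
  {"delta_pos": [0.005,0.058,0.072],"delta_rot": [0,0.01,0],"claw": 10},
])

```text
time: 9.52
eef_pos: [0.6038, -0.294, 0.1008]
tcp_rot: [0.857, -0.121, 0.496, 0.071]
contact_force: [-0.5, 0.2, -3.7]
opening: 0.323
```

Run:
```python
from plan import *
from h import show
import cv2
p,d=ctrl.read_camera("side");np.savez("side9.npz",p=p,d=d);cv2.imwrite("pics/s9.png",cv2.resize(p[100:230,190:320],None,fx=5,fy=5,interpolation=cv2.INTER_CUBIC)[:,:,::-1])
p,d=ctrl.read_camera("top");np.savez("top9.npz",p=p,d=d);cv2.imwrite("pics/t9.png",cv2.resize(p[170:290,390:510],None,fx=5,fy=5,interpolation=cv2.INTER_CUBIC)[:,:,::-1])
Rf=final_R(np.radians(-16.1),np.radians(30),-1)
rows([(np.array([.602,-.292,.09]),Rf)]);show()
```

```text
[-0.008, 0.0, 0.005] [-0.0, -0.0, 0.0] step 10 0.0 p [ 0.602 -0.292  0.09 ]
t 9.62 p [ 0.6024 -0.2916  0.0995] z [ 0.832 -0.24  -0.5  ] y [-0.277 -0.961  0.   ] q [-0.74  0.25  2.19  2.2   0.49 -0.93] F [-0.18  0.58 -4.56] T [0.293 0.932 0.001] open 0.319
```

View pics/s9.png

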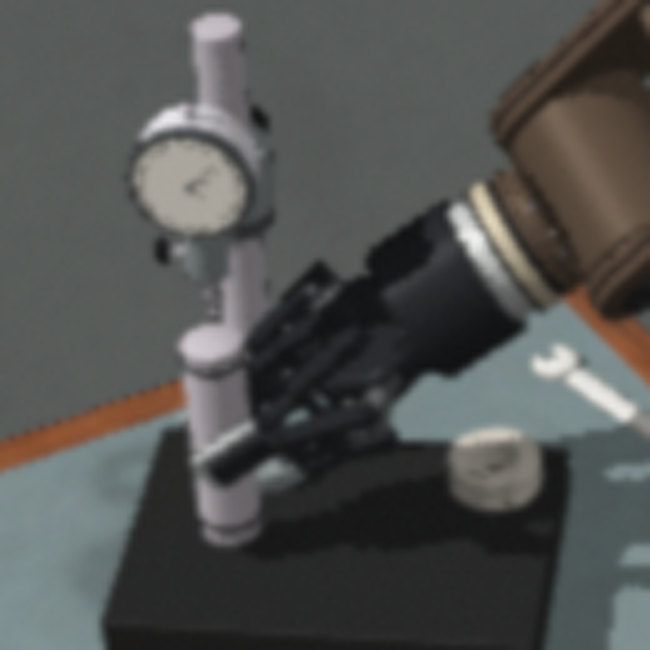

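View pics/t9.png

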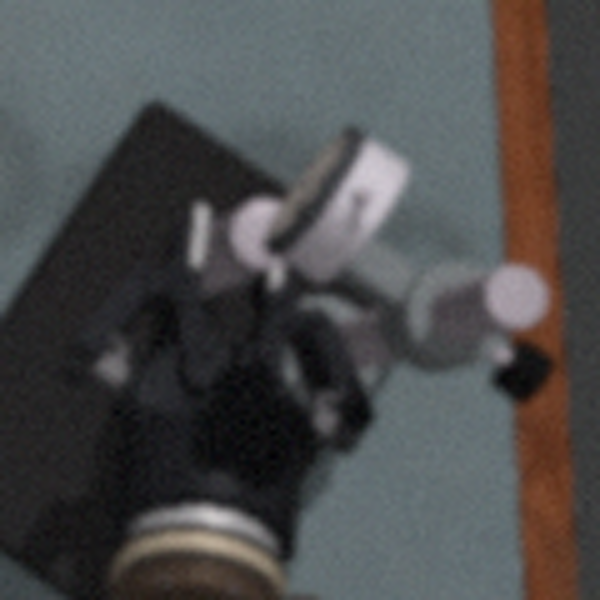

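Run:
```python
from h import *
p=np.load("side9.npz")['p']
c=cv2.resize(p[145:180,215:255],None,fx=16,fy=16,interpolation=cv2.INTER_CUBIC)
for P,col in(((.6024,-.2916,.1575),(255,0,0)),((.6024,-.2916,.172),(0,255,0)),(comp(-.015,.05,.172),(0,0,255))):
    u=proj("side",[P])[0];print(u);cv2.circle(c,(int((u[0]-215+.5)*16),int((u[1]-145+.5)*16)),4,col,2)
cv2.imwrite("pics/tip9.png",c[:,:,::-1])
```

```text
[233.52111256 168.96918853]
[232.94277663 164.06946157]
[233.04108889 164.3781867 ]
```

View pics/tip9.png

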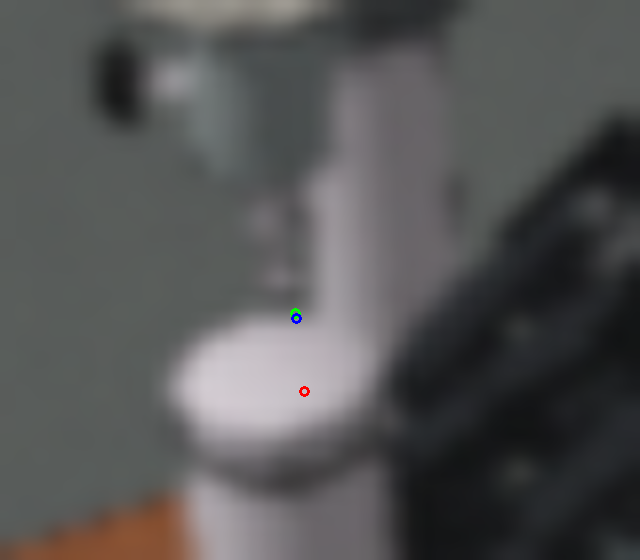

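Run:
```python
from h import *
c=(.6024,-.2916)
print("top cap pred",proj("top",[[*c,.159]]).round(1),"side cap/bottom pred",proj("side",[[*c,.158],[*c,.042],[*c,.04]]).round(1))
for n in("side","top"):
    f=np.load(n+"9.npz");p,d=f['p'],f['d'];C=cloud(n,d);hsv=cv2.cvtColor(p,cv2.COLOR_RGB2HSV)
    m=(d>0)&(np.hypot(C[...,0]-c[0],C[...,1]-c[1])<.026)&(C[...,2]>.042)&(C[...,2]<.164)&(hsv[...,2]>100)
    X=C[m]
    for a,b in((.042,.06),(.06,.075),(.075,.1),(.12,.13),(.13,.14),(.14,.15),(.15,.164)):
        Y=X[(X[:,2]>a)&(X[:,2]<b)]
        if len(Y)>5:print(n,(a,b),len(Y),Y.mean(0).round(4))
# per-row silhouette midpoints in the side view
f=np.load("side9.npz");p=f['p'].astype(float);
for v in(166,168,170,171,174,176,178,180,196,198,200,202):
    row=p[v,215:260].mean(1);print(v,(row[6:34]).astype(int))
```

```text
top cap pred [[443.3 217.3]] side cap/bottom pred [[233.5 168.8]
 [237.9 205.8]
 [237.9 206.4]]
side (0.042, 0.06) 23 [ 0.6159 -0.2881  0.0532]
side (0.06, 0.075) 51 [ 0.6101 -0.2849  0.0681]
side (0.075, 0.1) 23 [ 0.6146 -0.2843  0.0821]
side (0.12, 0.13) 41 [ 0.6113 -0.2844  0.1248]
side (0.13, 0.14) 34 [ 0.6105 -0.2837  0.1355]
side (0.14, 0.15) 24 [ 0.6138 -0.2851  0.1437]
side (0.15, 0.164) 87 [ 0.6076 -0.2915  0.1597]
top (0.12, 0.13) 10 [ 0.5967 -0.2811  0.1219]
top (0.15, 0.164) 95 [ 0.6046 -0.2847  0.1598]
166 [ 91  90  89  90  92 106 141 174 184 190 190 187 183 181 177 169 156 131
 100  67  47  40  34  27  25  35  46  43]
168 [ 91  90  90  94 116 163 196 204 202 200 198 196 193 188 183 175 157 114
  62  36  33  28  29  31  35  39  38  33]
170 [ 90  90  89  91 104 144 187 201 203 202 200 197 190 182 168 144 113  83
  64  40  31  36  40  38  30  23  21  21]
171 [ 90  90  89  88  88 108 156 178 184 186 187 181 165 146 127 108  87  71
  69  50  41  42  39  34  24  20  20  21]
174 [ 90  90  90  89  92 104 118 106  93  92  87  73  66  66  68  76  88  83
  53  32  25  22  21  22  28  40  53  42]
176 [ 85  88  84  78  89 122 160 163 149 133 119 107  97  97 102 103 103  91
  60  30  21  22  23  25  26  29  34  41]
178 [ 84  89  90  89  91 114 149 164 158 146 134 123 113 105 104 104 103  91
  62  31  21  21  21  22  24  27  34  35]
180 [ 89  90  90  90  95 111 142 163 160 149 137 125 115 106 104 104 103  97
  74  38  24  32  37  34  39  42  41  32]
196 [ 40  40  39  39  39  39  44  69 114 139 120  90  63  44  40  54  74  93
 101 102 100  96  90  83  78  75  72  65]
198 [ 39  40  39  40  39  39  42  61 109 153 154 139 125 113 105 105 105 103
 103 100  88  68  56  54  53  48  43  39]
200 [ 39  38  39  39  39  39  40  52 100 152 158 146 134 122 113 109 105 104
 102 100  86  54  40  40  39  40  40  40]
202 [ 39  39  40  40  39  40  40  47  84 135 155 148 136 125 115 110 106 104
 101  94  71  46  40  39  40  40  40  39]
```

Side crop: cap centre at about (272,385), tip at about (284,295). The cartridge is upright and about 2 mm to the left of the tip, i.e. ahead along the hand. I'll shift back 2 mm and lower it.

carry_out([
  {"delta_pos": [-0.004,0,0.0005],"delta_rot": [0,0,0],"claw": 10},
  {"delta_pos": [-0.007,0,0.0018],"delta_rot": [0,0,0],"claw": 10},
  {"delta_pos": [-0.007,0,0.0018],"delta_rot": [0,0,0],"claw": 10},
  {"delta_pos": [-0.008,0,0.0023],"delta_rot": [0,0,0],"claw": 10},
  {"delta_pos": [-0.008,0,0.0023],"delta_rot": [0,0,0],"claw": 10},
])

```text
time: 10.03
eef_pos: [0.6002, -0.2906, 0.091]
tcp_rot: [0.858, -0.121, 0.495, 0.07]
contact_force: [-0.1, 0.5, -3.7]
opening: 0.316
```

```bash
python3 -c "
from h import *
show()"
```

```text
t 10.03 p [ 0.6002 -0.2906  0.091 ] z [ 0.832 -0.239 -0.5  ] y [-0.276 -0.961  0.   ] q [-0.74  0.27  2.2   2.22  0.51 -0.96] F [-0.13  0.46 -3.71] T [ 0.285  0.918 -0.045] open 0.316
```

No contact yet (Fz −3.7 N). Continuing in 1 mm steps.

carry_out([
  {"delta_pos": [-0.001,0,0.0005],"delta_rot": [0,0,0],"claw": 10},
  {"delta_pos": [-0.0018,0,0.001],"delta_rot": [0,0,0],"claw": 10},
  {"delta_pos": [-0.0018,0,0.001],"delta_rot": [0,0,0],"claw": 10},
])

```text
time: 10.28
eef_pos: [0.6001, -0.2905, 0.0888]
tcp_rot: [0.858, -0.121, 0.495, 0.07]
contact_force: [-0.9, 0.1, -3.6]
opening: 0.318
```

```bash
python3 -c "
from h import *
show()
p,d=ctrl.read_camera('side');np.savez('side10.npz',p=p,d=d);cv2.imwrite('pics/tip10.png',cv2.resize(p[145:215,205:275],None,fx=8,fy=8,interpolation=cv2.INTER_CUBIC)[:,:,::-1])
show()"
```

```text
t 10.28 p [ 0.6001 -0.2905  0.0888] z [ 0.832 -0.239 -0.5  ] y [-0.276 -0.961  0.   ] q [-0.74  0.27  2.2   2.23  0.51 -0.97] F [-0.93  0.12 -3.64] T [0.318 0.979 0.002] open 0.318
t 10.33 p [ 0.6001 -0.2905  0.0889] z [ 0.832 -0.239 -0.5  ] y [-0.276 -0.961  0.   ] q [-0.74  0.27  2.2   2.23  0.51 -0.97] F [ 0.13 -0.69 -4.05] T [ 0.29   0.897 -0.032] open 0.321
```

View pics/tip10.png

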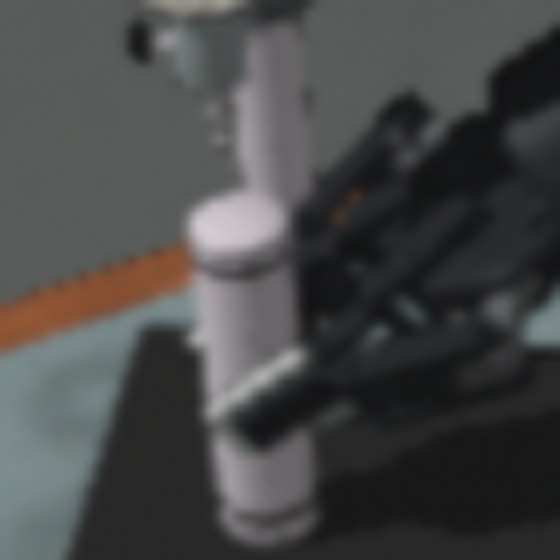

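```bash
cat > sil.py <<'E'
from h import *
import sys
def sil(f,rows,lo=215,hi=260):
    p=np.load(f)['p'].astype(float).mean(2);out=[]
    for v in rows:
        r=p[v,lo:hi];k=np.argmax(r[:30]);pk=r[k]
        bl=r[max(0,k-8):k].min();L=(pk+bl)/2
        i=k
        while r[i]>L:i-=1
        l=i+(L-r[i])/(r[i+1]-r[i])
        j=k+4;b=r[j+3:j+14].min();
        jj=[x for x in range(k+5,len(r)-1) if r[x]>65>=r[x+1]]
        rr=jj[0]+(r[jj[0]]-65)/(r[jj[0]]-r[jj[0]+1]) if jj else np.nan
        out.append((v,round(l+lo,2),round(rr+lo,2),round((l+rr)/2+lo,2)))
    return out
E
python3 - <<'E'
from sil import *
for f,rows in(("side9.npz",(167,168,169,176,178,180,199,200,201,202)),("side10.npz",(171,172,173,174,181,183,185,187,201,203,205,207,208))):
    for o in sil(f,rows):print(f,o)
for z in(.147,.12,.06,.032): print(z,proj("side",[[.6001,-.2905,z]]).round(1), proj("side",[[.6024,-.2916,z+.0107]]).round(1))
p=np.load("side10.npz")['p'].astype(int).mean(2)
print(p[153:172,226:240].astype(int))
E
```

```text
side9.npz (167, np.float64(226.19), np.float64(239.53), np.float64(232.86))
side9.npz (168, np.float64(225.65), np.float64(238.94), np.float64(232.3))
side9.npz (169, np.float64(225.51), np.float64(238.74), np.float64(232.12))
side9.npz (176, np.float64(225.95), np.float64(238.84), np.float64(232.4))
side9.npz (178, np.float64(226.27), np.float64(238.91), np.float64(232.59))
side9.npz (180, np.float64(226.45), np.float64(239.25), np.float64(232.85))
side9.npz (199, np.float64(228.86), np.float64(241.73), np.float64(235.29))
side9.npz (200, np.float64(228.98), np.float64(241.66), np.float64(235.32))
side9.npz (201, np.float64(229.07), np.float64(241.56), np.float64(235.32))
side9.npz (202, np.float64(229.26), np.float64(241.25), np.float64(235.25))
side10.npz (171, np.float64(228.67), np.float64(241.61), np.float64(235.14))
side10.npz (172, np.float64(228.23), np.float64(241.32), np.float64(234.78))
side10.npz (173, np.float64(228.18), np.float64(241.22), np.float64(234.7))
side10.npz (174, np.float64(228.35), np.float64(241.16), np.float64(234.76))
side10.npz (181, np.float64(227.58)
[... 1226 characters left out ...]
0  90  90  90  93  95  92 116 150 148 134 119 108]
 [ 90  91  91  90  91  95 101  93 117 152 150 136 121 109]
 [ 90  91  90  90  91 102 115 106 121 152 151 137 121 109]
 [ 90  91  91  90  90  92  91  90 119 154 153 137 121 106]
 [ 91  90  90  90  90  88  87  91 116 151 153 140 124 110]
 [ 90  90  90  90  89  91  91  93 108 138 150 142 127 113]
 [ 90  90  90  90  90  90  90  92 102 129 150 143 128 114]
 [ 90  90  90  90  90  90  90  91  96 119 147 144 130 115]
 [ 90  90  89  90  89  91  94 104 115 132 153 150 135 118]
 [ 90  89  89  92 100 117 128 147 163 168 171 163 148 126]
 [ 89  90  96 112 141 171 180 183 186 184 181 176 165 146]
 [ 90  92 115 156 184 196 197 196 192 189 186 181 175 161]]
```

With the settled picture: cap centre column 234.7, foot 237.6, tip ball at (232.5,163). The last side picture had caught the arm still settling. The cartridge axis is about 3 mm right of the tip, so I'll correct that and keep descending.

carry_out([
  {"delta_pos": [0.0013,0.001,0.0023],"delta_rot": [0,0,0],"claw": 10},
  {"delta_pos": [0.0013,0.001,0.0023],"delta_rot": [0,0,0],"claw": 10},
  {"delta_pos": [0.0004,0.001,0.0028],"delta_rot": [0,0,0],"claw": 10},
  {"delta_pos": [0.0004,0.001,0.0028],"delta_rot": [0,0,0],"claw": 10},
  {"delta_pos": [0.0004,0.001,0.0028],"delta_rot": [0,0,0],"claw": 10},
])

```text
time: 10.75
eef_pos: [0.6028, -0.2926, 0.0887]
tcp_rot: [0.857, -0.121, 0.496, 0.07]
contact_force: [-0.2, -0.2, -0.7]
opening: 0.319
```

```bash
python3 -c "
from sil import *
show()
p,d=ctrl.read_camera('side');np.savez('side11.npz',p=p,d=d)
show()
for o in sil('side11.npz',(173,174,183,185,203,205)):print(o)
print(p[160:165,226:240].astype(int).mean(2).astype(int))
"
```

```text
t 10.75 p [ 0.6028 -0.2926  0.0887] z [ 0.833 -0.24  -0.499] y [-0.277 -0.961  0.   ] q [-0.74  0.28  2.19  2.23  0.51 -0.97] F [-0.25 -0.23 -0.67] T [ 0.112  0.598 -0.039] open 0.319
t 10.8 p [ 0.6028 -0.2926  0.0887] z [ 0.833 -0.24  -0.499] y [-0.277 -0.961  0.   ] q [-0.74  0.28  2.19  2.23  0.51 -0.97] F [-0.86 -0.22 -2.75] T [ 0.122  0.609 -0.02 ] open 0.318
(173, np.float64(226.77), np.float64(239.85), np.float64(233.31))
(174, np.float64(227.07), np.float64(239.89), np.float64(233.48))
(183, np.float64(226.36), np.float64(240.2), np.float64(233.28))
(185, np.float64(227.61), np.float64(240.51), np.float64(234.06))
(203, np.float64(229.99), np.float64(242.65), np.float64(236.32))
(205, np.float64(230.27), np.float64(242.5), np.float64(236.38))
[[ 89  90  91  90  90  94  95  92 116 150 148 133 120 109]
 [ 90  90  91  90  90  96 102  94 117 152 150 135 121 109]
 [ 90  90  91  91  92 101 114 106 121 153 151 137 121 109]
 [ 91  90  91  90  90  91  91  89 119 155 152 138 121 107]
 [ 90  90  90  91  91  89  87  91 117 151 154 140 125 110]]
```

Contact found: Fz is going to zero, and the axis at tip height reads 232.4 against the tip at 232.3. Opening in place, then withdrawing along the tool axis.

carry_out([
  {"delta_pos": [0,0,0],"delta_rot": [0,0,0],"claw": 36},
  {"delta_pos": [0,0,0],"delta_rot": [0,0,0],"claw": 42},
  {"delta_pos": [0,0,0],"delta_rot": [0,0,0],"claw": 50},
  {"delta_pos": [0,0,0],"delta_rot": [0,0,0],"claw": 55},
  {"delta_pos": [0,0,0],"delta_rot": [0,0,0],"claw": 55},
], force=30)

```text
time: 11.22
eef_pos: [0.603, -0.2908, 0.0885]
tcp_rot: [0.857, -0.119, 0.496, 0.069]
contact_force: [-1.5, 6.4, 1.4]
opening: 0.548
```

```bash
python3 -c "
from sil import *
show()
p,d=ctrl.read_camera('side');np.savez('side12.npz',p=p,d=d)
cv2.imwrite('pics/s12.png',cv2.resize(p[100:230,190:320],None,fx=5,fy=5,interpolation=cv2.INTER_CUBIC)[:,:,::-1])
for o in sil('side12.npz',(173,174,176,183,185,203,205)):print(o)
"
```

```text
t 11.22 p [ 0.603  -0.2908  0.0885] z [ 0.834 -0.236 -0.498] y [-0.273 -0.962 -0.   ] q [-0.74  0.28  2.19  2.23  0.51 -0.97] F [-1.55  6.43  1.37] T [0.296 0.42  0.399] open 0.548
(173, np.float64(226.75), np.float64(240.57), np.float64(233.66))
(174, np.float64(226.95), np.float64(239.73), np.float64(233.34))
(176, np.float64(227.09), np.float64(238.91), np.float64(233.0))
(183, np.float64(226.28), np.float64(240.25), np.float64(233.26))
(185, np.float64(227.04), np.float64(247.72), np.float64(237.38))
(203, np.float64(230.19), np.float64(242.73), np.float64(236.46))
(205, np.float64(230.47), np.float64(242.61), np.float64(236.54))
```

View pics/s12.png

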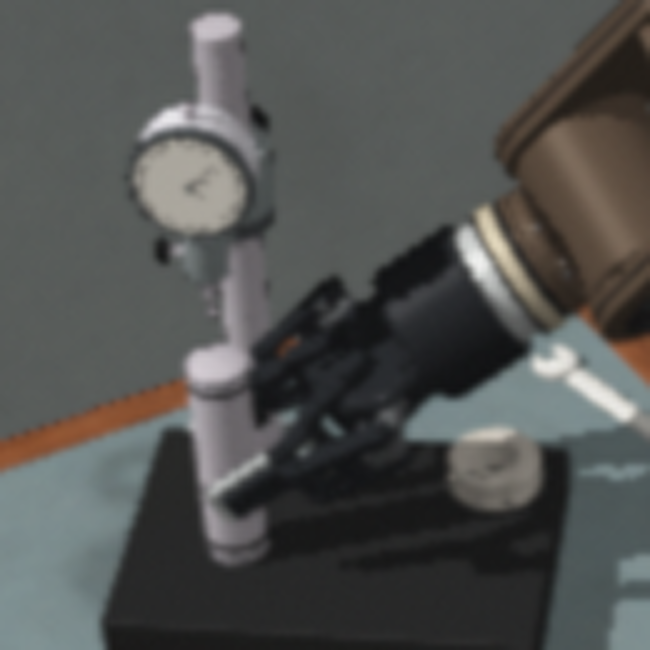

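Cartridge stands free in view at (225,450). The 6 N in +y suggests the right knuckle is brushing the fixed column at this opening, so I'll narrow slightly and withdraw.

carry_out([
  {"delta_pos": [0,0,0],"delta_rot": [0,0,0],"claw": 47},
  {"delta_pos": [0,0,0],"delta_rot": [0,0,0],"claw": 46},
  {"delta_pos": [0,0,0],"delta_rot": [0,0,0],"claw": 46},
], force=30)

```text
time: 11.52
eef_pos: [0.6032, -0.2911, 0.0889]
tcp_rot: [0.857, -0.119, 0.497, 0.069]
contact_force: [0.4, -1.2, 0.9]
opening: 0.457
```

```bash
python3 -c "
from sil import *
show()
p,d=ctrl.read_camera('top');np.savez('top13.npz',p=p,d=d)
cv2.imwrite('pics/t13.png',cv2.resize(p[170:290,390:510],None,fx=6,fy=5,interpolation=cv2.INTER_CUBIC)[:,:,::-1])
"
```

```text
t 11.52 p [ 0.6032 -0.2911  0.0889] z [ 0.835 -0.237 -0.497] y [-0.273 -0.962  0.   ] q [-0.74  0.28  2.19  2.23  0.51 -0.97] F [ 0.35 -1.2   0.89] T [0.117 0.371 0.063] open 0.457
```

View pics/t13.png

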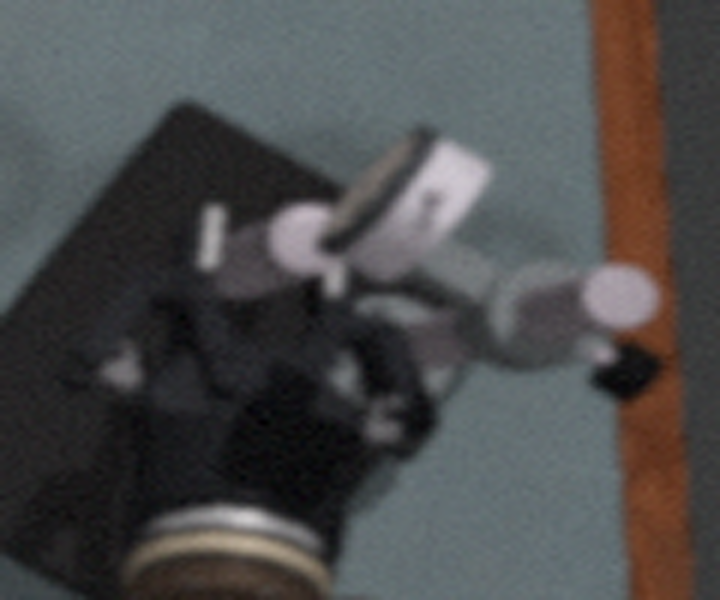

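Top view: cap at (302,238) between the fingers, and the right knuckle at (400,400) just clear of the column. Withdrawing straight back.

carry_out([
  {"delta_pos": [0,0,-0.008],"delta_rot": [0,0,0],"claw": 46},
  {"delta_pos": [0,0,-0.02],"delta_rot": [0,0,0],"claw": 46},
  {"delta_pos": [0,0,-0.035],"delta_rot": [0,0,0],"claw": 46},
  {"delta_pos": [0,0,-0.055],"delta_rot": [0,0,0],"claw": 46},
  {"delta_pos": [0,0,-0.08],"delta_rot": [0,0,0],"claw": 46},
  {"delta_pos": [0,0,-0.1],"delta_rot": [0,0,0],"claw": 46},
  {"delta_pos": [0,0,-0.1],"delta_rot": [0,0,0],"claw": 46},
])

```text
time: 12.15
eef_pos: [0.518, -0.267, 0.14]
tcp_rot: [0.857, -0.119, 0.497, 0.07]
contact_force: [-0.0, 0.2, 0.6]
opening: 0.457
```

```bash
python3 -c "
from sil import *
show()
p,d=ctrl.read_camera('side');np.savez('side14.npz',p=p,d=d)
cv2.imwrite('pics/s14.png',cv2.resize(p[100:230,190:320],None,fx=4.5,fy=4.5,interpolation=cv2.INTER_CUBIC)[:,:,::-1])
for o in sil('side14.npz',(173,174,176,183,185,203,205)):print(o)
p,d=ctrl.read_camera('top');np.savez('top14.npz',p=p,d=d)
"
```

```text
t 12.15 p [ 0.518 -0.267  0.14 ] z [ 0.835 -0.239 -0.496] y [-0.274 -0.962  0.001] q [-0.84 -0.02  2.39  1.96  0.52 -0.74] F [-0.03  0.15  0.64] T [0.082 0.402 0.049] open 0.457
(173, np.float64(227.15), nan, np.float64(nan))
(174, np.float64(227.21), nan, np.float64(nan))
(176, np.float64(227.37), nan, np.float64(nan))
(183, np.float64(226.61), nan, np.float64(nan))
(185, np.float64(227.86), nan, np.float64(nan))
(203, np.float64(230.2), np.float64(242.75), np.float64(236.48))
(205, np.float64(230.46), np.float64(242.58), np.float64(236.52))
```

View pics/s14.png

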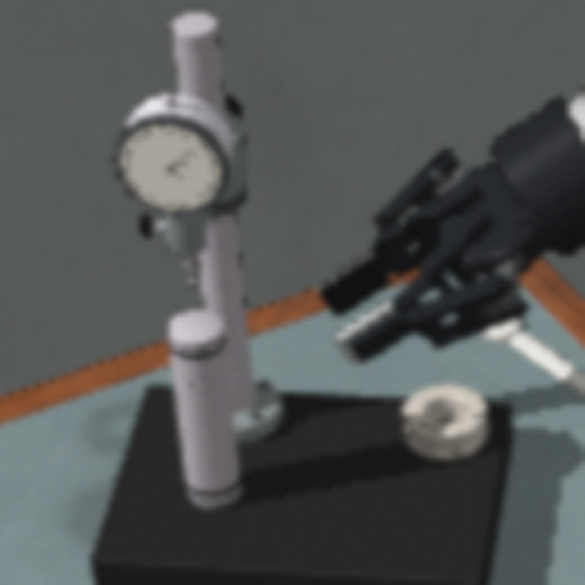

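The long one stands free: cap at (197,328), foot at (216,495), tip at (193,280) directly above in this view. Next I'll check centring across the other direction.

Run:
```python
from h import *
for n in("side","top"):
    f=np.load(n+"14.npz");p,d=f['p'],f['d'];C=cloud(n,d);hsv=cv2.cvtColor(p,cv2.COLOR_RGB2HSV)
    m=(d>0)&(np.hypot(C[...,0]-.603,C[...,1]+.291)<.03)&(C[...,2]>.05)&(C[...,2]<.157)
    X=C[m]
    K,Rm,t=KRt(n);o=-Rm.T@t
    for a,b in((.05,.08),(.08,.11),(.11,.138),(.142,.156)):
        Y=X[(X[:,2]>a)&(X[:,2]<b)]
        if len(Y)<6: continue
        w=Y[:,:2].mean(0)-o[:2];w/=np.linalg.norm(w);c=Y[:,:2].mean(0)
        if b<.14:c=c+.0118*w
        r=np.r_[c,0]-CO;print(n,(a,b),len(Y),c.round(4),"comp",(r@CX).round(4),(r@CY).round(4))
    # shaft of column same method
    m=(d>0)&(np.hypot(C[...,0]-.563,C[...,1]+.3445)<.025)&(C[...,2]>.06)&(C[...,2]<.16);Y=C[m];
    if len(Y)>5:
        w=Y[:,:2].mean(0)-o[:2];w/=np.linalg.norm(w);c=Y[:,:2].mean(0)+.0118*12/15*w;r=np.r_[c,0]-CO;print("col",len(Y),c.round(4),"comp",(r@CX).round(4),(r@CY).round(4))
p=np.load("top14.npz")['p'];c=cv2.resize(p[180:270,410:500],None,fx=7,fy=7,interpolation=cv2.INTER_CUBIC)
cv2.imwrite("pics/t14.png",c[:,:,::-1])
```

```text
side (0.05, 0.08) 114 [ 0.6039 -0.2936] comp -0.0131 0.0529
side (0.08, 0.11) 117 [ 0.6041 -0.2937] comp -0.0131 0.0531
side (0.11, 0.138) 108 [ 0.6033 -0.2931] comp -0.0131 0.0521
side (0.142, 0.156) 91 [ 0.6052 -0.2894] comp -0.0172 0.0515
col 223 [ 0.5609 -0.3491] comp 0.0571 0.0508
top (0.05, 0.08) 41 [ 0.605 -0.289] comp -0.0174 0.051
top (0.08, 0.11) 50 [ 0.605  -0.2895] comp -0.017 0.0513
top (0.11, 0.138) 41 [ 0.6043 -0.289 ] comp -0.017 0.0504
top (0.142, 0.156) 118 [ 0.6036 -0.2851] comp -0.0197 0.0476
col 141 [ 0.5633 -0.346 ] comp 0.0532 0.0509
```

View pics/t14.png

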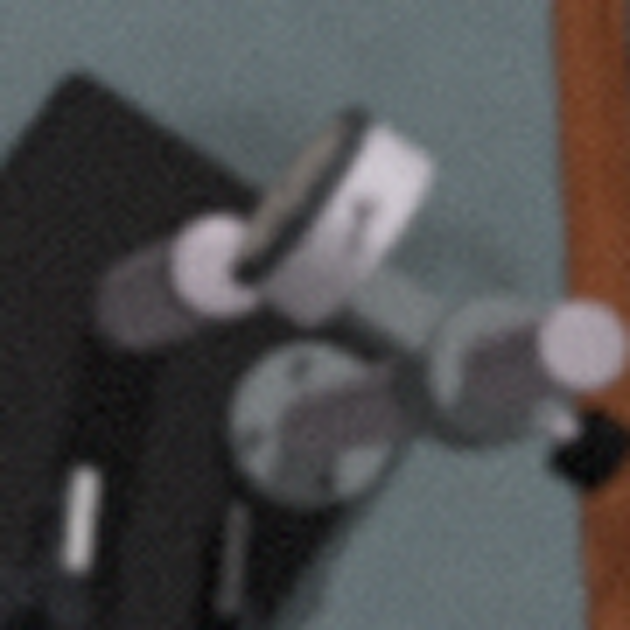

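Both views put the cartridge about 3 mm too far forward of the column–tip line (column-to-cartridge 70 mm, expected 67). I'll regrasp at a yaw with more room from the column and shift it 3 mm back.

```bash
cat > s15.py <<'E'
from plan import *
from h import show,CX
show()
R2=final_R(np.radians(-27),np.radians(30),-1);z=R2.as_matrix()[:,2]
c=np.array([.6032,-.2912,.0895])
q=ctrl.get_state()['qpos']
for p in(c-.1*z,c,c+.003*CX):
    qq,e=ik(p,R2,q);print(qq.round(2),e)
rows([(c-.1*z,R2),(c-.06*z,R2),(c-.03*z,R2),(c-.012*z,R2),(c,R2)])
E
python3 s15.py
```

```text
t 12.25 p [ 0.5195 -0.2679  0.1396] z [ 0.835 -0.239 -0.496] y [-0.274 -0.962  0.001] q [-0.84 -0.01  2.39  1.96  0.52 -0.75] F [ 0.87  0.05 -0.25] T [ 0.119  0.418 -0.011] open 0.461
[-0.7  -0.03  2.41  2.5   0.33 -1.07] 1.8290535752640835e-10
[-0.66  0.27  2.2   2.72  0.4  -1.27] 2.220446049250313e-15
[-0.66  0.27  2.21  2.71  0.4  -1.26] 5.134781488891349e-15
[0.001, -0.017, 0.002] [-0.17, -0.0, 0.1] step 17 11.1 p [ 0.526 -0.252  0.139]
[0.0, -0.011, 0.041] [-0.17, -0.0, 0.1] step 40 0.0 p [ 0.557 -0.268  0.12 ]
[-0.0, -0.006, 0.071] [-0.17, -0.0, 0.1] step 30 0.0 p [ 0.58  -0.279  0.104]
[-0.0, -0.003, 0.088] [-0.17, -0.0, 0.1] step 18 0.0 p [ 0.594 -0.286  0.096]
[-0.0, -0.001, 0.1] [-0.17, -0.0, 0.1] step 12 0.0 p [ 0.603 -0.291  0.09 ]
```

carry_out([
  {"delta_pos": [0.001,-0.009,0.001],"delta_rot": [-0.08,0,0.05],"claw": 50},
  {"delta_pos": [0.001,-0.017,0.002],"delta_rot": [-0.17,0,0.1],"claw": 50},
  {"delta_pos": [0.001,-0.017,0.002],"delta_rot": [-0.17,0,0.1],"claw": 50},
  {"delta_pos": [0.001,-0.017,0.002],"delta_rot": [-0.17,0,0.1],"claw": 50},
  {"delta_pos": [0.001,-0.017,0.002],"delta_rot": [-0.17,0,0.1],"claw": 50},
])

```text
time: 12.67
eef_pos: [0.5271, -0.2514, 0.1389]
tcp_rot: [0.841, -0.203, 0.488, 0.117]
contact_force: [0.8, 0.2, 0.6]
opening: 0.501
```

```bash
python3 s15.py
```

```text
t 12.67 p [ 0.5271 -0.2514  0.1389] z [ 0.773 -0.394 -0.497] y [-0.455 -0.891 -0.001] q [-0.7  -0.02  2.41  2.52  0.34 -1.08] F [0.84 0.18 0.56] T [ 0.203  0.387 -0.01 ] open 0.501
[-0.7  -0.03  2.41  2.5   0.33 -1.07] 5.6191162833840735e-11
[-0.66  0.27  2.2   2.72  0.4  -1.27] 3.608446874636684e-11
[-0.66  0.27  2.21  2.71  0.4  -1.26] 1.40121247937941e-11
[0.0, 0.001, -0.001] [-0.0, -0.0, -0.0] step 1 0.2 p [ 0.526 -0.252  0.139]
[-0.0, 0.001, 0.039] [-0.0, -0.0, -0.0] step 40 0.0 p [ 0.557 -0.268  0.12 ]
[-0.0, 0.001, 0.069] [-0.0, -0.0, -0.0] step 30 0.0 p [ 0.58  -0.279  0.104]
[-0.0, 0.001, 0.087] [-0.0, -0.0, -0.0] step 18 0.0 p [ 0.594 -0.286  0.096]
[-0.0, 0.001, 0.099] [-0.0, -0.0, -0.0] step 12 0.0 p [ 0.603 -0.291  0.09 ]
```

carry_out([
  {"delta_pos": [0,0.001,0.02],"delta_rot": [0,0,0],"claw": 50},
  {"delta_pos": [0,0.001,0.042],"delta_rot": [0,0,0],"claw": 50},
  {"delta_pos": [0,0.001,0.062],"delta_rot": [0,0,0],"claw": 50},
  {"delta_pos": [0,0.001,0.08],"delta_rot": [0,0,0],"claw": 50},
  {"delta_pos": [0,0.001,0.092],"delta_rot": [0,0,0],"claw": 50},
  {"delta_pos": [0,0.001,0.099],"delta_rot": [0,0,0],"claw": 50},
  {"delta_pos": [0,0.001,0.099],"delta_rot": [0,0,0],"claw": 50},
])

```text
time: 13.25
eef_pos: [0.6038, -0.2924, 0.0889]
tcp_rot: [0.841, -0.203, 0.488, 0.117]
contact_force: [-1.1, -0.3, 1.1]
opening: 0.505
```

Run:
```python
from h import *
show()
p,d=ctrl.read_camera('side');np.savez('side16.npz',p=p,d=d)
cv2.imwrite('pics/s16.png',cv2.resize(p[130:230,200:320],None,fx=5,fy=5,interpolation=cv2.INTER_CUBIC)[:,:,::-1])
p,d=ctrl.read_camera('top');cv2.imwrite('pics/t16.png',cv2.resize(p[180:270,400:500],None,fx=6,fy=6,interpolation=cv2.INTER_CUBIC)[:,:,::-1])
show()
```

```text
t 13.25 p [ 0.6038 -0.2924  0.0889] z [ 0.773 -0.394 -0.497] y [-0.454 -0.891 -0.001] q [-0.66  0.27  2.2   2.72  0.41 -1.27] F [-1.06 -0.27  1.07] T [ 0.235  0.415 -0.04 ] open 0.505
t 13.35 p [ 0.603  -0.2916  0.0894] z [ 0.773 -0.394 -0.497] y [-0.454 -0.891 -0.001] q [-0.66  0.27  2.2   2.72  0.41 -1.27] F [-0.56 -0.13 -0.2 ] T [ 0.14   0.317 -0.002] open 0.499
```

View pics/s16.png

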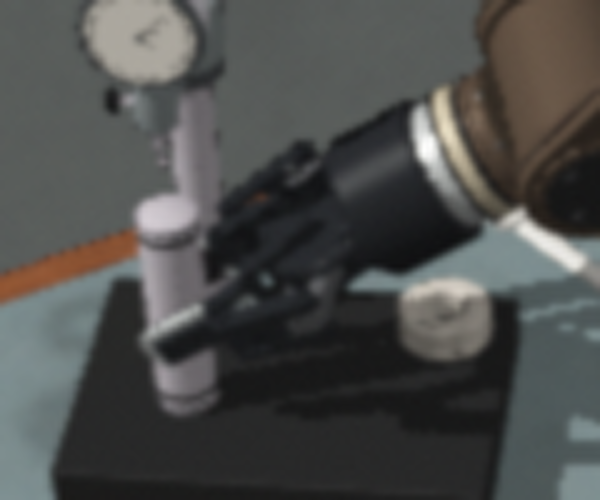

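View pics/t16.png

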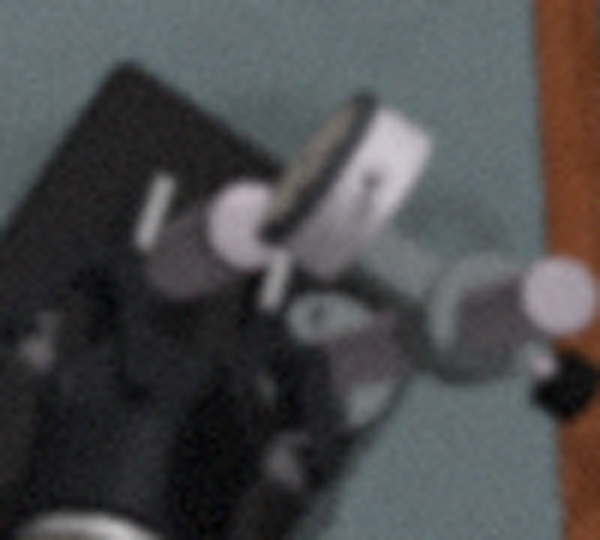

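The fingers straddle the standing cartridge at (180,300) in the side view, and the top view shows a clear gap to the column. Gripping, raising 2 mm and shifting 3 mm along tool +y.

carry_out([
  {"delta_pos": [0,0,0],"delta_rot": [0,0,0],"claw": 38},
  {"delta_pos": [0,0,0],"delta_rot": [0,0,0],"claw": 20},
  {"delta_pos": [0,0,0],"delta_rot": [0,0,0],"claw": 10},
  {"delta_pos": [0,0,0],"delta_rot": [0,0,0],"claw": 10},
  {"delta_pos": [0.0017,0,-0.001],"delta_rot": [0,0,0],"claw": 10},
  {"delta_pos": [0.0026,0.001,-0.0015],"delta_rot": [0,0,0],"claw": 10},
  {"delta_pos": [0.0026,0.003,-0.0017],"delta_rot": [0,0,0],"claw": 10},
  {"delta_pos": [0.0026,0.003,-0.0017],"delta_rot": [0,0,0],"claw": 10},
], force=60)

```text
time: 14.02
eef_pos: [0.6007, -0.2939, 0.0915]
tcp_rot: [0.842, -0.203, 0.487, 0.116]
contact_force: [-0.2, 1.1, -4.3]
opening: 0.334
```

```bash
python3 -c "
from h import *
show()"
```

```text
t 14.02 p [ 0.6007 -0.2939  0.0915] z [ 0.772 -0.393 -0.499] y [-0.455 -0.891 -0.002] q [-0.67  0.26  2.2   2.7   0.4  -1.26] F [-0.19  1.13 -4.26] T [ 0.461  0.813 -0.027] open 0.334
```

carry_out([
  {"delta_pos": [-0.001,0,0.0006],"delta_rot": [0,0,0],"claw": 10},
  {"delta_pos": [-0.002,0,0.0011],"delta_rot": [0,0,0],"claw": 10},
  {"delta_pos": [-0.0025,0,0.0014],"delta_rot": [0,0,0],"claw": 10},
  {"delta_pos": [-0.0025,0,0.0014],"delta_rot": [0,0,0],"claw": 10},
])

```text
time: 14.35
eef_pos: [0.6012, -0.2942, 0.0897]
tcp_rot: [0.841, -0.203, 0.488, 0.117]
contact_force: [-3.8, 2.2, 3.5]
opening: 0.331
```

```bash
python3 -c "
from h import *
show()"
```

```text
t 14.35 p [ 0.6012 -0.2942  0.0897] z [ 0.773 -0.394 -0.497] y [-0.455 -0.891 -0.001] q [-0.67  0.27  2.2   2.71  0.41 -1.26] F [-3.78  2.15  3.46] T [ 0.247  0.537 -0.022] open 0.331
```

Contact with the plate (Fz +3.5 N). Opening and withdrawing.

carry_out([
  {"delta_pos": [0,0,0],"delta_rot": [0,0,0],"claw": 36},
  {"delta_pos": [0,0,0],"delta_rot": [0,0,0],"claw": 42},
  {"delta_pos": [0,0,0],"delta_rot": [0,0,0],"claw": 48},
  {"delta_pos": [0,0,0],"delta_rot": [0,0,0],"claw": 48},
  {"delta_pos": [0,0,-0.01],"delta_rot": [0,0,0],"claw": 48},
  {"delta_pos": [0,0,-0.03],"delta_rot": [0,0,0],"claw": 48},
  {"delta_pos": [0,0,-0.06],"delta_rot": [0,0,0],"claw": 48},
  {"delta_pos": [0,0,-0.09],"delta_rot": [0,0,0],"claw": 48},
], force=40)

```text
time: 15.02
eef_pos: [0.5311, -0.2584, 0.1344]
tcp_rot: [0.841, -0.203, 0.488, 0.116]
contact_force: [-0.2, 0.6, 0.6]
opening: 0.477
```

```bash
cat > chk.py <<'E'
from h import *
import sys
k=sys.argv[1]
show()
for n in("side","top"):
    p,d=ctrl.read_camera(n);np.savez(n+k+".npz",p=p,d=d)
    C=cloud(n,d)
    K,Rm,t=KRt(n);o=-Rm.T@t
    for nm,cx,r0,zz in(("cart",(.602,-.293),.0118,((.05,.08),(.08,.11),(.11,.138),(.142,.156))),("col",(.563,-.3445),.0094,((.06,.16),)),("shortpos",(.5238,-.2204),.0118,((.05,.08),(.08,.118),(.122,.14)))):
      for a,b in zz:
        m=(d>0)&(np.hypot(C[...,0]-cx[0],C[...,1]-cx[1])<.028)&(C[...,2]>a)&(C[...,2]<b);Y=C[m]
        if len(Y)<6: continue
        w=Y[:,:2].mean(0)-o[:2];w/=np.linalg.norm(w);c=Y[:,:2].mean(0)
        if not(nm=="cart" and a>.14 or nm=="shortpos" and a>.12):c=c+r0*w
        r=np.r_[c,0]-CO;print(n,nm,(a,b),len(Y),c.round(4),"comp",(r@CX).round(4),(r@CY).round(4))
    s=np.s_[100:230,190:320] if n=="side" else np.s_[160:290,380:510]
    cv2.imwrite(f"pics/{n}{k}.png",cv2.resize(p[s],None,fx=4.5,fy=4.5,interpolation=cv2.INTER_CUBIC)[:,:,::-1])
E
python3 chk.py 18
```

```text
t 15.02 p [ 0.5311 -0.2584  0.1344] z [ 0.773 -0.393 -0.498] y [-0.454 -0.891 -0.002] q [-0.71  0.    2.39  2.51  0.35 -1.09] F [-0.21  0.62  0.62] T [0.22  0.363 0.021] open 0.477
side cart (0.05, 0.08) 110 [ 0.6023 -0.2954] comp -0.0107 0.0527
side cart (0.08, 0.11) 118 [ 0.6024 -0.2957] comp -0.0105 0.0529
side cart (0.11, 0.138) 106 [ 0.6031 -0.2961] comp -0.0106 0.0536
side cart (0.142, 0.156) 93 [ 0.6046 -0.2914] comp -0.0152 0.0521
side col (0.06, 0.16) 225 [ 0.5608 -0.3493] comp 0.0573 0.0508
side shortpos (0.122, 0.14) 30 [ 0.5392 -0.2262] comp -0.0294 -0.0391
top cart (0.05, 0.08) 47 [ 0.6033 -0.2917] comp -0.0142 0.0513
top cart (0.08, 0.11) 41 [ 0.6031 -0.2913] comp -0.0144 0.0509
top cart (0.11, 0.138) 46 [ 0.6038 -0.2915] comp -0.0147 0.0516
top cart (0.142, 0.156) 108 [ 0.6024 -0.2867] comp -0.0178 0.0476
top col (0.06, 0.16) 144 [ 0.5632 -0.3459] comp 0.0532 0.0508
top shortpos (0.122, 0.14) 8 [ 0.5434 -0.2223] comp -0.035 -0.038
```

View pics/side18.png

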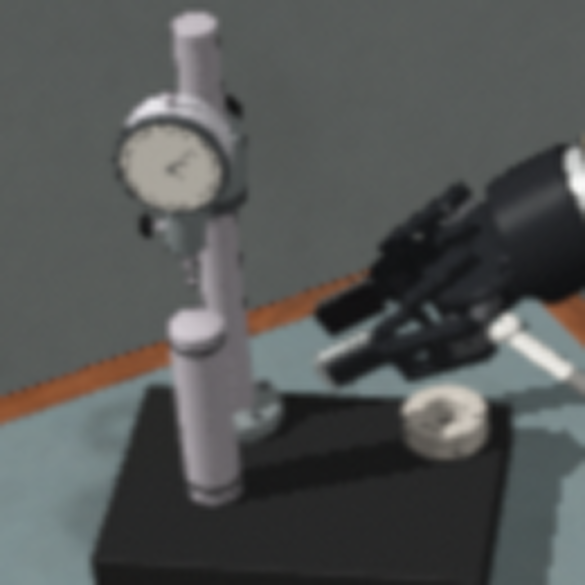

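The long one now sits within about 1.5 mm of the tip line in both views: column-to-cartridge 67.7 mm (expected 67), cap at (197,330). Now the short one.

```bash
cat > s19.py <<'E'
import sys
from plan import *
from h import show,quat
show()
q0=ctrl.get_state()['qpos']
a=np.radians(52.6);Rv=quat([0,0,-1],[np.cos(a),np.sin(a),0])
qb,e=ik(np.array([.5315,.1945,.17]),Rv,[.15,.1,1.9,0,1.1,-.8]);print(qb.round(2),e)
N=int(sys.argv[1]);path=[]
for i in range(1,min(N,8)+1):
    p,Rt,w=fk(q0+(qb-q0)*i/N,P);path.append((p,Rt))
rows(path)
E
python3 s19.py 24
```

```text
t 15.12 p [ 0.53   -0.2574  0.1359] z [ 0.774 -0.394 -0.495] y [-0.454 -0.891 -0.001] q [-0.71 -0.    2.39  2.52  0.35 -1.09] F [-0.11 -0.38  0.58] T [ 0.145  0.395 -0.041] open 0.476
[ 0.17  0.13  1.91 -0.    1.1  -0.75] 1.2820457305900006e-09
[0.014, -0.031, 0.003] [0.08, 0.02, -0.1] step 34 7.6 p [ 0.553 -0.234  0.146]
[0.025, -0.063, 0.005] [0.16, 0.05, -0.21] step 34 7.6 p [ 0.573 -0.209  0.155]
[0.034, -0.096, 0.004] [0.24, 0.07, -0.31] step 34 7.6 p [ 0.591 -0.181  0.163]
[0.04, -0.129, 0.001] [0.32, 0.09, -0.41] step 34 7.6 p [ 0.607 -0.152  0.17 ]
[0.043, -0.162, -0.004] [0.4, 0.11, -0.51] step 34 7.6 p [ 0.619 -0.121  0.176]
[0.044, -0.195, -0.011] [0.49, 0.13, -0.61] step 33 7.6 p [ 0.629 -0.09   0.18 ]
[0.042, -0.226, -0.02] [0.57, 0.15, -0.71] step 32 7.6 p [ 0.636 -0.058  0.183]
[0.038, -0.255, -0.03] [0.66, 0.16, -0.81] step 32 7.5 p [ 0.639 -0.027  0.184]
```

carry_out([
  {"delta_pos": [-0.001,-0.022,-0.021],"delta_rot": [0,0,0],"claw": 60},
  {"delta_pos": [-0.002,-0.046,-0.043],"delta_rot": [0,0,0],"claw": 70},
  {"delta_pos": [-0.003,-0.071,-0.066],"delta_rot": [0,0,0],"claw": 70},
])

```text
time: 15.37
eef_pos: [0.5185, -0.1775, 0.1599]
tcp_rot: [0.839, -0.202, 0.492, 0.118]
contact_force: [0.7, -1.0, 0.7]
opening: 0.698
```

```bash
python3 s19.py 26
```

```text
t 15.37 p [ 0.5185 -0.1775  0.1599] z [ 0.777 -0.397 -0.489] y [-0.455 -0.89  -0.   ] q [-0.54 -0.16  2.48  2.89  0.24 -1.36] F [ 0.7  -1.    0.65] T [0.136 0.325 0.01 ] open 0.698
[ 0.17  0.13  1.91 -0.    1.1  -0.75] 1.202544376889098e-09
[0.016, -0.023, 0.003] [0.06, 0.04, -0.1] step 28 6.9 p [ 0.538 -0.162  0.172]
[0.03, -0.048, 0.005] [0.12, 0.07, -0.19] step 29 6.9 p [ 0.557 -0.143  0.184]
[0.042, -0.074, 0.005] [0.19, 0.11, -0.29] step 29 6.9 p [ 0.574 -0.123  0.195]
[0.052, -0.102, 0.003] [0.25, 0.14, -0.38] step 29 6.9 p [ 0.59  -0.1    0.204]
[0.06, -0.13, -0.0] [0.32, 0.18, -0.48] step 29 7.0 p [ 0.603 -0.075  0.212]
[0.065, -0.158, -0.005] [0.4, 0.21, -0.57] step 29 7.0 p [ 0.615 -0.049  0.219]
[0.067, -0.186, -0.012] [0.47, 0.24, -0.66] step 29 7.0 p [ 0.623 -0.022  0.224]
[0.066, -0.214, -0.019] [0.55, 0.26, -0.75] step 28 7.0 p [0.63  0.006 0.227]
```

carry_out([
  {"delta_pos": [0.016,-0.023,0.003],"delta_rot": [0.06,0.04,-0.1],"claw": 70},
  {"delta_pos": [0.03,-0.048,0.005],"delta_rot": [0.12,0.07,-0.19],"claw": 70},
  {"delta_pos": [0.042,-0.074,0.005],"delta_rot": [0.19,0.11,-0.29],"claw": 70},
  {"delta_pos": [0.052,-0.102,0.003],"delta_rot": [0.25,0.14,-0.38],"claw": 70},
  {"delta_pos": [0.06,-0.13,0],"delta_rot": [0.32,0.18,-0.48],"claw": 70},
  {"delta_pos": [0.065,-0.158,-0.005],"delta_rot": [0.4,0.21,-0.57],"claw": 70},
  {"delta_pos": [0.067,-0.186,-0.012],"delta_rot": [0.47,0.24,-0.66],"claw": 70},
  {"delta_pos": [0.066,-0.214,-0.019],"delta_rot": [0.55,0.26,-0.75],"claw": 70},
])

```text
time: 16.03
eef_pos: [0.6308, 0.0072, 0.227]
tcp_rot: [0.785, 0.271, 0.551, 0.085]
contact_force: [0.9, 0.7, -0.2]
opening: 0.701
```

```bash
python3 s19.py 18
```

```text
t 16.03 p [0.6308 0.0072 0.227 ] z [ 0.911  0.166 -0.378] y [ 0.332 -0.839  0.432] q [-0.32 -0.07  2.3   2.    0.51 -1.17] F [ 0.93  0.73 -0.16] T [-0.106  0.442  0.016] open 0.701
[ 0.17  0.13  1.91 -0.    1.1  -0.75] 1.863567919390461e-09
[0.017, -0.021, 0.007] [0.08, 0.03, -0.09] step 28 7.0 p [0.634 0.035 0.229]
[0.031, -0.043, 0.012] [0.16, 0.05, -0.18] step 27 7.0 p [0.635 0.062 0.229]
[0.043, -0.066, 0.016] [0.24, 0.07, -0.26] step 26 7.0 p [0.634 0.087 0.227]
[0.052, -0.089, 0.017] [0.33, 0.09, -0.35] step 25 7.0 p [0.63  0.112 0.225]
[0.059, -0.111, 0.018] [0.41, 0.1, -0.43] step 24 6.9 p [0.624 0.134 0.221]
[0.064, -0.133, 0.016] [0.49, 0.11, -0.52] step 22 6.9 p [0.617 0.155 0.216]
[0.066, -0.153, 0.013] [0.58, 0.12, -0.61] step 21 6.9 p [0.608 0.172 0.21 ]
[0.066, -0.172, 0.01] [0.66, 0.12, -0.69] step 19 6.9 p [0.599 0.187 0.203]
```

carry_out([
  {"delta_pos": [0.017,-0.021,0.007],"delta_rot": [0.08,0.03,-0.09],"claw": 70},
  {"delta_pos": [0.031,-0.043,0.012],"delta_rot": [0.16,0.05,-0.18],"claw": 70},
  {"delta_pos": [0.043,-0.066,0.016],"delta_rot": [0.24,0.07,-0.26],"claw": 70},
  {"delta_pos": [0.052,-0.089,0.017],"delta_rot": [0.33,0.09,-0.35],"claw": 70},
  {"delta_pos": [0.059,-0.111,0.018],"delta_rot": [0.41,0.1,-0.43],"claw": 70},
  {"delta_pos": [0.064,-0.133,0.016],"delta_rot": [0.49,0.11,-0.52],"claw": 70},
  {"delta_pos": [0.066,-0.153,0.013],"delta_rot": [0.58,0.12,-0.61],"claw": 70},
  {"delta_pos": [0.066,-0.172,0.01],"delta_rot": [0.66,0.12,-0.69],"claw": 70},
])

```text
time: 16.7
eef_pos: [0.5992, 0.1882, 0.2026]
tcp_rot: [0.599, 0.683, 0.418, -0.008]
contact_force: [1.3, 0.1, 0.0]
opening: 0.701
```

```bash
python3 s19.py 10
```

```text
t 16.7 p [0.5992 0.1882 0.2026] z [ 0.491  0.581 -0.65 ] y [ 0.824 -0.067  0.562] q [-0.1   0.02  2.13  1.11  0.77 -0.98] F [1.32 0.11 0.04] T [-0.285  0.206  0.02 ] open 0.701
[ 0.17  0.13  1.91 -0.    1.1  -0.75] 2.179038611286291e-09
[0.009, -0.013, 0.006] [0.09, -0.0, -0.08] step 18 6.8 p [0.589 0.2   0.196]
[0.016, -0.026, 0.011] [0.18, -0.01, -0.16] step 15 6.8 p [0.578 0.21  0.189]
[0.021, -0.039, 0.014] [0.27, -0.03, -0.23] step 14 6.8 p [0.568 0.216 0.183]
[0.023, -0.05, 0.015] [0.35, -0.04, -0.31] step 12 6.7 p [0.558 0.219 0.177]
[0.024, -0.06, 0.014] [0.44, -0.07, -0.38] step 10 6.7 p [0.55  0.22  0.172]
[0.023, -0.068, 0.012] [0.52, -0.1, -0.46] step 8 6.7 p [0.543 0.218 0.168]
[0.02, -0.074, 0.009] [0.61, -0.14, -0.53] step 7 6.6 p [0.537 0.214 0.165]
[0.016, -0.077, 0.004] [0.69, -0.19, -0.6] step 7 6.6 p [0.533 0.209 0.165]
```

carry_out([
  {"delta_pos": [0.009,-0.013,0.006],"delta_rot": [0.09,0,-0.08],"claw": 70},
  {"delta_pos": [0.016,-0.026,0.011],"delta_rot": [0.18,-0.01,-0.16],"claw": 70},
  {"delta_pos": [0.021,-0.039,0.014],"delta_rot": [0.27,-0.03,-0.23],"claw": 70},
  {"delta_pos": [0.023,-0.05,0.015],"delta_rot": [0.35,-0.04,-0.31],"claw": 70},
  {"delta_pos": [0.024,-0.06,0.014],"delta_rot": [0.44,-0.07,-0.38],"claw": 70},
  {"delta_pos": [0.023,-0.068,0.012],"delta_rot": [0.52,-0.1,-0.46],"claw": 70},
  {"delta_pos": [0.02,-0.074,0.009],"delta_rot": [0.61,-0.14,-0.53],"claw": 70},
  {"delta_pos": [0.016,-0.077,0.004],"delta_rot": [0.69,-0.19,-0.6],"claw": 70},
])

```text
time: 17.37
eef_pos: [0.5334, 0.2087, 0.1644]
tcp_rot: [0.372, 0.924, 0.091, -0.023]
contact_force: [0.6, -0.9, -0.4]
opening: 0.701
```

```bash
cat > s22.py <<'E'
from h import *
show()
a=np.radians(52.6);Rv=quat([0,0,-1],[np.cos(a),np.sin(a),0])
delta([.5308,.1938,.12],Rv);delta([.5308,.1938,.05],Rv)
E
python3 s22.py
```

```text
t 17.37 p [0.5334 0.2087 0.1644] z [ 0.025  0.186 -0.982] y [0.691 0.707 0.152] q [ 0.12  0.11  1.95  0.21  1.04 -0.79] F [ 0.57 -0.87 -0.41] T [-0.104  0.011  0.046] open 0.701
dpos [-0.0132, -0.019, 0.0408] drot [0.159, -0.103, -0.112] mm 47.0 deg 12.6
dpos [-0.0209, -0.0296, 0.1095] drot [0.159, -0.103, -0.112] mm 115.0 deg 12.6
```

carry_out([
  {"delta_pos": [-0.006,-0.01,0.02],"delta_rot": [0.08,-0.05,-0.06],"claw": 70},
  {"delta_pos": [-0.013,-0.019,0.04],"delta_rot": [0.159,-0.103,-0.112],"claw": 70},
  {"delta_pos": [-0.013,-0.019,0.04],"delta_rot": [0.159,-0.103,-0.112],"claw": 70},
  {"delta_pos": [-0.013,-0.019,0.04],"delta_rot": [0.159,-0.103,-0.112],"claw": 70},
])

```text
time: 17.7
eef_pos: [0.5297, 0.1947, 0.119]
tcp_rot: [0.32, 0.947, -0.0, -0.002]
contact_force: [0.2, 0.3, 0.9]
opening: 0.701
```

```bash
sed -i 's/.5308,.1938/.5306,.1922/g' s22.py; python3 s22.py
python3 - <<'E'
from h import *
p,d=ctrl.read_camera("side");cv2.imwrite("pics/s22.png",cv2.resize(p[250:370,300:460],None,fx=4.5,fy=4.5)[:,:,::-1])
E
```

```text
t 17.7 p [0.5297 0.1947 0.119 ] z [-0.005  0.001 -1.   ] y [ 0.607  0.795 -0.002] q [ 0.17  0.19  1.95  0.    1.01 -0.75] F [0.24 0.34 0.86] T [-0.001 -0.001 -0.002] open 0.701
dpos [-0.0022, -0.0014, -0.001] drot [-0.002, -0.004, 0.0] mm 3.0 deg 0.3
dpos [-0.0025, -0.0013, 0.069] drot [-0.002, -0.004, 0.0] mm 69.0 deg 0.3
```

View pics/s22.png

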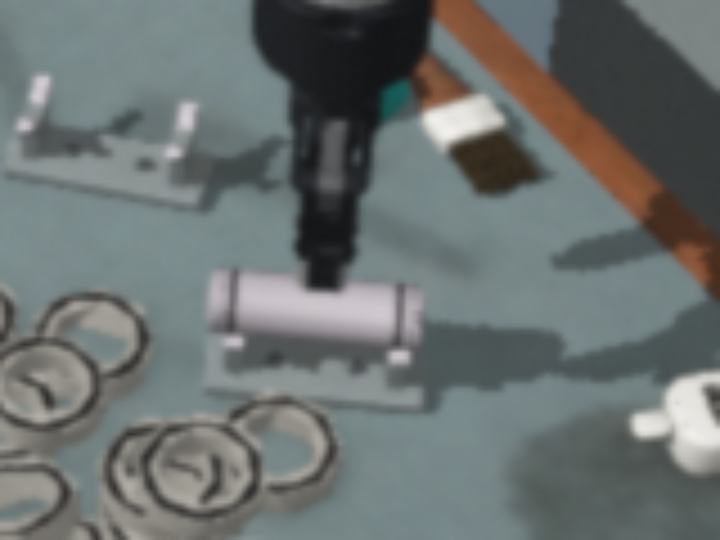

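Hand above the short cartridge's middle at (325,290). A loose ring lies near at (285,445), so I'll check clearance under the outer finger.

Run:
```python
from h import *
a=np.radians(52.6);yv=np.array([np.cos(a),np.sin(a)]);xv=np.array([-yv[1],yv[0]])
for n in("side","top"):
    f=np.load(n+"0.npz");d=f['d'];C=cloud(n,d);q=C[...,:2]-[.5306,.1922];w=q@yv;s=q@xv
    for lo in range(-70,80,10):
        m=(d>0)&(abs(s)<.02)&(w>lo/1000)&(w<lo/1000+.01)
        if m.sum():print(n,lo,m.sum(),np.percentile(C[m][:,2],[5,95]).round(3))
```

```text
side -70 36 [-0.003  0.003]
side -60 1 [0.006 0.006]
side -20 43 [0.005 0.06 ]
side -10 115 [0.006 0.066]
side 0 180 [0.006 0.067]
side 10 195 [0.002 0.061]
side 20 51 [-0.002  0.016]
side 30 112 [-0.002  0.016]
side 40 73 [-0.003  0.016]
side 50 61 [-0.003  0.017]
side 60 52 [-0.002  0.017]
side 70 129 [-0.003  0.017]
top -70 70 [-0.003  0.004]
top -60 69 [-0.004  0.005]
top -50 69 [-0.004  0.004]
top -40 69 [-0.002  0.005]
top -30 70 [-0.003  0.003]
top -20 104 [-0.002  0.056]
top -10 115 [0.008 0.067]
top 0 74 [0.062 0.069]
top 10 46 [0.054 0.065]
top 20 31 [-0.     0.018]
top 30 64 [-0.002  0.018]
top 40 70 [-0.003  0.016]
top 50 68 [-0.002  0.017]
top 60 72 [-0.003  0.016]
top 70 74 [-0.002  0.018]
```

carry_out([
  {"delta_pos": [-0.002,-0.001,0.03],"delta_rot": [-0.002,-0.004,0],"claw": 65},
  {"delta_pos": [-0.002,-0.001,0.06],"delta_rot": [-0.002,-0.004,0],"claw": 60},
  {"delta_pos": [-0.002,-0.001,0.069],"delta_rot": [-0.002,-0.004,0],"claw": 60},
  {"delta_pos": [-0.002,-0.001,0.069],"delta_rot": [-0.002,-0.004,0],"claw": 40},
  {"delta_pos": [-0.002,-0.001,0.069],"delta_rot": [-0.002,-0.004,0],"claw": 20},
  {"delta_pos": [-0.002,-0.001,0.069],"delta_rot": [-0.002,-0.004,0],"claw": 10},
  {"delta_pos": [-0.002,-0.001,0.069],"delta_rot": [-0.002,-0.004,0],"claw": 10},
  {"delta_pos": [-0.002,-0.001,0.069],"delta_rot": [-0.002,-0.004,0],"claw": 10},
], force=90)

```text
time: 18.42
eef_pos: [0.5312, 0.1916, 0.0525]
tcp_rot: [0.321, 0.947, 0.0, 0.001]
contact_force: [-3.7, -4.7, -1.4]
opening: 0.323
```

```bash
python3 -c "
from h import *
show()"
```

```text
t 18.42 p [0.5312 0.1916 0.0525] z [ 0.001 -0.    -1.   ] y [0.608 0.794 0.001] q [ 0.17  0.29  1.97 -0.    0.88 -0.75] F [-3.75 -4.67 -1.37] T [-0.747  0.501 -0.169] open 0.323
```

carry_out([
  {"delta_pos": [0,0,0],"delta_rot": [0,0,0],"claw": 10},
  {"delta_pos": [0,0,-0.01],"delta_rot": [0,0,0],"claw": 10},
  {"delta_pos": [0,0,-0.02],"delta_rot": [0,0,0],"claw": 10},
  {"delta_pos": [0,0,-0.02],"delta_rot": [0,0,0],"claw": 10},
  {"delta_pos": [0,0,-0.02],"delta_rot": [0,0,0],"claw": 10},
])

```text
time: 18.83
eef_pos: [0.5326, 0.1921, 0.0745]
tcp_rot: [0.321, 0.947, 0.001, 0.003]
contact_force: [-1.1, 0.8, -4.5]
opening: 0.318
```

Run:
```python
from h import *
show()
F=[];T=[]
for i in range(9):
    p,d=ctrl.read_camera("side");s=ctrl.get_state();F.append(s['contact_force']);T.append(s['wrist_torque'])
M=R.from_quat(s['tcp_rot']).as_matrix()
T=np.array(T);F=np.array(F);print(F.mean(0).round(2),T.mean(0).round(3),"T.y",(T@M[:,1]).round(3),(T@M[:,1]).mean().round(3),"T.x",(T@M[:,0]).mean().round(3)); show()
cv2.imwrite("pics/s24.png",cv2.resize(p[250:370,300:460],None,fx=4.5,fy=4.5)[:,:,::-1])
```

```text
t 18.83 p [0.5326 0.1921 0.0745] z [ 0.006  0.001 -1.   ] y [0.608 0.794 0.004] q [ 0.17  0.26  1.96 -0.    0.92 -0.75] F [-1.13  0.81 -4.46] T [0.043 0.121 0.046] open 0.318
[-0.15  0.1  -4.88] [ 0.074  0.102 -0.009] T.y [0.141 0.101 0.094 0.137 0.121 0.148 0.114 0.161 0.116] 0.126 T.x 0.004
t 19.28 p [0.531  0.1916 0.0722] z [ 0.001 -0.    -1.   ] y [0.608 0.794 0.   ] q [ 0.17  0.26  1.97 -0.    0.92 -0.75] F [ 0.17 -0.45 -5.02] T [ 0.095  0.073 -0.044] open 0.322
```

View pics/s24.png

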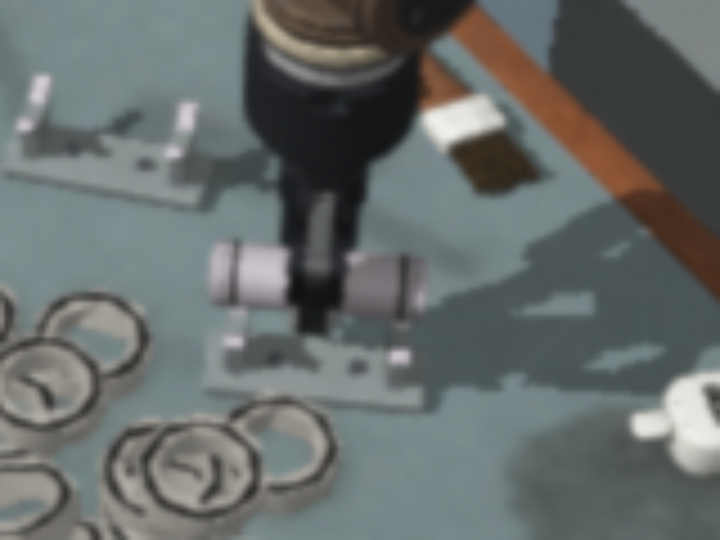

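Short one: T·y = +0.126 N m, so its heavy end is also toward tool −x (world +x,−y). Its rest end positions are (220,275) and (415,285), level. Scanning for a comfortable placing pose before regrasping.

```bash
cat > s25.py <<'E'
from plan import *
for xy in((-.03,-.06),(-.04,-.045),(-.045,-.035),(-.05,-.05)):
  for psi in(-75,-60,-45,-36,-25,-16,-5,5):
    for dl in(20,30,40):
      Rt=final_R(np.radians(psi),np.radians(dl),-1)
      ms=[]
      for z in(.08,.13):
        p=comp(*xy,z);q,e=ik(p,Rt,[-.6,.1,2.3,2.2+ -.03*(psi+16),.5,-1])
        ms.append((np.minimum(q-LO,HI-q).min() if e<1e-3 else -1,q))
      if min(m[0] for m in ms)>.12:print(xy,psi,dl,[m[0].round(2) for m in ms],ms[0][1].round(2))
E
python3 s25.py
python3 - <<'E'
from h import *
a=np.radians(52.6);Rv=quat([0,0,-1],[np.cos(a),np.sin(a),0]);delta([.5312,.1916,.0522],Rv)
E
```

```text
(-0.03, -0.06) -60 20 [np.float64(0.15), np.float64(0.14)] [-0.28  0.31  2.33  4.13  0.89 -2.01]
(-0.03, -0.06) -60 30 [np.float64(0.16), np.float64(0.16)] [-0.31  0.22  2.32  4.31  0.68 -2.22]
(-0.03, -0.06) 5 40 [np.float64(0.13), np.float64(0.14)] [-0.85  0.11  2.35  1.48  0.67 -0.6 ]
(-0.04, -0.045) -60 20 [np.float64(0.2), np.float64(0.18)] [-0.27  0.34  2.28  4.15  0.89 -2.03]
(-0.04, -0.045) -60 30 [np.float64(0.2), np.float64(0.19)] [-0.3   0.25  2.28  4.34  0.68 -2.24]
(-0.04, -0.045) -5 40 [np.float64(0.13), np.float64(0.13)] [-0.76  0.11  2.35  1.69  0.5  -0.61]
(-0.04, -0.045) 5 30 [np.float64(0.13), np.float64(0.12)] [-0.87  0.2   2.35  1.76  0.8  -0.88]
(-0.04, -0.045) 5 40 [np.float64(0.17), np.float64(0.17)] [-0.82  0.14  2.31  1.5   0.65 -0.59]
(-0.045, -0.035) -60 20 [np.float64(0.22), np.float64(0.2)] [-0.27  0.35  2.26  4.16  0.89 -2.04]
(-0.045, -0.035) -60 30 [np.float64(0.23), np.float64(0.19)] [-0.3   0.27  2.25  4.35  0.68 -2.25]
(-0.045, -0.035) -45 30 [np.float64(0.14), np.float64(0.13)] [-0.41  0.2   2.34  3.83  0.52 -1.99]
(-0.045, -0.035) -5 40 [np.float64(0.15), np.float64(0.16)] [-0.75  0.13  2.33  1.7   0.49 -0.61]
(-0.045, -0.035) 5 30 [np.float64(0.15), np.float64(0.15)] [-0.85  0.21  2.33  1.77  0.79 -0.88]
(-0.045, -0.035) 5 40 [np.float64(0.19), np.float64(0.2)] [-0.8   0.16  2.29  1.5   0.64 -0.59]
(-0.05, -0.05) -60 20 [np.float64(0.2), np.float64(0.18)] [-0.25  0.34  2.28  4.18  0.9  -2.04]
(-0.05, -0.05) -60 30 [np.float64(0.21), np.float64(0.17)] [-0.28  0.25  2.27  4.36  0.7  -2.25]
(-0.05, -0.05) -5 40 [np.float64(0.12), np.float64(0.12)] [-0.74  0.1   2.36  1.71  0.49 -0.62]
(-0.05, -0.05) 5 40 [np.float64(0.16), np.float64(0.16)] [-0.8   0.13  2.32  1.51  0.64 -0.59]
dpos [-0.0002, 0.0002, 0.02] drot [0.0, 0.001, -0.001] mm 20.0 deg 0.1
```

carry_out([
  {"delta_pos": [0,0,0.01],"delta_rot": [0,0,0],"claw": 10},
  {"delta_pos": [0,0,0.017],"delta_rot": [0,0,0],"claw": 10},
  {"delta_pos": [0,0,0.02],"delta_rot": [0,0,0],"claw": 10},
  {"delta_pos": [0,0,0.02],"delta_rot": [0,0,0],"claw": 10},
  {"delta_pos": [0,0,0.02],"delta_rot": [0,0,0],"claw": 40},
  {"delta_pos": [0,0,0.02],"delta_rot": [0,0,0],"claw": 58},
  {"delta_pos": [0,0,0.02],"delta_rot": [0,0,0],"claw": 58},
])

```text
time: 19.87
eef_pos: [0.5318, 0.1916, 0.0526]
tcp_rot: [0.321, 0.947, 0.0, 0.001]
contact_force: [0.6, -0.5, 0.6]
opening: 0.577
```

```bash
cat > s26.py <<'E'
from h import *
show()
a=np.radians(52.6);y=[np.cos(a),np.sin(a),0];h=np.array([np.sin(a),-np.cos(a),0])
Rg=quat(np.cos(np.pi/6)*np.array([0,0,-1])+.5*h,y)
print("h",h);delta([.5312,.1916,.0495],Rg)
E
python3 s26.py
```

```text
t 19.87 p [0.5318 0.1916 0.0526] z [ 0.003 -0.    -1.   ] y [0.608 0.794 0.001] q [ 0.17  0.29  1.97 -0.    0.88 -0.75] F [ 0.55 -0.46  0.57] T [0.015 0.017 0.041] open 0.577
h [ 0.79441462 -0.60737584  0.        ]
dpos [0.0005, -0.0004, 0.0031] drot [0.001, -0.521, -0.001] mm 3.0 deg 29.9
```

carry_out([
  {"delta_pos": [0,0,0.001],"delta_rot": [0,-0.12,0],"claw": 58},
  {"delta_pos": [0,0,0.002],"delta_rot": [0,-0.24,0],"claw": 58},
  {"delta_pos": [0,0,0.003],"delta_rot": [0,-0.36,0],"claw": 58},
  {"delta_pos": [0,0,0.003],"delta_rot": [0,-0.48,0],"claw": 58},
  {"delta_pos": [0,0,0.003],"delta_rot": [0,-0.521,0],"claw": 58},
  {"delta_pos": [0,0,0.003],"delta_rot": [0,-0.521,0],"claw": 58},
  {"delta_pos": [0,0,0.003],"delta_rot": [0,-0.521,0],"claw": 58},
])

```text
time: 20.45
eef_pos: [0.5314, 0.1922, 0.0494]
tcp_rot: [0.31, 0.915, -0.082, 0.244]
contact_force: [-0.2, -0.5, -0.0]
opening: 0.581
```

```bash
python3 s26.py
```

```text
t 20.45 p [0.5314 0.1922 0.0494] z [ 0.396 -0.302 -0.867] y [0.607 0.795 0.001] q [ 0.34  0.25  2.1  -0.78  0.63  0.03] F [-0.23 -0.54 -0.01] T [0.118 0.133 0.006] open 0.581
h [ 0.79441462 -0.60737584  0.        ]
dpos [-0.0002, -0.0006, 0.0] drot [0.001, -0.002, -0.0] mm 1.0 deg 0.1
```

carry_out([
  {"delta_pos": [0,-0.0005,0],"delta_rot": [0,0,0],"claw": 40},
  {"delta_pos": [0,-0.0005,0],"delta_rot": [0,0,0],"claw": 20},
  {"delta_pos": [0,-0.0005,0],"delta_rot": [0,0,0],"claw": 10},
  {"delta_pos": [0,-0.0005,0],"delta_rot": [0,0,0],"claw": 10},
  {"delta_pos": [0,-0.0005,0],"delta_rot": [0,0,0],"claw": 10},
], force=110)

```text
time: 20.87
eef_pos: [0.5315, 0.1911, 0.0505]
tcp_rot: [0.311, 0.915, -0.083, 0.244]
contact_force: [-5.6, 0.5, 5.7]
opening: 0.32
```

```bash
python3 -c "
from h import *
show(); p,Rm,s=pose(); print(Rm.inv().apply([0,0,.15]).round(4))"
```

```text
t 20.87 p [0.5315 0.1911 0.0505] z [ 0.395 -0.303 -0.867] y [0.61  0.793 0.001] q [ 0.34  0.25  2.1  -0.78  0.64  0.02] F [-5.6   0.51  5.7 ] T [-0.053  0.637 -0.365] open 0.32
[-7.470e-02  1.000e-04 -1.301e-01]
```

carry_out([
  {"delta_pos": [-0.005,0,-0.009],"delta_rot": [0,0,0],"claw": 10},
  {"delta_pos": [-0.015,0,-0.026],"delta_rot": [0,0,0],"claw": 10},
  {"delta_pos": [-0.03,0,-0.052],"delta_rot": [0,0,0],"claw": 10},
  {"delta_pos": [-0.048,0,-0.083],"delta_rot": [0,0,0],"claw": 10},
  {"delta_pos": [-0.065,0,-0.113],"delta_rot": [0,0,0],"claw": 10},
  {"delta_pos": [-0.075,0,-0.13],"delta_rot": [0,0,0],"claw": 10},
  {"delta_pos": [-0.075,0,-0.13],"delta_rot": [0,0,0],"claw": 10},
])

```text
time: 21.45
eef_pos: [0.5346, 0.1913, 0.2066]
tcp_rot: [0.313, 0.914, -0.079, 0.247]
contact_force: [2.0, 0.2, -3.8]
opening: 0.322
```

```bash
cat > s27.py <<'E'
import sys
from plan import *
from h import show
show()
q0=ctrl.get_state()['qpos']
Rf=final_R(np.radians(5),np.radians(30),-1)
pt=comp(-.045,-.038,.15)
qb,e=ik(pt,Rf,[-.83,.1,2.3,1.6,.75,-.75]);print(pt.round(3),qb.round(2),e)
N=int(sys.argv[1]);path=[]
for i in range(1,min(N,8)+1):
    p,Rt,w=fk(q0+(qb-q0)*i/N,P);path.append((p,Rt))
rows(path)
if len(sys.argv)>2:
    for i in range(0,N+1,3):
        p,Rt,w=fk(q0+(qb-q0)*i/N,P);h=Rt.apply([-.866,0,.5]);print(i,p.round(3),"h",h.round(2),"low z",(p[2]-.05*abs(h[2])).round(3))
E
python3 s27.py 26 v
```

```text
t 21.45 p [0.5346 0.1913 0.2066] z [ 0.403 -0.3   -0.865] y [0.61  0.792 0.01 ] q [ 0.34  0.    2.04 -0.57  0.88 -0.25] F [ 1.97  0.25 -3.75] T [0.464 0.434 0.057] open 0.322
[ 0.549 -0.214  0.15 ] [-0.83  0.03  2.32  1.59  0.76 -0.61] 2.3647750424515834e-13
[0.002, -0.013, 0.014] [0.01, 0.07, 0.07] step 20 5.7 p [0.531 0.177 0.193]
[0.003, -0.025, 0.027] [0.02, 0.13, 0.15] step 18 5.7 p [0.528 0.165 0.181]
[0.004, -0.036, 0.039] [0.02, 0.19, 0.23] step 16 5.8 p [0.525 0.153 0.17 ]
[0.005, -0.046, 0.05] [0.02, 0.25, 0.31] step 15 5.8 p [0.523 0.142 0.16 ]
[0.006, -0.055, 0.06] [0.02, 0.31, 0.4] step 13 5.8 p [0.521 0.133 0.151]
[0.006, -0.064, 0.069] [0.01, 0.36, 0.48] step 12 5.8 p [0.52  0.123 0.144]
[0.004, -0.071, 0.077] [0.01, 0.41, 0.57] step 11 5.8 p [0.519 0.114 0.137]
[0.002, -0.078, 0.084] [-0.0, 0.46, 0.66] step 10 5.8 p [0.519 0.105 0.132]
0 [0.534 0.191 0.207] h [ 0.79 -0.61  0.  ] low z 0.206
3 [0.525 0.153 0.17 ] h [ 0.64 -0.74 -0.2 ] low z 0.16
6 [0.52  0.123 0.144] h [ 0.46 -0.8  -0.39] low z 0.124
9 [0.52  0.096 0.128] h [ 0.27 -0.79 -0.56] low z 0.1
12 [0.528 0.067 0.12 ] h [ 0.1  -0.7  -0.71] low z 0.085
15 [0.541 0.029 0.12 ] h [-0.03 -0.57 -0.82] low z 0.079
18 [ 0.555 -0.021  0.126] h [-0.1  -0.4  -0.91] low z 0.08
21 [ 0.563 -0.084  0.134] h [-0.11 -0.23 -0.97] low z 0.086
24 [ 0.56  -0.159  0.144] h [-0.06 -0.08 -0.99] low z 0.094
```

carry_out([
  {"delta_pos": [0.002,-0.013,0.01],"delta_rot": [0.01,0.07,0.07],"claw": 10},
  {"delta_pos": [0.001,-0.025,0.02],"delta_rot": [0.02,0.13,0.15],"claw": 10},
  {"delta_pos": [0,-0.036,0.03],"delta_rot": [0.02,0.19,0.23],"claw": 10},
  {"delta_pos": [0,-0.046,0.04],"delta_rot": [0.02,0.25,0.31],"claw": 10},
  {"delta_pos": [0,-0.055,0.048],"delta_rot": [0.02,0.31,0.4],"claw": 10},
  {"delta_pos": [0,-0.064,0.056],"delta_rot": [0.01,0.36,0.48],"claw": 10},
  {"delta_pos": [-0.002,-0.071,0.063],"delta_rot": [0.01,0.41,0.57],"claw": 10},
  {"delta_pos": [-0.004,-0.078,0.069],"delta_rot": [0,0.46,0.66],"claw": 10},
])

```text
time: 22.12
eef_pos: [0.5157, 0.1058, 0.1447]
tcp_rot: [0.601, 0.794, 0.076, 0.045]
contact_force: [0.3, -0.6, -4.6]
opening: 0.317
```

```bash
python3 s27.py 19 v
```

```text
t 22.12 p [0.5157 0.1058 0.1447] z [ 0.163  0.066 -0.984] y [0.948 0.266 0.175] q [-0.02 -0.01  2.12  0.09  0.87 -0.35] F [ 0.33 -0.55 -4.63] T [0.029 0.221 0.034] open 0.317
[ 0.549 -0.214  0.15 ] [-0.84  0.03  2.33  1.59  0.76 -0.62] 1.1213252548714081e-13
[-0.008, -0.002, 0.005] [-0.02, 0.05, 0.08] step 9 5.5 p [0.517 0.098 0.14 ]
[-0.016, -0.003, 0.008] [-0.04, 0.1, 0.16] step 9 5.5 p [0.519 0.09  0.136]
[-0.025, -0.003, 0.011] [-0.06, 0.15, 0.24] step 10 5.6 p [0.521 0.081 0.133]
[-0.035, -0.003, 0.013] [-0.08, 0.19, 0.33] step 10 5.6 p [0.525 0.072 0.13 ]
[-0.046, -0.002, 0.015] [-0.11, 0.23, 0.41] step 11 5.6 p [0.529 0.061 0.129]
[-0.059, -0.001, 0.016] [-0.14, 0.27, 0.49] step 12 5.7 p [0.533 0.05  0.128]
[-0.072, 0.0, 0.016] [-0.18, 0.31, 0.58] step 13 5.7 p [0.538 0.038 0.128]
[-0.086, 0.001, 0.015] [-0.22, 0.35, 0.66] step 15 5.7 p [0.543 0.024 0.128]
0 [0.516 0.106 0.145] h [ 0.32 -0.8  -0.51] low z 0.119
3 [0.521 0.081 0.133] h [ 0.15 -0.74 -0.66] low z 0.1
6 [0.533 0.05  0.128] h [ 0.02 -0.62 -0.78] low z 0.089
9 [0.548 0.009 0.129] h [-0.07 -0.48 -0.88] low z 0.086
12 [ 0.56  -0.045  0.135] h [-0.11 -0.32 -0.94] low z 0.087
15 [ 0.564 -0.111  0.142] h [-0.09 -0.16 -0.98] low z 0.092
18 [ 0.556 -0.187  0.148] h [-0.03 -0.03 -1.  ] low z 0.098
```

Keeping about 15 mm extra height in these rows.

carry_out([
  {"delta_pos": [-0.008,-0.002,0.001],"delta_rot": [-0.02,0.05,0.08],"claw": 10},
  {"delta_pos": [-0.016,-0.003,0],"delta_rot": [-0.04,0.1,0.16],"claw": 10},
  {"delta_pos": [-0.025,-0.003,0],"delta_rot": [-0.06,0.15,0.24],"claw": 10},
  {"delta_pos": [-0.035,-0.003,0],"delta_rot": [-0.08,0.19,0.33],"claw": 10},
  {"delta_pos": [-0.046,-0.002,0],"delta_rot": [-0.11,0.23,0.41],"claw": 10},
  {"delta_pos": [-0.059,-0.001,0],"delta_rot": [-0.14,0.27,0.49],"claw": 10},
  {"delta_pos": [-0.072,0,0],"delta_rot": [-0.18,0.31,0.58],"claw": 10},
  {"delta_pos": [-0.086,0.001,0],"delta_rot": [-0.22,0.35,0.66],"claw": 10},
])

```text
time: 22.78
eef_pos: [0.5387, 0.0223, 0.1403]
tcp_rot: [0.796, 0.538, 0.272, -0.055]
contact_force: [-0.2, 0.3, -4.7]
opening: 0.32
```

```bash
python3 s27.py 12
```

```text
t 22.78 p [0.5387 0.0223 0.1403] z [ 0.373  0.381 -0.846] y [ 0.887 -0.414  0.205] q [-0.37 -0.02  2.21  0.71  0.85 -0.44] F [-0.15  0.26 -4.7 ] T [-0.404  0.451  0.011] open 0.32
[ 0.549 -0.214  0.15 ] [-0.83  0.03  2.32  1.59  0.76 -0.61] 2.2093438190040615e-13
[-0.01, 0.01, -0.003] [-0.04, 0.04, 0.07] step 14 5.2 p [0.544 0.009 0.14 ]
[-0.02, 0.02, -0.007] [-0.08, 0.07, 0.15] step 15 5.3 p [ 0.548 -0.005  0.141]
[-0.032, 0.031, -0.012] [-0.12, 0.11, 0.22] step 16 5.3 p [ 0.553 -0.021  0.141]
[-0.044, 0.041, -0.018] [-0.17, 0.14, 0.29] step 18 5.3 p [ 0.557 -0.038  0.142]
[-0.058, 0.052, -0.025] [-0.22, 0.17, 0.37] step 19 5.4 p [ 0.56  -0.057  0.143]
[-0.073, 0.062, -0.033] [-0.27, 0.21, 0.44] step 20 5.4 p [ 0.562 -0.076  0.145]
[-0.089, 0.072, -0.041] [-0.32, 0.23, 0.51] step 21 5.4 p [ 0.563 -0.097  0.146]
[-0.107, 0.082, -0.05] [-0.37, 0.26, 0.59] step 22 5.4 p [ 0.563 -0.119  0.147]
```

carry_out([
  {"delta_pos": [-0.01,0.01,-0.003],"delta_rot": [-0.04,0.04,0.07],"claw": 10},
  {"delta_pos": [-0.02,0.02,-0.007],"delta_rot": [-0.08,0.07,0.15],"claw": 10},
  {"delta_pos": [-0.032,0.031,-0.012],"delta_rot": [-0.12,0.11,0.22],"claw": 10},
  {"delta_pos": [-0.044,0.041,-0.018],"delta_rot": [-0.17,0.14,0.29],"claw": 10},
  {"delta_pos": [-0.058,0.052,-0.025],"delta_rot": [-0.22,0.17,0.37],"claw": 10},
  {"delta_pos": [-0.073,0.062,-0.033],"delta_rot": [-0.27,0.21,0.44],"claw": 10},
  {"delta_pos": [-0.089,0.072,-0.041],"delta_rot": [-0.32,0.23,0.51],"claw": 10},
  {"delta_pos": [-0.107,0.082,-0.05],"delta_rot": [-0.37,0.26,0.59],"claw": 10},
])

```text
time: 23.45
eef_pos: [0.5617, -0.1201, 0.1433]
tcp_rot: [0.874, 0.213, 0.434, -0.055]
contact_force: [0.4, 0.1, -4.6]
opening: 0.324
```

```bash
python3 s27.py 6
```

```text
t 23.45 p [ 0.5617 -0.1201  0.1433] z [ 0.735  0.281 -0.617] y [ 0.42  -0.903  0.089] q [-0.68  0.02  2.28  1.29  0.79 -0.54] F [ 0.45  0.12 -4.56] T [-0.314  0.918  0.033] open 0.324
[ 0.549 -0.214  0.15 ] [-0.83  0.03  2.32  1.59  0.76 -0.61] 2.1538326677728037e-13
[-0.004, 0.013, -0.005] [-0.04, 0.02, 0.05] step 15 3.6 p [ 0.561 -0.135  0.145]
[-0.008, 0.027, -0.011] [-0.08, 0.04, 0.09] step 15 3.6 p [ 0.56  -0.15   0.146]
[-0.014, 0.04, -0.017] [-0.12, 0.07, 0.14] step 16 3.6 p [ 0.559 -0.166  0.147]
[-0.019, 0.054, -0.024] [-0.16, 0.09, 0.18] step 16 3.6 p [ 0.556 -0.182  0.148]
[-0.025, 0.067, -0.032] [-0.2, 0.11, 0.22] step 17 3.7 p [ 0.553 -0.198  0.149]
[-0.032, 0.08, -0.04] [-0.24, 0.13, 0.27] step 17 3.7 p [ 0.549 -0.214  0.15 ]
```

carry_out([
  {"delta_pos": [-0.004,0.013,-0.005],"delta_rot": [-0.04,0.02,0.05],"claw": 10},
  {"delta_pos": [-0.008,0.027,-0.011],"delta_rot": [-0.08,0.04,0.09],"claw": 10},
  {"delta_pos": [-0.014,0.04,-0.017],"delta_rot": [-0.12,0.07,0.14],"claw": 10},
  {"delta_pos": [-0.019,0.054,-0.024],"delta_rot": [-0.16,0.09,0.18],"claw": 10},
  {"delta_pos": [-0.025,0.067,-0.032],"delta_rot": [-0.2,0.11,0.22],"claw": 10},
  {"delta_pos": [-0.032,0.08,-0.04],"delta_rot": [-0.24,0.13,0.27],"claw": 10},
  {"delta_pos": [-0.032,0.08,-0.04],"delta_rot": [-0.24,0.13,0.27],"claw": 10},
  {"delta_pos": [-0.032,0.08,-0.04],"delta_rot": [-0.24,0.13,0.27],"claw": 10},
])

```text
time: 24.12
eef_pos: [0.5473, -0.2139, 0.1471]
tcp_rot: [0.866, 0.036, 0.498, -0.022]
contact_force: [-0.6, 0.4, -5.2]
opening: 0.323
```

```bash
python3 chk.py 31
python3 - <<'E'
from plan import *
Rf=final_R(np.radians(5),np.radians(30),-1)
rows([(comp(-.045,-.038,z),Rf) for z in(.12,.09,.084,.08)])
E
```

```text
t 24.12 p [ 0.5473 -0.2139  0.1471] z [ 0.861  0.074 -0.503] y [ 0.084 -0.996 -0.003] q [-0.83  0.03  2.32  1.59  0.76 -0.61] F [-0.62  0.36 -5.21] T [-0.099  1.12   0.004] open 0.323
side cart (0.05, 0.08) 118 [ 0.6023 -0.296 ] comp -0.0101 0.053
side cart (0.08, 0.11) 115 [ 0.6023 -0.2957] comp -0.0104 0.0528
side cart (0.11, 0.138) 108 [ 0.6021 -0.296 ] comp -0.0101 0.0529
side cart (0.142, 0.156) 97 [ 0.6035 -0.2916] comp -0.0145 0.0514
side col (0.06, 0.16) 226 [ 0.5605 -0.3494] comp 0.0575 0.0507
side shortpos (0.08, 0.118) 9 [ 0.5346 -0.2141] comp -0.0365 -0.05
top cart (0.05, 0.08) 40 [ 0.6034 -0.2915] comp -0.0145 0.0512
top cart (0.08, 0.11) 48 [ 0.603  -0.2916] comp -0.0142 0.0509
top cart (0.11, 0.138) 46 [ 0.603  -0.2917] comp -0.0141 0.051
top cart (0.142, 0.156) 106 [ 0.6024 -0.2871] comp -0.0174 0.0478
top col (0.06, 0.16) 142 [ 0.5633 -0.346 ] comp 0.0532 0.051
[-0.024, 0.001, 0.015] [0.0, 0.0, -0.0] step 28 0.2 p [ 0.549 -0.214  0.12 ]
[-0.05, 0.001, 0.03] [0.0, 0.0, -0.0] step 30 0.0 p [ 0.549 -0.214  0.09 ]
[-0.055, 0.001, 0.033] [0.0, 0.0, -0.0] step 6 0.0 p [ 0.549 -0.214  0.084]
[-0.059, 0.001, 0.035] [0.0, 0.0, -0.0] step 4 0.0 p [ 0.549 -0.214  0.08 ]
```

View pics/side31.png

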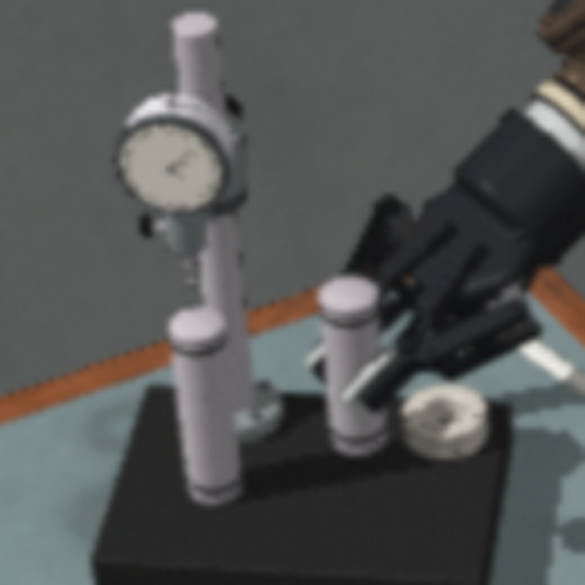

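View pics/top31.png

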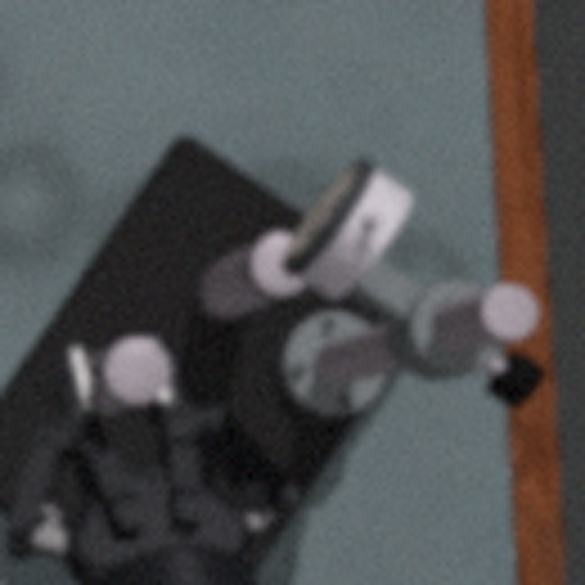

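The short one hangs upright (side: cap (348,290), foot (360,445)) on the open half. The long one is unmoved at (197,328). Lowering.

carry_out([
  {"delta_pos": [-0.012,0,0.008],"delta_rot": [0,0,0],"claw": 10},
  {"delta_pos": [-0.03,0.001,0.018],"delta_rot": [0,0,0],"claw": 10},
  {"delta_pos": [-0.046,0.001,0.028],"delta_rot": [0,0,0],"claw": 10},
  {"delta_pos": [-0.055,0.001,0.033],"delta_rot": [0,0,0],"claw": 10},
  {"delta_pos": [-0.057,0.001,0.034],"delta_rot": [0,0,0],"claw": 10},
  {"delta_pos": [-0.058,0.001,0.0345],"delta_rot": [0,0,0],"claw": 10},
  {"delta_pos": [-0.058,0.001,0.0345],"delta_rot": [0,0,0],"claw": 10},
])

```text
time: 24.8
eef_pos: [0.5493, -0.214, 0.0811]
tcp_rot: [0.865, 0.037, 0.499, -0.022]
contact_force: [0.9, 0.8, -5.7]
opening: 0.32
```

```bash
python3 -c "
from h import *
show()"
```

```text
t 24.8 p [ 0.5493 -0.214   0.0811] z [ 0.862  0.076 -0.501] y [ 0.086 -0.996 -0.002] q [-0.83  0.2   2.32  1.77  0.78 -0.85] F [ 0.91  0.76 -5.75] T [-0.058  1.02   0.021] open 0.32
```

carry_out([
  {"delta_pos": [-0.001,0,0.0005],"delta_rot": [0,0,0],"claw": 10},
  {"delta_pos": [-0.0018,0,0.001],"delta_rot": [0,0,0],"claw": 10},
  {"delta_pos": [-0.0018,0,0.001],"delta_rot": [0,0,0],"claw": 10},
])

```text
time: 25.05
eef_pos: [0.5497, -0.2143, 0.0798]
tcp_rot: [0.865, 0.037, 0.5, -0.022]
contact_force: [-0.5, -0.0, -5.8]
opening: 0.325
```

```bash
python3 -c "
from h import *
show()"
```

```text
t 25.05 p [ 0.5497 -0.2143  0.0798] z [ 0.863  0.075 -0.5  ] y [ 0.086 -0.996 -0.   ] q [-0.83  0.21  2.31  1.77  0.78 -0.85] F [-0.48 -0.04 -5.78] T [-0.061  1.024 -0.029] open 0.325
```

carry_out([
  {"delta_pos": [-0.001,0,0.0006],"delta_rot": [0,0,0],"claw": 10},
  {"delta_pos": [-0.002,0,0.0011],"delta_rot": [0,0,0],"claw": 10},
  {"delta_pos": [-0.002,0,0.0011],"delta_rot": [0,0,0],"claw": 10},
])

```text
time: 25.3
eef_pos: [0.5496, -0.2143, 0.0775]
tcp_rot: [0.865, 0.037, 0.499, -0.022]
contact_force: [-0.6, -0.0, -5.4]
opening: 0.316
```

```bash
python3 -c "
from h import *
show()"
```

```text
t 25.3 p [ 0.5496 -0.2143  0.0775] z [ 0.863  0.075 -0.5  ] y [ 0.086 -0.996 -0.   ] q [-0.83  0.21  2.31  1.78  0.78 -0.86] F [-0.63 -0.02 -5.43] T [-0.092  0.98   0.02 ] open 0.316
```

carry_out([
  {"delta_pos": [-0.0009,0,0.0005],"delta_rot": [0,0,0],"claw": 10},
  {"delta_pos": [-0.0013,0,0.0007],"delta_rot": [0,0,0],"claw": 10},
  {"delta_pos": [-0.0013,0,0.0007],"delta_rot": [0,0,0],"claw": 10},
])

```text
time: 25.55
eef_pos: [0.55, -0.2144, 0.0772]
tcp_rot: [0.864, 0.038, 0.501, -0.022]
contact_force: [-3.7, 1.9, 2.6]
opening: 0.319
```

```bash
python3 -c "
from h import *
show()
p,d=ctrl.read_camera('side');cv2.imwrite('pics/s34.png',cv2.resize(p[140:230,220:320],None,fx=7,fy=6.5,interpolation=cv2.INTER_CUBIC)[:,:,::-1]);show()"
```

```text
t 25.55 p [ 0.55   -0.2144  0.0772] z [ 0.864  0.076 -0.497] y [ 0.087 -0.996 -0.   ] q [-0.83  0.22  2.31  1.78  0.78 -0.87] F [-3.72  1.88  2.62] T [0.134 0.516 0.27 ] open 0.319
t 25.6 p [ 0.55   -0.2144  0.0771] z [ 0.864  0.076 -0.498] y [ 0.087 -0.996 -0.   ] q [-0.83  0.22  2.31  1.78  0.78 -0.87] F [-3.63  1.63  3.09] T [0.201 0.467 0.263] open 0.319
```

View pics/s34.png

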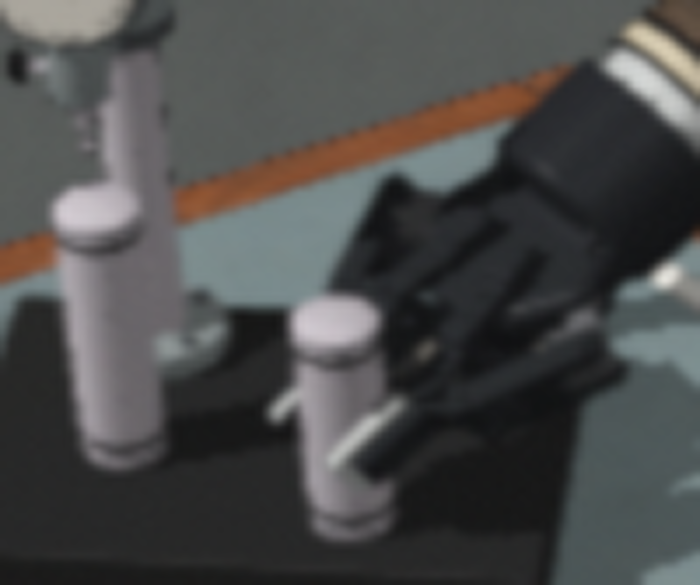

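The foot is on the plate at (350,525) (Fz +3 N) and the cartridge is upright. Releasing and withdrawing along the tool axis.

carry_out([
  {"delta_pos": [0,0,0],"delta_rot": [0,0,0],"claw": 36},
  {"delta_pos": [0,0,0],"delta_rot": [0,0,0],"claw": 42},
  {"delta_pos": [0,0,0],"delta_rot": [0,0,0],"claw": 50},
  {"delta_pos": [0,0,0],"delta_rot": [0,0,0],"claw": 52},
  {"delta_pos": [0,0,0],"delta_rot": [0,0,0],"claw": 52},
], force=40)

```text
time: 26.02
eef_pos: [0.5503, -0.2146, 0.0774]
tcp_rot: [0.864, 0.038, 0.501, -0.022]
contact_force: [0.3, 0.7, 0.2]
opening: 0.52
```

```bash
python3 -c "
from h import *
show()"
```

```text
t 26.02 p [ 0.5503 -0.2146  0.0774] z [ 0.864  0.075 -0.497] y [ 0.087 -0.996  0.   ] q [-0.83  0.22  2.31  1.78  0.78 -0.87] F [0.28 0.68 0.19] T [-0.006  0.425 -0.01 ] open 0.52
```

carry_out([
  {"delta_pos": [0,0,-0.008],"delta_rot": [0,0,0],"claw": 52},
  {"delta_pos": [0,0,-0.02],"delta_rot": [0,0,0],"claw": 52},
  {"delta_pos": [0,0,-0.035],"delta_rot": [0,0,0],"claw": 52},
  {"delta_pos": [0,0,-0.055],"delta_rot": [0,0,0],"claw": 52},
  {"delta_pos": [0,0,-0.07],"delta_rot": [0,0,0],"claw": 52},
  {"delta_pos": [0,0,-0.07],"delta_rot": [0,0,0],"claw": 52},
])

```text
time: 26.52
eef_pos: [0.4886, -0.2204, 0.1133]
tcp_rot: [0.864, 0.037, 0.501, -0.021]
contact_force: [-0.0, 0.5, 0.3]
opening: 0.521
```

```bash
python3 chk.py 36
python3 - <<'E'
from plan import *
s=ctrl.get_state();R0=R.from_quat(s['tcp_rot']);p=s['eef_pos']
for d in([0,0,.1],[-.03,.06,.1],[0,.05,.12]):
    q,e=ik(p+np.array(d),R0,s['qpos']);print(d,q.round(2),e)
E
```

```text
t 26.52 p [ 0.4886 -0.2204  0.1133] z [ 0.865  0.073 -0.496] y [ 0.085 -0.996  0.002] q [-0.96  0.02  2.43  1.59  0.85 -0.75] F [-0.02  0.48  0.28] T [-0.003  0.415 -0.06 ] open 0.521
side cart (0.05, 0.08) 110 [ 0.6021 -0.2957] comp -0.0102 0.0526
side cart (0.08, 0.11) 115 [ 0.6024 -0.2954] comp -0.0107 0.0527
side cart (0.11, 0.138) 114 [ 0.6021 -0.2959] comp -0.0102 0.0528
side cart (0.142, 0.156) 91 [ 0.6035 -0.2922] comp -0.0139 0.0517
side col (0.06, 0.16) 220 [ 0.5607 -0.3493] comp 0.0574 0.0508
side shortpos (0.05, 0.08) 17 [ 0.5362 -0.2159] comp -0.0359 -0.0476
side shortpos (0.08, 0.118) 14 [ 0.534  -0.2181] comp -0.0329 -0.0481
side shortpos (0.122, 0.14) 36 [ 0.5431 -0.2149] comp -0.0408 -0.0426
top cart (0.05, 0.08) 45 [ 0.6029 -0.2919] comp -0.0138 0.0511
top cart (0.08, 0.11) 45 [ 0.6036 -0.2912] comp -0.0149 0.0512
top cart (0.11, 0.138) 44 [ 0.6032 -0.2915] comp -0.0144 0.0511
top cart (0.142, 0.156) 108 [ 0.6021 -0.2871] comp -0.0172 0.0475
top col (0.06, 0.16) 142 [ 0.5635 -0.3459] comp 0.0531 0.051
top shortpos (0.05, 0.08) 8 [ 0.5428 -0.2158] comp -0.0399 -0.0424
top shortpos (0.08, 0.118) 20 [ 0.5306 -0.2278] comp -0.0231 -0.0451
top shortpos (0.122, 0.14) 56 [ 0.544  -0.2132] comp -0.0427 -0.043
[0, 0, 0.1] [-0.96 -0.22  2.4   1.36  0.88 -0.39] 1.4810444537438624e-11
[-0.03, 0.06, 0.1] [-0.92 -0.36  2.48  1.26  0.88 -0.26] 0.08642016558902954
[0, 0.05, 0.12] [-0.87 -0.35  2.45  1.33  0.82 -0.27] 4.305444889496357e-11
```

View pics/side36.png

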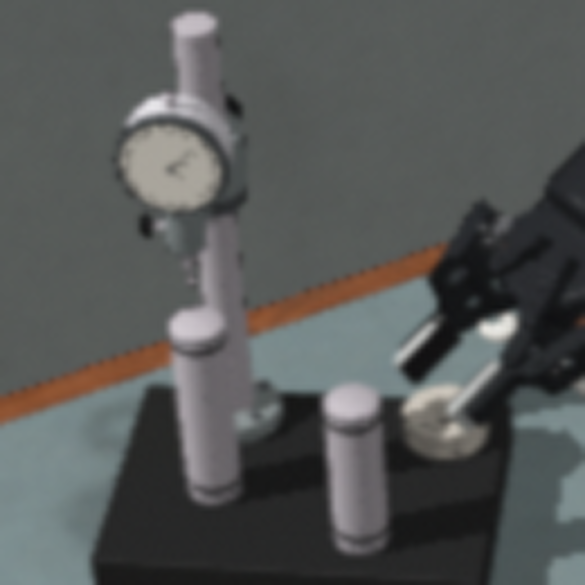

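Both stand: long cap (197,328), short cap (352,400), with the fingers clear. I'll raise the hand well away and watch for a second.

carry_out([
  {"delta_pos": [0.02,0,-0.012],"delta_rot": [0,0,0],"claw": 52},
  {"delta_pos": [0.05,0,-0.029],"delta_rot": [0,0,0],"claw": 52},
  {"delta_pos": [0.085,0,-0.049],"delta_rot": [0,0,0],"claw": 52},
  {"delta_pos": [0.085,0,-0.049],"delta_rot": [0,0,0],"claw": 52},
  {"delta_pos": [0.085,0,-0.049],"delta_rot": [0,0,0],"claw": 52},
  {"delta_pos": [0.085,0,-0.049],"delta_rot": [0,0,0],"claw": 52},
  {"delta_pos": [0.085,0,-0.049],"delta_rot": [0,0,0],"claw": 52},
  {"delta_pos": [0.085,0,-0.049],"delta_rot": [0,0,0],"claw": 52},
])

```text
time: 27.28
eef_pos: [0.4889, -0.2195, 0.2087]
tcp_rot: [0.865, 0.037, 0.5, -0.023]
contact_force: [-0.9, -0.0, -0.6]
opening: 0.521
```

```bash
python3 chk.py 38 | grep -v "cart (0.08"
python3 - <<'E'
from h import *
a=np.load("side0.npz")['p'].astype(int);b=np.load("side38.npz")['p']
cv2.imwrite("pics/full38.png",b[:,:,::-1])
# ring gauge / bystander shifts: centroid of ring cloud before and after
for n in("side","top"):
    for k in("0","38"):
        f=np.load(n+k+".npz");C=cloud(n,f['d']);m=(f['d']>0)&(np.hypot(C[...,0]-.463,C[...,1]+.28)<.032)&(C[...,2]>.038)&(C[...,2]<.056);print(n,k,m.sum(),C[m].mean(0).round(4))
        d=f['d']
E
```

```text
t 27.28 p [ 0.4889 -0.2195  0.2087] z [ 0.864  0.076 -0.498] y [ 0.086 -0.996 -0.002] q [-0.96 -0.22  2.41  1.37  0.88 -0.4 ] F [-0.93 -0.01 -0.58] T [-0.075  0.465 -0.042] open 0.521
side cart (0.05, 0.08) 115 [ 0.6024 -0.296 ] comp -0.0103 0.053
side cart (0.11, 0.138) 110 [ 0.6025 -0.2962] comp -0.0101 0.0533
side cart (0.142, 0.156) 94 [ 0.6034 -0.2915] comp -0.0145 0.0512
side col (0.06, 0.16) 218 [ 0.5607 -0.3491] comp 0.0572 0.0507
side shortpos (0.05, 0.08) 16 [ 0.5365 -0.2151] comp -0.0367 -0.0479
side shortpos (0.08, 0.118) 13 [ 0.5366 -0.215 ] comp -0.0369 -0.0478
side shortpos (0.122, 0.14) 32 [ 0.5443 -0.2151] comp -0.0413 -0.0415
top cart (0.05, 0.08) 41 [ 0.6028 -0.2922] comp -0.0135 0.0511
top cart (0.11, 0.138) 42 [ 0.6037 -0.2911] comp -0.0149 0.0512
top cart (0.142, 0.156) 106 [ 0.602 -0.287] comp -0.0173 0.0475
top col (0.06, 0.16) 143 [ 0.5634 -0.3458] comp 0.0531 0.0509
top shortpos (0.05, 0.08) 9 [ 0.5428 -0.2156] comp -0.0401 -0.0424
top shortpos (0.08, 0.118) 13 [ 0.5429 -0.2157] comp -0.0401 -0.0423
top shortpos (0.122, 0.14) 58 [ 0.5441 -0.2131] comp -0.0428 -0.0429
side 0 163 [ 0.4669 -0.2704  0.0463]
side 38 164 [ 0.467  -0.271   0.0464]
top 0 230 [ 0.4658 -0.2704  0.0481]
top 38 164 [ 0.464  -0.265   0.0478]
```

View pics/full38.png

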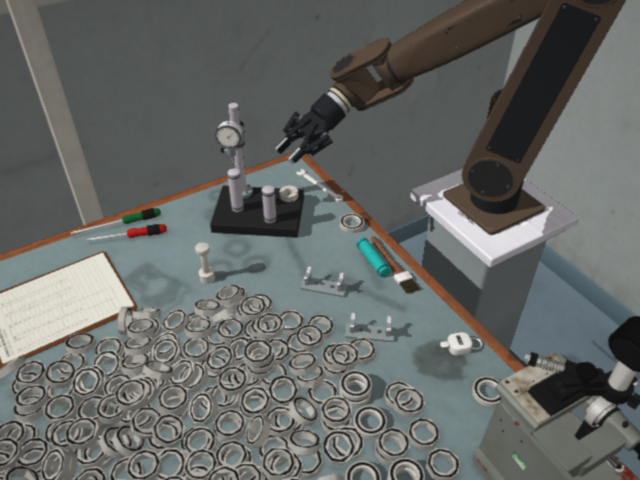

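View pics/top38.png

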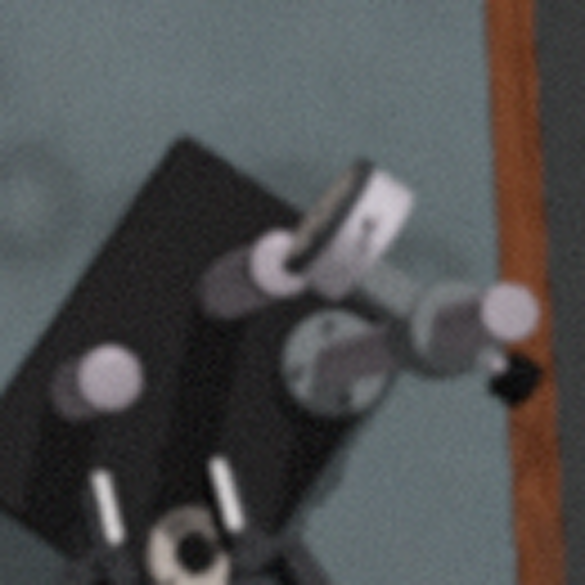

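Both cartridges stand still in both views. The ring gauge is unmoved: same centroid within 1 mm in the unobstructed side view, and partly hidden by the hand from above. Plug gauge (205,262), bearing (352,222) and tally counter (458,343) are where they were. Handing in.

```bash
python3 -c "
from plant import ctrl
print(ctrl.sign_off())"
```

```text
the job is handed in; nothing more can be done
None
```

Both cartridges are standing free, heavy end down, on the granite plate: the long one under the dial tip, the short one on the open half. I handed the job in at about 27 s of the allowed 72 s; the hand-in reports no verdict.

**What I did:** I lifted each cartridge level at its middle and read the pull in the grip. It was about +0.14 N m for the long one and +0.126 N m for the short one. In both, the heavy end was the one away from the robot and to its right. I set each back in its rest, regripped it with the hand leaning 30°, turned it upright and lowered it onto the plate until I felt contact. After the first placing the long one was about 3 mm too far forward of the tip, so I regripped it and shifted it.

**Last checks:**
- **Long cartridge:** the distance from column to cartridge is about 67.5 mm against the expected 67 mm. Sideways it is 0–2 mm off the tip line, depending on the camera.
- **Short cartridge:** it stands roughly 95 mm centre to centre from the long one, and further than that from the ring gauge and the column.
- **Ring gauge:** the side camera shows it unmoved to within 1 mm. The top camera's centroid differed by about 5 mm, but the hand was hiding part of the ring in that view.
- **Plug gauge, bearing, tally counter:** I compared these only by eye in the side picture, and they look unchanged.

**Disagreements and near misses:**
- **Comparator yaw:** I measured about −126°, outside the stated −77° to −43°. I used the measured value, which the plate, column and dial all agreed on.
- **Side camera offset:** it places objects about 4 mm further back than the top camera does, so I centred the long one by its distance from the column within each view.
- **Column touch:** when I first released the long one, the gripper appears to have touched the fixed column with about 6 N.
- **Joint limits:** on the way to the short one, two joints came to the edge of their range for a moment (reading 2.48 against a 2.48 limit and 0.24 against 0.24).

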